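# Finish the cone-washer spring pack on its arbor

## Task

Finish the spring pack on the upright arbor of the tube-shaker mount, whose first cone washer is already fitted hollow side up. Add the two loose cone washers so that the faces keep alternating: the next one hollow side down, rim on rim, and the last one on top hollow side up, narrow end on narrow end; both lie hollow side down on the tray now, and the slotted stand can hold a washer on edge while you change your grip to turn it over. Leave the flat ring on its rest and do not disturb the other things on the bench.

Things in the scene. Friction and masses are not known exactly. Their poses are not given: they have to be found in the camera images.
- washer_a: Steel cone spring washer, 60 mm outside, 26 mm hole, 13 mm tall, 70 g. Wide rim: a band 5 mm tall with a 60 mm cylindrical wall and a flat face 6 mm wide; from it the wall slopes in to a flat narrow end 36 mm across. Origin: centre of the rim's flat face; z axis points along the cone axis to the narrow end (up = hollow down). Starts hollow down on a rest of the tray.
- washer_b: A cone washer identical to washer_a (same frame), hollow down on another rest. Either of the two may go on first.
- flat_ring: Flat steel ring, 60 mm outside, 26 mm hole, 6 mm thick, lying on one of the tray's rests; origin at the centre of its underside. Not part of the job: it stays where it is.
- tray: Fixed grey tray 75 (x) x 280 x 6 mm with three round black rests in a row along its y axis (at -100, 0, +100 mm), each 54 mm in diameter, flat top 36 mm above the bench. Washers and ring just lie on them, rims overhanging 3 mm; which rest holds which changes. Origin: centre of the underside.
- arbor: Fixed spring arbor. Grey foot plate 110 (x) x 90 x 12 mm; upright post 22 mm in diameter, top 80 mm above the bench, the last 12 mm tapering to 12 mm. At the post's foot the first cone washer, like the loose ones, hollow up, does not move. Origin: centre of the underside.
- arbor_seat (a point): On the post's axis at the level of the fitted washer's rim, 38 mm above the bench, z up. The next washer's rim face rests here. In the finished pack the last washer's rim face points up, 26 mm above this point.
- stand: Fixed grey stand, base 56 (x) x 56 x 8 mm, with one slot 18 mm wide (along x) between two cheeks 8 mm thick, 52 mm wide (y), tops 38 mm above the bench. In the slot two feet, 6 mm wide at y = +-17 mm, tops 16 mm above the bench, keep a washer from rolling. Origin: centre of the underside.
- stand_slot (a point): Centre of a 60 mm washer standing on edge in the stand's slot, 42.5 mm above the bench. The washer's axis then lies along x of this frame and its rim is free at both y sides. Its 13 mm height is centred in the slot when its rim face is 6.5 mm off this point along x. A washer left there leans up to about 15 degrees.
- pipette: Hand pipette lying on the bench between tray and stand, 270 mm long, up to 26 mm thick, long axis x. Bystander.
- timer: Flat white lab timer 65 x 65 x 16 mm near the robot. Bystander.
- vial: Small clear capped bottle, 28 mm in diameter, 60 mm tall, standing. Bystander.
- tub: White lidded tub, 48 mm in diameter, 45 mm tall. Bystander.
- tipbox: Open blue box 90 x 120 x 50 mm. Bystander.
Things that resemble listed ones, but are neither listed nor needed, are in the scene too. What is shaped like the washer_a but pink is not meant.

How it is judged (in metres and radians):
On the way:
1. one cone washer sits on the arbor hollow side down, rim on the first washer's rim, and the fingers have let go of it (((horizontal distance between washer_a and arbor_seat below 0.004 m and z of washer_a in the frame of arbor_seat between -0.0025 and 0.0025 m and angle between washer_a's own z axis and vertical below 0.09 rad and contact force between the fingers and washer_a below 0.1 N) or (horizontal distance between washer_b and arbor_seat below 0.004 m and z of washer_b in the frame of arbor_seat between -0.0025 and 0.0025 m and angle between washer_b's own z axis and vertical below 0.09 rad and contact force between the fingers and washer_b below 0.1 N))), for 0.2 s.
At the end, for the whole second after the job is handed in: One cone washer is on the arbor hollow down, rim on the fitted washer's rim; the other on top of it hollow up, narrow end on narrow end; each within 4 mm of the axis, 2.5 mm of seated height and 5 degrees of level, released, at rest. Flat ring within 12 mm of its start ((((horizontal distance between washer_a and arbor_seat below 0.004 m and z of washer_a in the frame of arbor_seat between -0.0025 and 0.0025 m and angle between washer_a's own z axis and vertical below 0.09 rad and contact force between the fingers and washer_a below 0.1 N) and (horizontal distance between washer_b and arbor_seat below 0.004 m and z of washer_b in the frame of arbor_seat between 0.0235 and 0.0285 m and angle between washer_b's own z axis and vertical above 3.05159 rad and contact force between the fingers and washer_b below 0.1 N)) or ((horizontal distance between washer_b and arbor_seat below 0.004 m and z of washer_b in the frame of arbor_seat between -0.0025 and 0.0025 m and angle between washer_b's own z axis and vertical below 0.09 rad and contact force between the fingers and washer_b below 0.1 N) and (horizontal distance between washer_a and arbor_seat below 0.004 m and z of washer_a in the frame of arbor_seat between 0.0235 and 0.0285 m and angle between washer_a's own z axis and vertical above 3.05159 rad and contact force between the fingers and washer_a below 0.1 N))) and linear speed of each of washer_a, washer_b below 0.02 m/s and angular speed of each of washer_a, washer_b below 0.3 rad/s and distance of flat_ring from where it was at the start of the episode below 0.012 m); the robot touches nothing.
It fails at once if the flat ring is moved more than 12 mm (distance of flat_ring from where it was at the start of the episode above 0.012 m).
It fails at once if a bystander (pipette, timer, vial, tub or blue box) is moved more than 30 mm (distance of any of pipette, timer, vial, tub, tipbox from where it was at the start of the episode above 0.03 m).
It also fails if it takes over 72 s, if anything falls off the work surface, if the arm or the gripper's body presses on something with over 40 N, if the wrist force passes 120 N, or if a joint passes its speed limit or range.

## Robot

A 7-joint arm with a two-finger parallel gripper is mounted at the origin on the work surface. World frame = base frame: x ahead of the robot, y to its left, z up, the work surface at z = 0. Lengths are in mm, angles in rad, forces in N, time in s.
With the tool pointing down it reaches from about 400 to 900 mm from the base axis. Payload 5.5 kg.
Tool frame: the origin (TCP) lies on the centre line of the jaws, within the pads' length; the fingertips stand 17 mm ahead of it and the grasp point (between the pads) lies 2 mm behind it (ctrl.tcp_to_tips is the distance from the TCP to the fingertips, in mm); z points along the fingers, y is the direction in which the jaws open and shut (so a half turn about z gives the same grasp; the last joint's range is limited). The gripper opens to 85 mm and grips with 20 to 120 N. Pads are 22 mm wide; open, the fingers measure 114 mm over their backs; the gripper's body (76 mm by 85 mm) begins 54 mm behind the grasp point. The pads swing forward as they close: fully open they stand 13 mm farther back than shut.
Start: joints at [1.591, 0.501, -0.427, 1.55, 0.221, 1.138, -0.21], TCP at [156.308, -630.926, 213.91] pointing down, gripper open.
Joint ranges: [-2.88, 2.88], [-0.31, 2.03], [-1.54, 1.56], [0.2, 2.42], [-1.41, 4.55], [0.19, 2.02], [-2.57, 2.57]. Speed limits (rad/s): [2.57, 2.57, 3.14, 3.14, 3.14, 3.14, 3.14].

## Interface

Orientations are given as a unit quaternion [x, y, z, w].
In Python, from bench import ctrl gives the robot as it stands.
- The arm moves only by the tool drive_tool, never from a script. Its argument "deltas" is a list of rows, each an object of numbers: "x", "y", "z": the shift along the tool's x, y, z in m; "rx", "ry", "rz": the turn, a rotation vector about the tool's x, y, z in rad. A call has 1 to 5 rows; each row is the pose to reach, as a shift and turn from the pose measured when the call began, along the tool's axes at that moment; what a row does not reach only later rows make up. A row lasts 1/10 s, in which the tool goes at most 50 mm and 8.59 degrees, less where a joint would pass 70% of its speed; a pose out of reach is approached as far as the arm can. A call with a gripper value outside its range is refused whole. "fingers" is the closure, from 0 (fully open) to 1 (shut), set as the call begins (left out, the last holds). The fingers move at their own pace and stop on an object; the grip force is fixed at half the most. Time passes only in rows, so rows that repeat a pose let the fingers close. It gives the time, the measured TCP pose, the force and the opening at its end, in the units of the state.
- ctrl.observe(): the state, without advancing time (a new reading comes with each control period).
- ctrl.capture(name): name is "scene" or "top"; returns a dict with "image" (384x512x3 uint8, red, green, blue), "fx", "fy", "cx", "cy" (pixels), "T" (4x4, takes a point from camera to world coordinates). Camera axes: x right, y down, z forward; pixel columns grow to the right and rows downward; lengths in mm; the calibration is good to about 2 mm. A picture is of the moment at which its call begins. There is no depth.
- ctrl.sign_off(): hands the job in, once; it reports no verdict.
The state is a dict: "clock": time; "joint_pos": joint angles; "dq": joint speeds; "tau": joint torques, N m; "position": TCP position; "tcp_rot": TCP orientation; "contact_force": force on the tool from outside, world axes, zero at the start; "wrist_torque": the same for the moment, N m; "finger_gap": opening from 0.0 (shut) to 1.0 (fully open).
Only numpy, scipy, OpenCV 4.12 (cv2) and the standard library are available. Lean on these libraries where they do the work, as an engineer would, in place of code of your own. Each camera call takes 0.05 s, during which the arm holds its last target.

## Working session

There is one attempt and no reset: what is moved stays moved. The work goes in short steps, Python scripts to look and compute and a tool call to move; the robot and the scene stay as the last step left them, time stands still between calls to the robot, and variables do not carry over. Pictures are saved under pics/ and viewed, and the job is handed in when it is done.

Besides the shell and the picture viewer there is one more tool, called after "Request:" in YAML: its name, and indented under it one key for each argument. drive_tool: Moves the arm, as the interface text tells. Its arguments: {"type":"object","properties":{"deltas":{"type":"array","items":{"type":"object","properties":{"x":{"type":"number"},"y":{"type":"number"},"z":{"type":"number"},"rx":{"type":"number"},"ry":{"type":"number"},"rz":{"type":"number"}}}},"fingers":{"type":"number"}},"required":["deltas"]}

```bash
ls; mkdir -p pics; python3 - <<'E'
from bench import ctrl
import cv2,json,numpy as np
for n in("scene","top"):
    c=ctrl.capture(n); cv2.imwrite(f"pics/{n}0.png",cv2.resize(c["image"][:,:,::-1],None,fx=1.5,fy=1.5,interpolation=cv2.INTER_CUBIC))
    print(n,c["fx"],c["fy"],c["cx"],c["cy"],np.round(c["T"],4).tolist())
print(ctrl.observe())
E
```

```text
pics
scene 355.65874678059237 355.65874678059237 255.90634014680222 190.77531768285317 [[0.3118, 0.7784, -0.5449, 998.7469], [0.9502, -0.2545, 0.1801, -125.8827], [0.0015, -0.5739, -0.8189, 742.068], [0.0, 0.0, 0.0, 1.0]]
top 489.8258863287419 489.8258863287419 249.21013888295536 197.7487308409641 [[-0.0013, -0.982, 0.1889, 269.52], [-0.9998, 0.0046, 0.0171, 28.8963], [-0.0177, -0.1888, -0.9818, 1422.038], [0.0, 0.0, 0.0, 1.0]]
{'clock': 0.1, 'joint_pos': array([ 1.59122267,  0.50176747, -0.42677497,  1.55131092,  0.22076933,
        1.13830157, -0.21029159]), 'dq': array([ 0.00111825, -0.00058818, -0.00126667, -0.00129669, -0.00243417,
       -0.00066565,  0.00058825]), 'tau': array([-1.17476704e-02, -5.70814133e+01, -5.83858073e+00, -2.81744421e+01,
        1.06566888e-02,  5.70845150e-03,  3.56481095e-06]), 'position': array([ 156.05623981, -630.32898787,  212.96619068]), 'tcp_rot': array([ 9.92640771e-01,  1.21093098e-01, -6.56872318e-05, -8.70223468e-04]), 'contact_force': array([-0.33618763,  0.02178745,  1.43049013]), 'wrist_torque': array([-0.03559587,  0.03294622,  0.03668986]), 'finger_gap': 1.0002519678814215}
```

View pics/scene0.png

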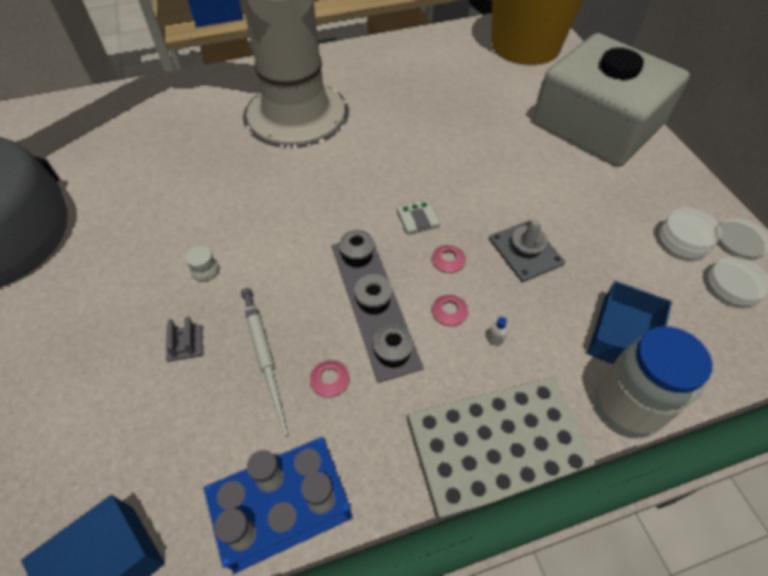

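View pics/top0.png

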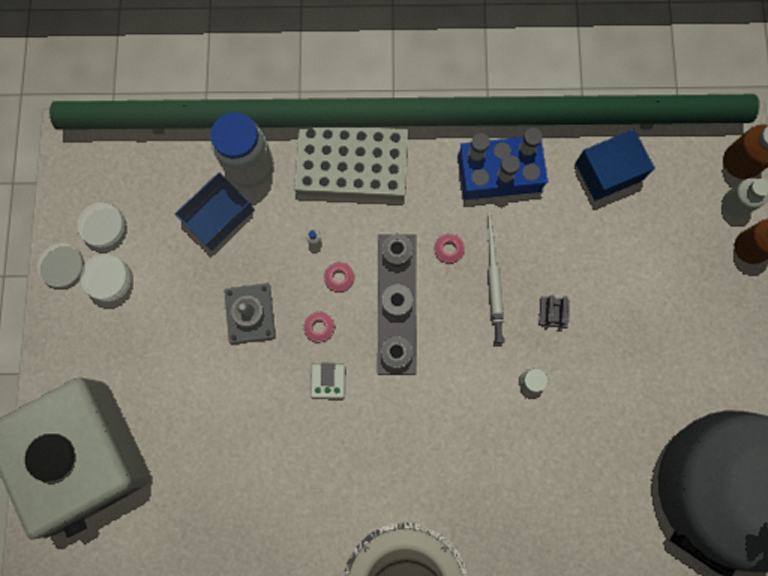

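The pictures show the tray at top-view (397,305), with three rests running along world x. The arbor is at (249,312), the stand at (554,312), the pipette at (495,280) and the decoys are pink. I'll zoom in next.

```bash
cat > h.py <<'E'
from bench import ctrl
import cv2,numpy as np
def crop(c,u0,v0,w,h,s,name):
    im=c["image"][v0:v0+h,u0:u0+w,::-1]
    im=cv2.resize(im,None,fx=s,fy=s,interpolation=cv2.INTER_CUBIC)
    for k in range(0,w,10):
        cv2.line(im,(k*s,0),(k*s,6 if k%50 else 12),(0,255,255),1); cv2.putText(im,str(u0+k),(k*s,20),0,.35,(0,255,255),1)
    for k in range(0,h,10):
        cv2.line(im,(0,k*s),(6,k*s),(0,255,255),1); cv2.putText(im,str(v0+k),(8,k*s+4),0,.35,(0,255,255),1)
    cv2.imwrite("pics/"+name,im)
def ray(c,u,v,z):
    T=np.array(c["T"]);d=T[:3,:3]@np.array([(u-c["cx"])/c["fx"],(v-c["cy"])/c["fy"],1]);o=T[:3,3]
    return o+d*(z-o[2])/d[2]
def proj(c,p):
    T=np.array(c["T"]);q=T[:3,:3].T@(np.array(p,float)-T[:3,3])
    return np.array([c["fx"]*q[0]/q[2]+c["cx"],c["fy"]*q[1]/q[2]+c["cy"]])
E
python3 - <<'E'
from h import *
c=ctrl.capture("top")
crop(c,240,150,50,105,7,"t_tray.png")
crop(c,140,180,50,55,12,"t_arb.png")
crop(c,340,180,60,90,7,"t_stand.png")
c=ctrl.capture("scene")
crop(c,215,145,75,110,7,"s_tray.png")
crop(c,320,135,65,60,12,"s_arb.png")
crop(c,100,155,60,90,7,"s_stand.png")
E
cd pics; python3 - <<'E'
import cv2,numpy as np
def hc(a,b,o):
    A,B=cv2.imread(a),cv2.imread(b);h=max(A.shape[0],B.shape[0]);
    P=lambda I:cv2.copyMakeBorder(I,0,h-I.shape[0],0,4,cv2.BORDER_CONSTANT)
    M=np.hstack([P(A),P(B)]);f=min(1,800/M.shape[1],600/M.shape[0]);print(M.shape,f)
    cv2.imwrite(o,M)
hc("t_tray.png","t_stand.png","x1.png")
E
```

```text
(735, 778, 3) 0.8163265306122449
```

View pics/t_tray.png

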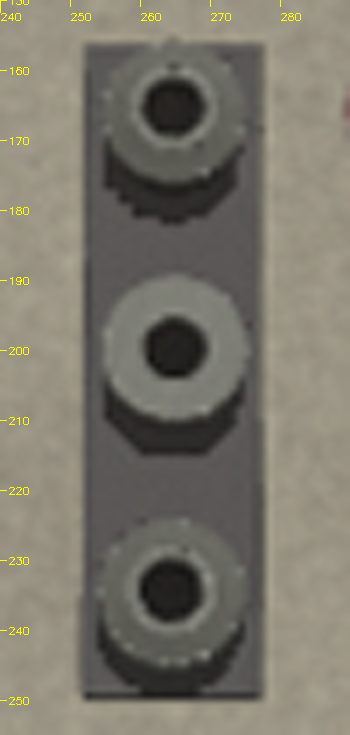

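View pics/t_arb.png

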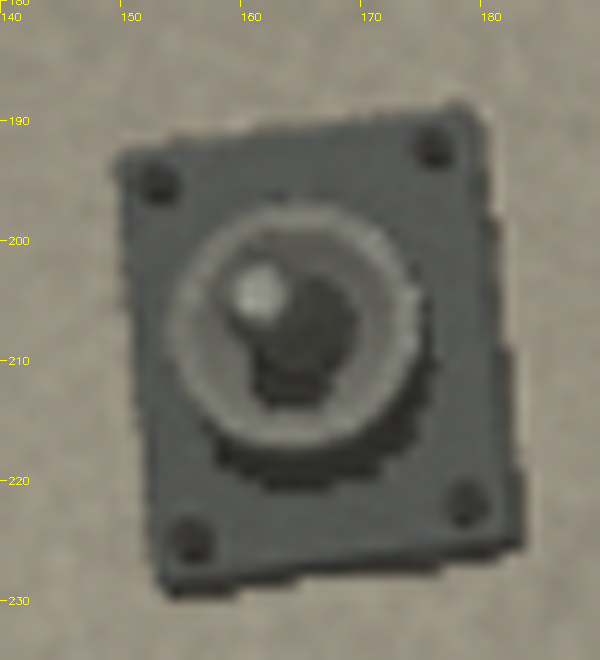

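View pics/t_stand.png

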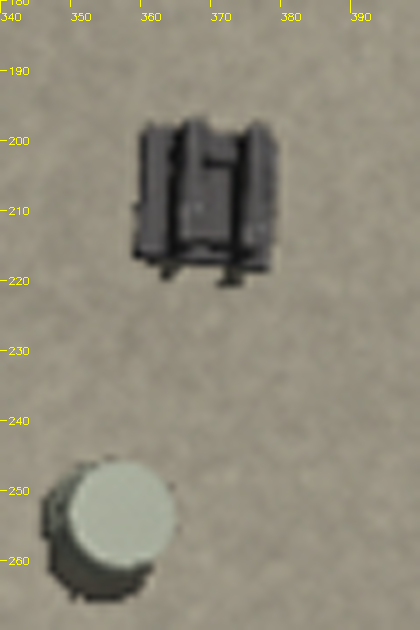

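View pics/s_tray.png

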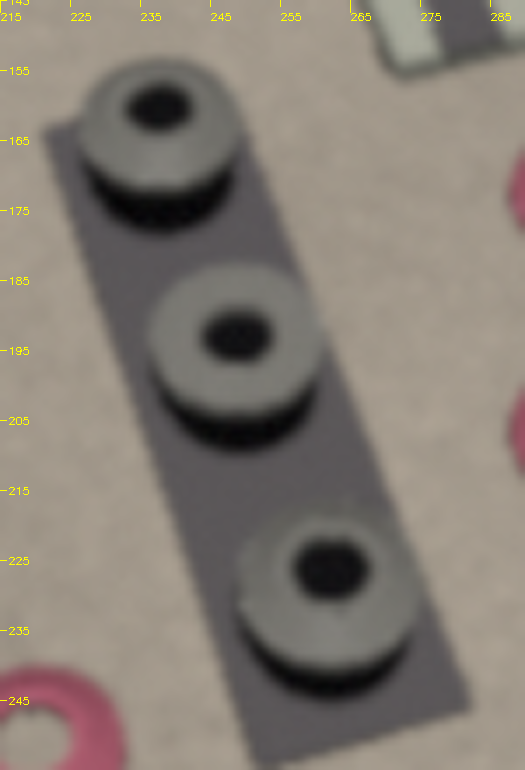

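View pics/s_arb.png

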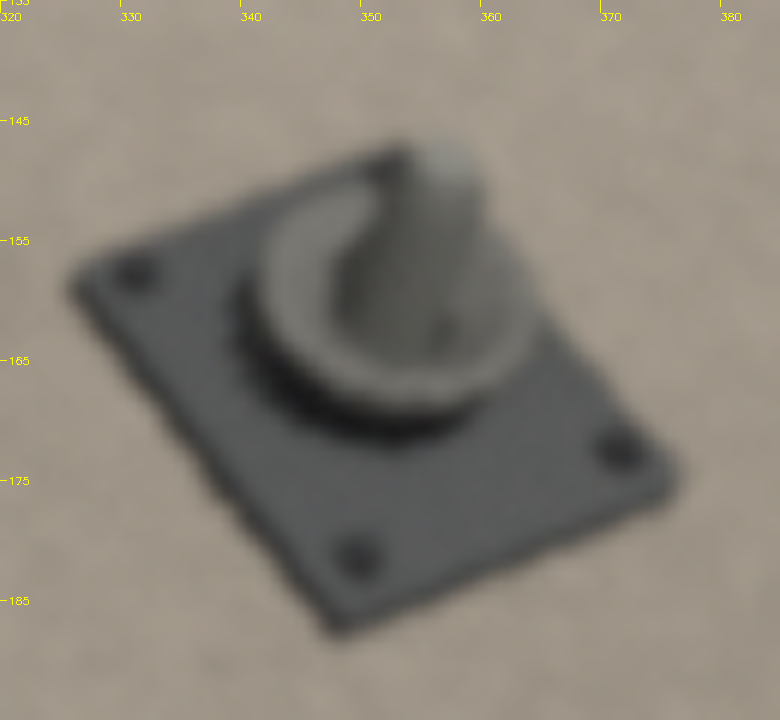

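View pics/s_stand.png

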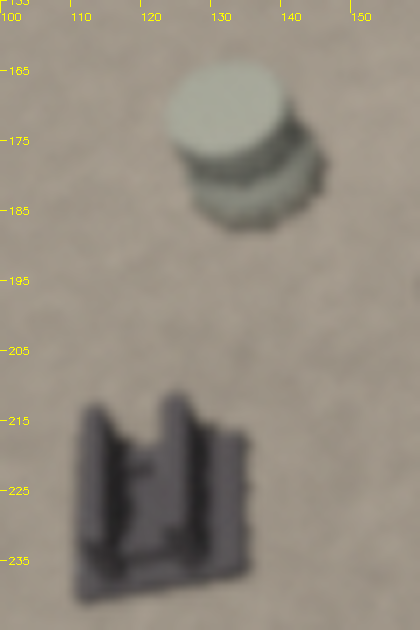

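The flat ring is on the middle rest (uniformly bright, 265,200). The cone washers are on the far rest (265,165) and the near rest (264,234). Next I'll compute poses and overlay the model outlines in both views.

```bash
cat > ov.py <<'E'
from h import *
def circ(x,y,z,r,n=48):
    t=np.linspace(0,2*np.pi,n+1);return np.c_[x+r*np.cos(t),y+r*np.sin(t),0*t+z]
def box(x,y,a,hx,hy,z,ox=0):
    c,s=np.cos(a),np.sin(a);P=np.array([[-hx+ox,-hy],[hx+ox,-hy],[hx+ox,hy],[-hx+ox,hy],[-hx+ox,-hy]])
    return np.c_[x+c*P[:,0]-s*P[:,1],y+s*P[:,0]+c*P[:,1],z+0*P[:,0]]
def overlay(c,lines,u0,v0,w,h,s,name):
    im=cv2.resize(c["image"][v0:v0+h,u0:u0+w,::-1],None,fx=s,fy=s,interpolation=cv2.INTER_CUBIC)
    for L in lines:
        p=np.array([proj(c,q) for q in L]); p=(p-[u0,v0]+.5)*s-.5
        cv2.polylines(im,[np.round(p*8).astype(np.int32)],False,(0,255,0),1,cv2.LINE_AA,3)
    cv2.imwrite("pics/"+name,im);return im
E
python3 - <<'E'
from ov import *
t=ctrl.capture("top");s=ctrl.capture("scene")
def tt(X,Y,k,u0,v0):return (X+.5)/k-.5+u0,(Y+.5)/k-.5+v0
def show(n,c,uv,z): print(n,np.round(ray(c,*uv,z),1))
show("far T",t,tt(174,107,7,240,150),49);show("far S",s,tt(331,569,7,215,145),49)
show("ring T",t,tt(175,347,7,240,150),42);show("ring S",s,tt(237,336,7,215,145),42)
show("near T",t,tt(171,589,7,240,150),49);show("near S",s,tt(159,107,7,215,145),49)
show("arb rim T",t,tt(295,326,12,140,180),38)
show("arb tip T",t,tt(260,292,12,140,180),80);show("arb tip S",s,tt(447,155,12,320,135),80)
show("stand T",t,tt(226,185,7,340,180),38)
for k,(a,b) in {"s":((80,600),(247,575))}.items():
    show("st base",s,tt(*a,7,100,155),0);show("st base",s,tt(*b,7,100,155),0)
for n in [(118,160),(465,102),(520,545),(165,592)]: show("plate T",t,tt(*n,12,140,180),12)
for n in [(75,275),(400,145),(678,480),(338,625)]: show("plate S",s,tt(*n,12,320,135),12)
E
```

```text
far T [630.3   8.7  49. ]
far S [632.3   9.4  49. ]
ring T [530.8   8.9  42. ]
ring S [532.3   9.4  42. ]
near T [430.4  11.3  49. ]
near S [432.   11.5  49. ]
arb rim T [510.7 297.8  38. ]
arb tip T [511.4 298.1  80. ]
arb tip S [511.2 299.1  80. ]
stand T [ 510.2 -297.3   38. ]
st base [ 533.7 -326.     0. ]
st base [ 541.6 -272.2    0. ]
plate T [556.8 347.8  12. ]
plate T [570.9 262.7  12. ]
plate T [461.1 246.5  12. ]
plate T [450.  332.4  12. ]
plate S [467.5 246.9  12. ]
plate S [455. 334.  12.]
plate S [560.9 346.5  12. ]
plate S [572.9 259.3  12. ]
```

```bash
cat > o1.py <<'E'
from ov import *
import sys
t=ctrl.capture("top");s=ctrl.capture("scene")
sx,sy,sa,ax,ay=map(float,sys.argv[1:6]); sa=np.radians(sa)
L=[box(sx,sy,sa,28,28,8),box(sx,sy,sa,4,26,38,13),box(sx,sy,sa,4,26,38,-13),box(sx,sy,sa,28,28,0)]
A=[circ(ax,ay,38,30),circ(ax,ay,80,6),circ(ax,ay,38,24)]
i=[overlay(t,L,350,185,40,45,8,"a.png"),overlay(s,L,100,205,45,45,8,"b.png"),overlay(t,A,145,185,40,45,8,"c.png"),overlay(s,A,325,140,45,45,8,"d.png")]
P=lambda I:cv2.copyMakeBorder(I,0,360-I.shape[0],0,360-I.shape[1],cv2.BORDER_CONSTANT)
M=np.vstack([np.hstack([P(i[0]),P(i[1])]),np.hstack([P(i[2]),P(i[3])])]);cv2.imwrite("pics/"+sys.argv[6],cv2.resize(M,(600,600)))
E
python3 o1.py 511 -298 86 511 298 ov1.png
```

```text
(no output)
```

View pics/ov1.png

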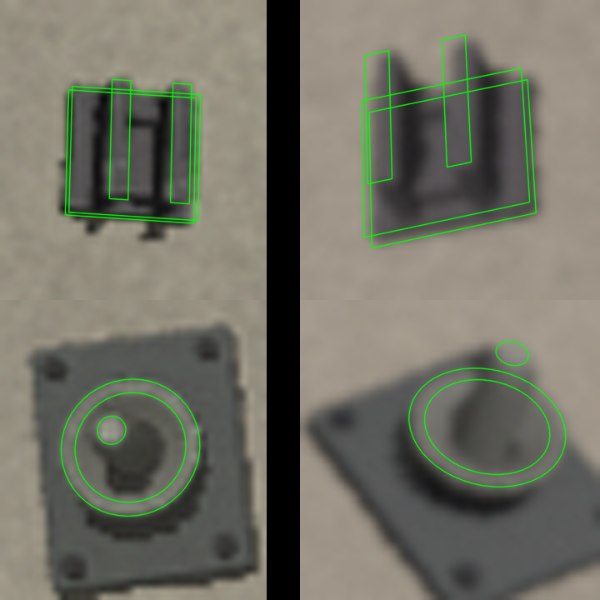

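```bash
cat > o2.py <<'E'
from ov import *
import sys
t=ctrl.capture("top");s=ctrl.capture("scene")
sx,sy,sa=map(float,sys.argv[1:4]); sa=np.radians(sa)
L=[box(sx,sy,sa,28,28,8),box(sx,sy,sa,4,26,38,13),box(sx,sy,sa,4,26,38,-13),box(sx,sy,sa,28,28,0)]
a=overlay(t,L,355,190,30,35,13,"a.png");b=overlay(s,L,103,205,37,40,11,"b.png")
raw=overlay(t,[],355,190,30,35,13,"a.png");r2=overlay(s,[],103,205,37,40,11,"b.png")
f=lambda I:cv2.resize(I,(390,290*1))
g=lambda I:cv2.copyMakeBorder(I,0,460-I.shape[0],0,410-I.shape[1],cv2.BORDER_CONSTANT)
cv2.imwrite("pics/"+sys.argv[4],cv2.resize(np.hstack([g(a),g(b)]),(800,450)));cv2.imwrite("pics/raw_"+sys.argv[4],cv2.resize(np.hstack([g(raw),g(r2)]),(800,450)))
E
python3 o2.py 510 -299 90 ov2.png
```

```text
(no output)
```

View pics/ov2.png

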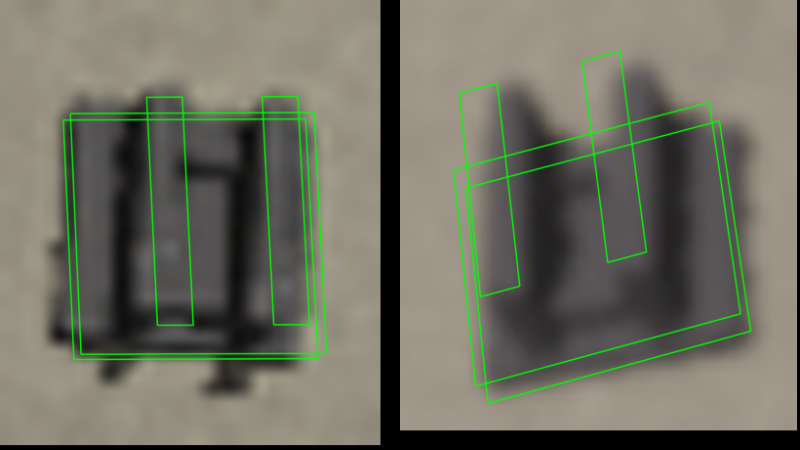

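View pics/raw_ov2.png

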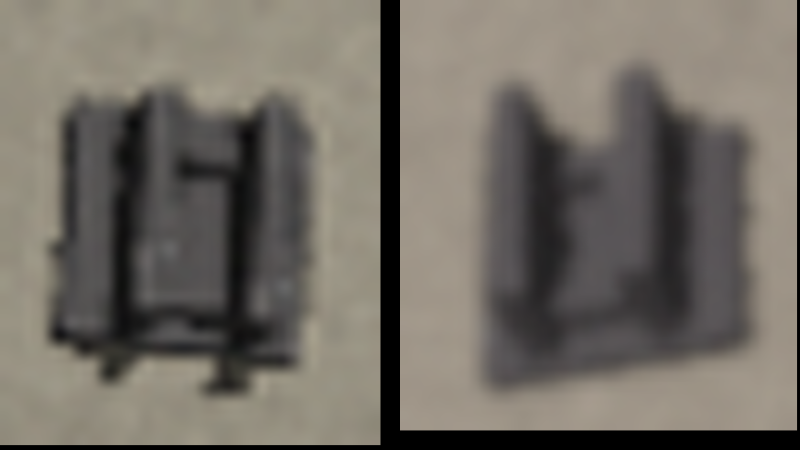

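```bash
python3 o2.py 512 -296 83 ov3.png
```

```text
(no output)
```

View pics/ov3.png

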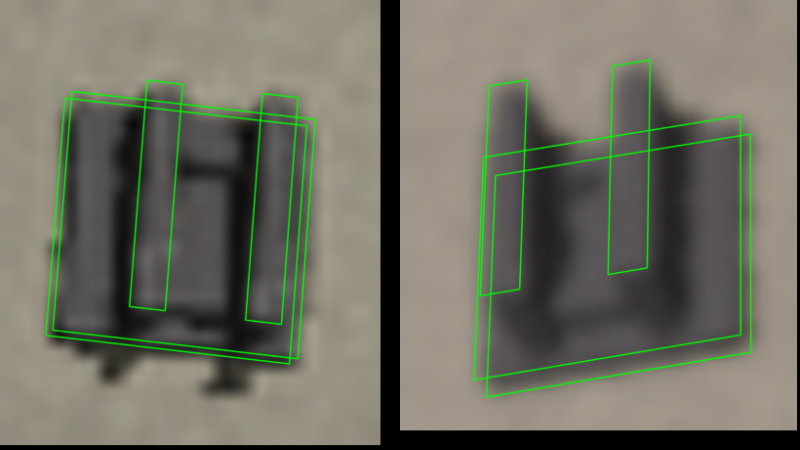

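```bash
cat > g.py <<'E'
# g.py x y z(TCP target,mm) yaw(deg, direction of tool y axis) tilt(deg): rotate about tool y; tilt>0 -> tool z leans along tool-x horizontal dir
from h import *
import sys
from scipy.spatial.transform import Rotation as R
def target(yaw,tilt):
    a=np.radians(yaw);b=np.radians(tilt)
    y=np.array([np.cos(a),np.sin(a),0]);xh=np.cross(y,[0,0,-1.]);  # x = y x z
    z=np.array([0,0,-1])*np.cos(b)+xh*np.sin(b);x=np.cross(y,z)
    return np.c_[x,y,z]
def main(x,y,z,yaw,tilt):
    o=ctrl.observe();Rc=R.from_quat(o["tcp_rot"]).as_matrix()
    d=Rc.T@(np.array([x,y,z])-o["position"])/1000
    r=R.from_matrix(Rc.T@target(yaw,tilt)).as_rotvec()
    print("t",round(o["clock"],2),"pos",np.round(o["position"],1),"yaw",round(np.degrees(np.arctan2(Rc[1,1],Rc[0,1])),1),"tiltz",np.round(Rc[:,2],3),"gap",round(o["finger_gap"],3),"F",np.round(o["contact_force"],1),"q",np.round(o["joint_pos"],2))
    print("delta m",np.round(d,4),"rot",np.round(r,4),"rows",round(max(np.linalg.norm(d)/.05,np.degrees(np.linalg.norm(r))/8.59),1))
if __name__=="__main__":
    from bench import ctrl as c
    print(getattr(ctrl,"tcp_to_tips",None)); main(*map(float,sys.argv[1:6]))
E
python3 g.py 450 -300 214 -83 0; python3 g.py 431 11 200 -90 0
```

```text
17.0
t 0.6 pos [ 156.3 -630.9  213.9] yaw -76.1 tiltz [ 0. -0. -1.] gap 1.0 F [-0.  -0.4  0.2] q [ 1.59  0.5  -0.43  1.55  0.22  1.14 -0.21]
delta m [ 3.646e-01 -2.506e-01 -1.000e-04] rot [ 0.     -0.      0.1206] rows 8.8
17.0
t 0.6 pos [ 156.3 -630.9  213.9] yaw -76.1 tiltz [ 0. -0. -1.] gap 1.0 F [-0.  -0.4  0.2] q [ 1.59  0.5  -0.43  1.55  0.22  1.14 -0.21]
delta m [ 0.421  -0.5571  0.0139] rot [ 0.     -0.      0.2428] rows 14.0
```

Request:
drive_tool:
  deltas:
    - {"x": 0.365, "y": -0.25, "rz": 0.12}
    - {"x": 0.365, "y": -0.25, "rz": 0.12}
    - {"x": 0.365, "y": -0.25, "rz": 0.12}
    - {"x": 0.365, "y": -0.25, "rz": 0.12}
    - {"x": 0.365, "y": -0.25, "rz": 0.12}

```text
validation failed for argument at $.de...
```

```bash
python3 g.py 431 11.4 160 -90 0
```

```text
17.0
t 0.6 pos [ 156.3 -630.9  213.9] yaw -76.1 tiltz [ 0. -0. -1.] gap 1.0 F [-0.  -0.4  0.2] q [ 1.59  0.5  -0.43  1.55  0.22  1.14 -0.21]
delta m [ 0.4211 -0.5574  0.0539] rot [ 0.     -0.      0.2428] rows 14.0
```

Request:
drive_tool:
  deltas:
    - {"x": 0.04, "y": -0.03, "z": 0, "rx": 0, "ry": 0, "rz": 0.03}
    - {"x": 0.08, "y": -0.06, "z": 0, "rx": 0, "ry": 0, "rz": 0.06}
    - {"x": 0.12, "y": -0.08, "z": 0, "rx": 0, "ry": 0, "rz": 0.09}
    - {"x": 0.16, "y": -0.11, "z": 0, "rx": 0, "ry": 0, "rz": 0.12}
    - {"x": 0.2, "y": -0.14, "z": 0, "rx": 0, "ry": 0, "rz": 0.12}

```text
clock: 1.1
position: [317.9, -445.6, 214.2]
tcp_rot: [0.998, 0.061, 0.0, 0.0]
contact_force: [1.0, 0.2, 0.2]
finger_gap: 1.001
```

```bash
python3 g.py 431 11.4 160 -90 0
```

```text
17.0
t 1.1 pos [ 317.9 -445.6  214.2] yaw -83.0 tiltz [ 0.    -0.001 -1.   ] gap 1.001 F [1.  0.2 0.2] q [ 1.32  0.32 -0.51  1.81  0.18  1.05 -0.7 ]
delta m [ 0.1677 -0.4399  0.0539] rot [ 0.0008 -0.0004  0.1216] rows 9.5
```

Request:
drive_tool:
  deltas:
    - {"x": 0.018, "y": -0.046, "rz": 0.03}
    - {"x": 0.036, "y": -0.092, "rz": 0.06}
    - {"x": 0.054, "y": -0.138, "rz": 0.09}
    - {"x": 0.072, "y": -0.184, "rz": 0.12}
    - {"x": 0.09, "y": -0.23, "rz": 0.12}

```text
validation failed for argument at $.de...
```

```bash
python3 g.py 431 11.4 160 -90 0
```

```text
17.0
t 1.1 pos [ 317.9 -445.6  214.2] yaw -83.0 tiltz [ 0.    -0.001 -1.   ] gap 1.001 F [1.  0.2 0.2] q [ 1.32  0.32 -0.51  1.81  0.18  1.05 -0.7 ]
delta m [ 0.1677 -0.4399  0.0539] rot [ 0.0008 -0.0004  0.1216] rows 9.5
```

All keys are needed.

Request:
drive_tool:
  deltas:
    - {"x": 0.018, "y": -0.046, "z": 0, "rx": 0, "ry": 0, "rz": 0.03}
    - {"x": 0.036, "y": -0.092, "z": 0, "rx": 0, "ry": 0, "rz": 0.06}
    - {"x": 0.16, "y": -0.43, "z": 0.04, "rx": 0, "ry": 0, "rz": 0.12}
    - {"x": 0.16, "y": -0.43, "z": 0.04, "rx": 0, "ry": 0, "rz": 0.12}
    - {"x": 0.16, "y": -0.43, "z": 0.04, "rx": 0, "ry": 0, "rz": 0.12}

```text
clock: 1.6
position: [376.7, -203.4, 197.8]
tcp_rot: [1.0, 0.001, 0.001, 0.001]
contact_force: [0.7, -0.1, -0.1]
finger_gap: 0.998
```

```bash
python3 g.py 431 11.4 130 -90 0
```

```text
17.0
t 1.6 pos [ 376.7 -203.4  197.8] yaw -89.9 tiltz [ 0.001 -0.002 -1.   ] gap 0.998 F [ 0.7 -0.1 -0.1] q [ 1.05  0.13 -0.66  2.09  0.1   0.95 -1.23]
delta m [ 0.0545 -0.2148  0.0674] rot [ 0.002  -0.0013  0.0015] rows 4.6
```

Request:
drive_tool:
  deltas:
    - {"x": 0.055, "y": -0.215, "z": 0.067, "rx": 0, "ry": 0, "rz": 0}
    - {"x": 0.055, "y": -0.215, "z": 0.067, "rx": 0, "ry": 0, "rz": 0}
    - {"x": 0.055, "y": -0.215, "z": 0.067, "rx": 0, "ry": 0, "rz": 0}
    - {"x": 0.055, "y": -0.215, "z": 0.067, "rx": 0, "ry": 0, "rz": 0}
    - {"x": 0.055, "y": -0.215, "z": 0.067, "rx": 0, "ry": 0, "rz": 0}

```text
clock: 2.1
position: [431.9, 15.0, 130.2]
tcp_rot: [1.0, 0.002, 0.001, 0.001]
contact_force: [0.3, -0.4, -0.5]
finger_gap: 0.999
```

```bash
python3 g.py 431 11.4 48 -90 0
python3 - <<'E'
from h import *
c=ctrl.capture("scene");crop(c,195,100,100,120,6,"p1.png")
c=ctrl.capture("top");crop(c,200,170,110,90,6,"p1t.png")
E
```

```text
17.0
t 2.1 pos [431.9  15.  130.2] yaw -89.8 tiltz [ 0.002 -0.001 -1.   ] gap 0.999 F [ 0.3 -0.4 -0.5] q [ 0.6   0.28 -0.79  2.14  0.28  0.81 -1.93]
delta m [-0.0012  0.0035  0.0822] rot [ 0.0013 -0.0024  0.0042] rows 1.6
```

View pics/p1.png

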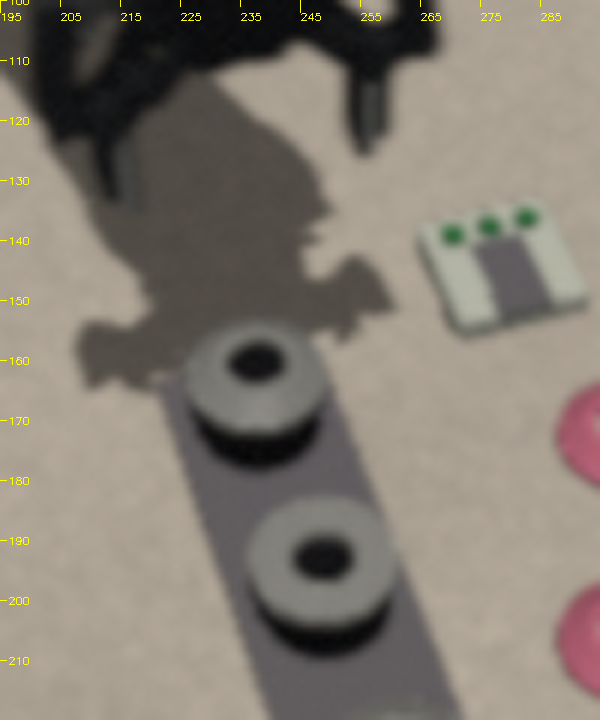

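View pics/p1t.png

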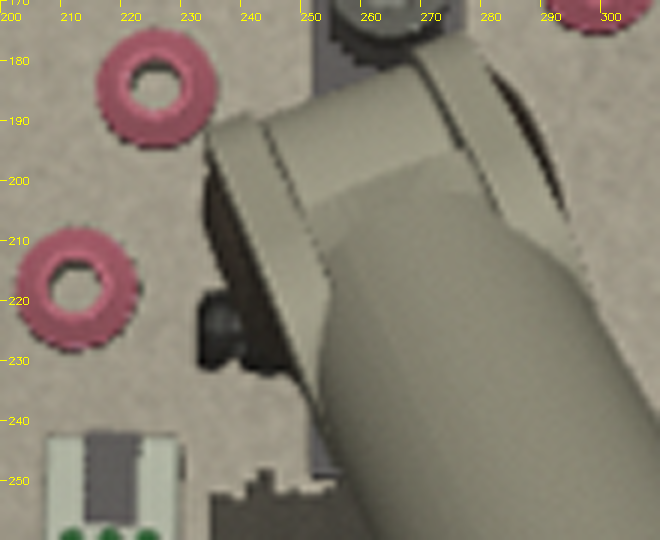

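The scene view shows the open finger ends at about (214,133) and (255,125). I'll work out what tip height that implies.

```bash
python3 - <<'E'
from h import *
c=ctrl.capture("scene")
for z in (105,113,120,126):
    print(z,[np.round(proj(c,(x,y,z)),1).tolist() for y in (15-46,15+46) for x in (421,443)])
E
```

```text
105 [[218.0, 145.7], [220.4, 152.3], [254.5, 137.0], [257.3, 143.3]]
113 [[217.7, 143.4], [220.1, 150.0], [254.5, 134.7], [257.3, 141.0]]
120 [[217.5, 141.4], [219.9, 148.0], [254.5, 132.6], [257.3, 139.0]]
126 [[217.3, 139.6], [219.7, 146.3], [254.5, 130.9], [257.3, 137.2]]
```

Request:
drive_tool:
  deltas:
    - {"x": -0.001, "y": 0.0035, "z": 0.04, "rx": 0, "ry": 0, "rz": 0.004}
    - {"x": -0.001, "y": 0.0035, "z": 0.06, "rx": 0, "ry": 0, "rz": 0.004}
    - {"x": -0.001, "y": 0.0035, "z": 0.06, "rx": 0, "ry": 0, "rz": 0.004}

```text
clock: 2.55
position: [428.2, 8.9, 68.4]
tcp_rot: [1.0, 0.001, -0.002, 0.001]
contact_force: [-0.1, -0.9, -0.7]
finger_gap: 1.001
```

```bash
python3 g.py 431 11.4 48 -90 0
python3 - <<'E'
from h import *
t=ctrl.capture("top")
for z in (60,80,100,120,150):
    print(z,np.round(proj(t,(431,11.4+50,z)),1))
c=ctrl.capture("scene");crop(c,195,100,100,110,7,"p2.png")
E
```

```text
17.0
t 2.55 pos [428.2   8.9  68.4] yaw -89.9 tiltz [-0.004 -0.001 -1.   ] gap 1.001 F [-0.1 -0.9 -0.7] q [ 0.53  0.4  -0.71  2.19  0.41  0.69 -2.03]
delta m [ 0.0029 -0.0026  0.0204] rot [0.0013 0.0041 0.0012] rows 0.4
60 [246.1 233.1]
80 [245.9 232.3]
100 [245.8 231.4]
120 [245.6 230.5]
150 [245.3 229.1]
```

View pics/p2.png

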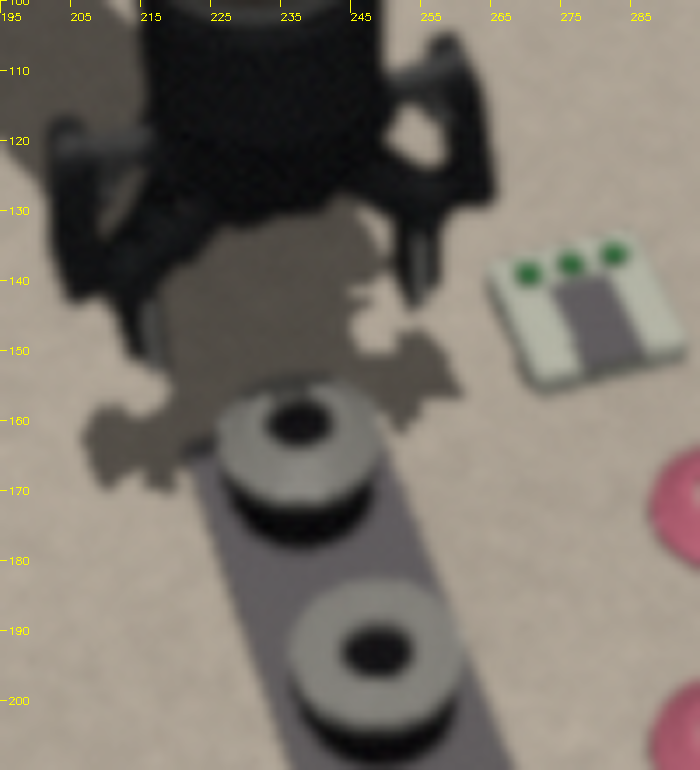

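The tips look higher than the stated 17 mm ahead of the TCP. I'll centre the tool, close partway and re-check.

Request:
drive_tool:
  deltas:
    - {"x": 0.003, "y": -0.0025, "z": 0.003, "rx": 0, "ry": 0.004, "rz": 0}
    - {"x": 0.003, "y": -0.0025, "z": 0.003, "rx": 0, "ry": 0.004, "rz": 0}
    - {"x": 0.003, "y": -0.0025, "z": 0.003, "rx": 0, "ry": 0.004, "rz": 0}
  fingers: 0.15

```text
clock: 2.95
position: [434.4, 12.0, 68.5]
tcp_rot: [1.0, 0.001, 0.003, 0.001]
contact_force: [0.4, -0.4, 0.9]
finger_gap: 0.846
```

```bash
python3 g.py 431 11.4 48 -90 0
python3 - <<'E'
from ov import *
c=ctrl.capture("scene");crop(c,195,100,100,85,8,"p3.png")
o=ctrl.observe();x,y,z=o["position"]
L=[circ(431,11.4,49,13),circ(431,11.4,36,30)]
h=42.5*o["finger_gap"]
for dz in (-17,0,17):
  for sgn in(1,-1): L.append(np.array([[x-11,y+sgn*h,z+dz],[x+11,y+sgn*h,z+dz]]))
overlay(c,L,195,100,100,85,8,"p3o.png")
E
```

```text
17.0
t 2.95 pos [434.4  12.   68.5] yaw -89.9 tiltz [ 0.006 -0.002 -1.   ] gap 0.846 F [ 0.4 -0.4  0.9] q [ 0.52  0.4  -0.71  2.18  0.42  0.68 -2.05]
delta m [-0.0036  0.0005  0.0204] rot [ 0.0016 -0.0063  0.0015] rows 0.4
```

View pics/p3o.png

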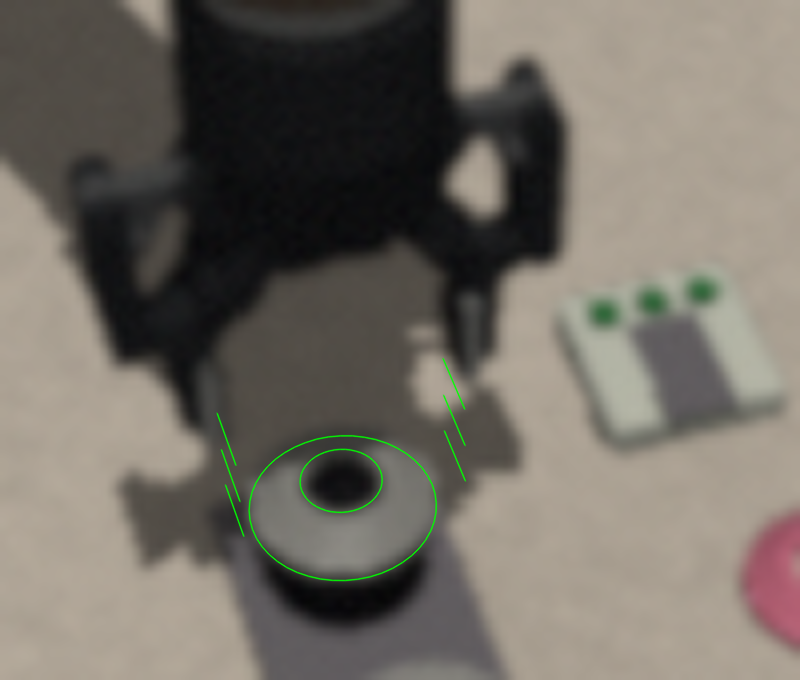

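```bash
python3 - <<'E'
from ov import *
o=ctrl.observe();x,y,z=o["position"]
c=ctrl.capture("scene");t=ctrl.capture("top")
L=[np.array([[x-38,y-42,124],[x+38,y-42,124],[x+38,y+42,124],[x-38,y+42,124],[x-38,y-42,124]])]
L+=[np.array([[x-42,y-38,150],[x+42,y-38,150],[x+42,y+38,150],[x-42,y+38,150],[x-42,y-38,150]])]
L.append(circ(x,y,170,37))
a=overlay(c,L,185,60,110,100,7,"p4.png")
b=overlay(t,L,215,175,80,80,8,"p4t.png")
print(x,y,z)
E
```

```text
434.2335478374465 11.992678393311301 68.31008378939968
```

View pics/p4.png

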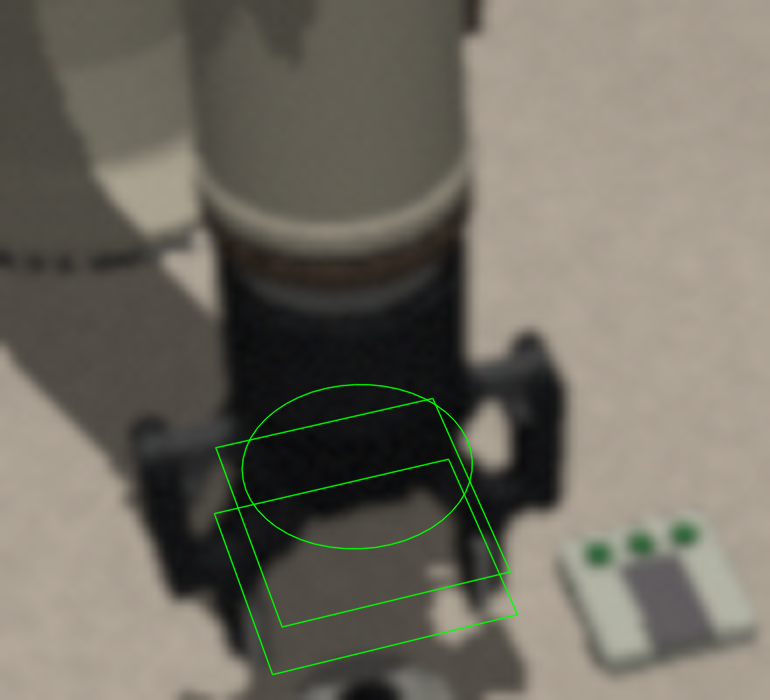

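View pics/p4t.png

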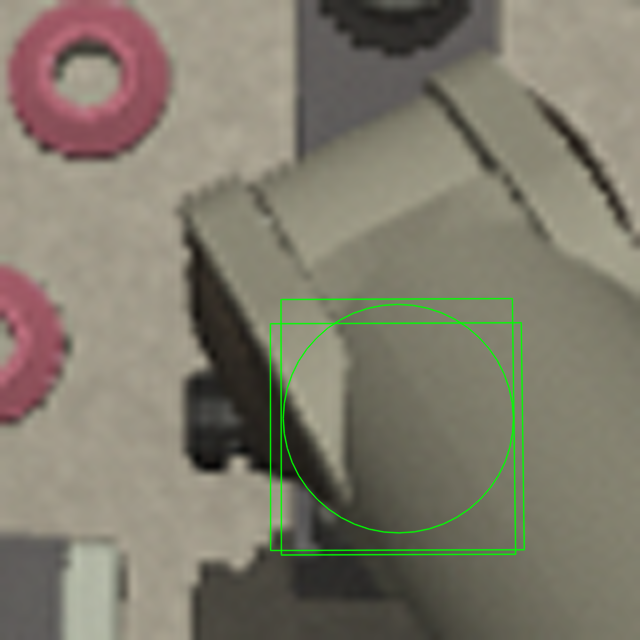

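```bash
python3 - <<'E'
from ov import *
c=ctrl.capture("scene");t=ctrl.capture("top")
def tri(us,ut):
    A=[];b=[]
    for C,uv in((c,us),(t,ut)):
        o=np.array(C["T"])[:3,3];d=ray(C,*uv,0)-o;d/=np.linalg.norm(d)
        P=np.eye(3)-np.outer(d,d);A.append(P);b.append(P@o)
    s=np.linalg.lstsq(np.vstack(A),np.hstack(b),rcond=None);return np.round(s[0],1),s[1]**.5
print(tri((260.7,109.3),(240.8,225.5)),tri((260.7,112),(240.8,227)),tri((262,120),(240.8,228)))
E
```

```text
(array([433.5,  71.5, 201.7]), array([0.1553265])) (array([431.1,  72.1, 191.5]), array([0.56740506])) (array([432. ,  74. , 167.3]), array([2.19934927]))
```

Request:
drive_tool:
  deltas:
    - {"x": -0.003, "y": 0, "z": 0.01, "rx": 0, "ry": -0.006, "rz": 0}
    - {"x": -0.003, "y": 0, "z": 0.02, "rx": 0, "ry": -0.006, "rz": 0}
    - {"x": -0.003, "y": 0, "z": 0.02, "rx": 0, "ry": -0.006, "rz": 0}
    - {"x": -0.003, "y": 0, "z": 0.02, "rx": 0, "ry": -0.006, "rz": 0}

```text
clock: 3.6
position: [430.2, 12.3, 47.2]
tcp_rot: [1.0, 0.001, -0.001, 0.0]
contact_force: [-0.9, -0.2, -0.2]
finger_gap: 0.847
```

```bash
python3 g.py 431 11.4 38 -90 0
python3 - <<'E'
from h import *
c=ctrl.capture("scene");crop(c,195,110,80,75,8,"p5.png")
E
```

```text
17.0
t 3.6 pos [430.2  12.3  47.2] yaw -89.9 tiltz [-0.003 -0.001 -1.   ] gap 0.847 F [-0.9 -0.2 -0.2] q [ 0.49  0.44 -0.68  2.2   0.46  0.65 -2.08]
delta m [0.0008 0.0009 0.0092] rot [0.0009 0.0027 0.0022] rows 0.2
```

View pics/p5.png

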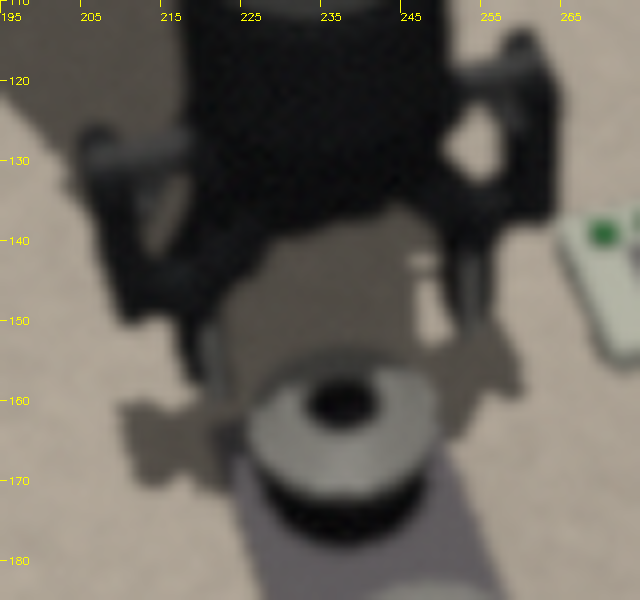

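```bash
python3 - <<'E'
from h import *
c=ctrl.capture("scene")
for x in (420,430,441):
  for y in (12-40,12+40):
    print(x,y,[np.round(proj(c,(x,y,z)),1).tolist() for z in (30,40,50,60,70)])
E
```

```text
420 -28 [[221.6, 164.9], [221.3, 162.4], [220.9, 159.9], [220.6, 157.3], [220.3, 154.7]]
420 52 [[251.1, 157.5], [251.1, 155.0], [251.1, 152.4], [251.0, 149.8], [251.0, 147.2]]
430 -28 [[222.6, 167.8], [222.3, 165.3], [222.0, 162.8], [221.7, 160.2], [221.4, 157.6]]
430 52 [[252.3, 160.3], [252.3, 157.8], [252.3, 155.2], [252.2, 152.7], [252.2, 150.0]]
441 -28 [[223.7, 171.0], [223.4, 168.5], [223.1, 166.0], [222.8, 163.5], [222.5, 160.9]]
441 52 [[253.6, 163.4], [253.6, 160.9], [253.6, 158.4], [253.6, 155.8], [253.6, 153.2]]
```

Request:
drive_tool:
  deltas:
    - {"x": 0.001, "y": 0, "z": 0.01, "rx": 0, "ry": 0.002, "rz": 0}
    - {"x": 0.001, "y": 0, "z": 0.014, "rx": 0, "ry": 0.002, "rz": 0}
    - {"x": 0.001, "y": 0, "z": 0.014, "rx": 0, "ry": 0.002, "rz": 0}

```text
clock: 4.0
position: [431.1, 12.3, 33.0]
tcp_rot: [1.0, 0.001, -0.0, 0.0]
contact_force: [0.1, 0.5, -0.4]
finger_gap: 0.854
```

```bash
python3 g.py 431 11.4 38 -90 0
python3 - <<'E'
from h import *
c=ctrl.capture("scene");crop(c,195,110,80,75,8,"p6.png")
E
```

```text
17.0
t 4.0 pos [431.1  12.3  33. ] yaw -89.9 tiltz [-0.001 -0.001 -1.   ] gap 0.854 F [ 0.1  0.5 -0.4] q [ 0.47  0.47 -0.65  2.2   0.5   0.62 -2.11]
delta m [-0.0001  0.0009 -0.005 ] rot [0.0009 0.0008 0.0022] rows 0.1
```

View pics/p6.png

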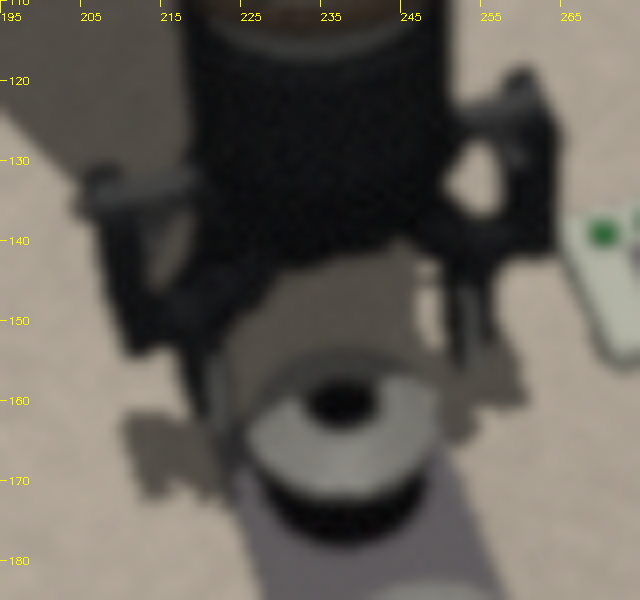

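Request:
drive_tool:
  deltas:
    - {"x": 0, "y": 0.001, "z": 0.008, "rx": 0, "ry": 0, "rz": 0}
    - {"x": 0, "y": 0.001, "z": 0.014, "rx": 0, "ry": 0, "rz": 0}
    - {"x": 0, "y": 0.001, "z": 0.014, "rx": 0, "ry": 0, "rz": 0}

```text
clock: 4.35
position: [430.5, 11.2, 18.4]
tcp_rot: [1.0, 0.001, -0.001, 0.0]
contact_force: [0.5, -0.6, -0.3]
finger_gap: 0.847
```

```bash
python3 g.py 431 11.4 38 -90 0
python3 - <<'E'
from h import *
c=ctrl.capture("scene");crop(c,205,125,60,60,10,"p7.png")
E
```

```text
17.0
t 4.35 pos [430.5  11.2  18.4] yaw -89.9 tiltz [-0.002 -0.001 -1.   ] gap 0.847 F [ 0.5 -0.6 -0.3] q [ 0.45  0.5  -0.62  2.21  0.53  0.59 -2.14]
delta m [ 0.0004 -0.0001 -0.0196] rot [0.0009 0.0021 0.0022] rows 0.4
```

View pics/p7.png

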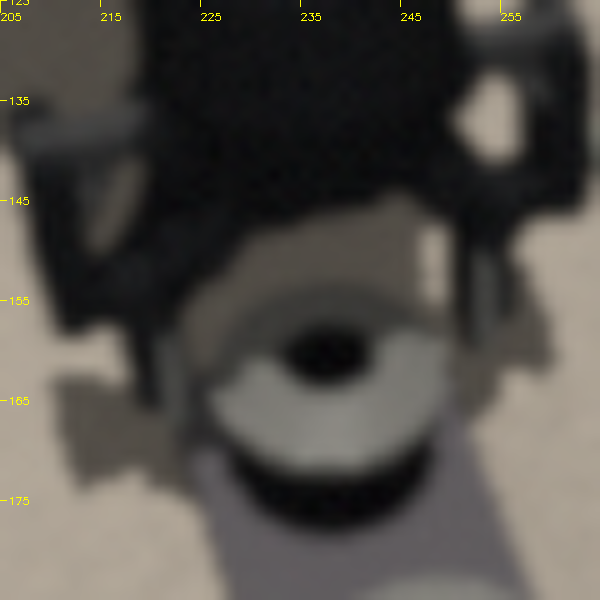

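Request:
drive_tool:
  deltas:
    - {"x": 0, "y": 0, "z": 0.005, "rx": 0, "ry": 0, "rz": 0}
    - {"x": 0, "y": 0, "z": 0.008, "rx": 0, "ry": 0, "rz": 0}
    - {"x": 0, "y": 0, "z": 0.008, "rx": 0, "ry": 0, "rz": 0}

```text
clock: 4.7
position: [430.4, 11.4, 10.3]
tcp_rot: [1.0, 0.001, -0.001, 0.0]
contact_force: [0.9, 0.5, 0.0]
finger_gap: 0.849
```

```bash
python3 g.py 431 11.4 38 -90 0
python3 - <<'E'
from h import *
c=ctrl.capture("scene");crop(c,205,125,60,60,10,"p8.png")
E
```

```text
17.0
t 4.7 pos [430.4  11.4  10.3] yaw -89.9 tiltz [-0.002 -0.001 -1.   ] gap 0.849 F [0.9 0.5 0. ] q [ 0.43  0.51 -0.61  2.21  0.55  0.57 -2.15]
delta m [ 0.0005  0.     -0.0277] rot [0.0007 0.0024 0.0025] rows 0.6
```

View pics/p8.png

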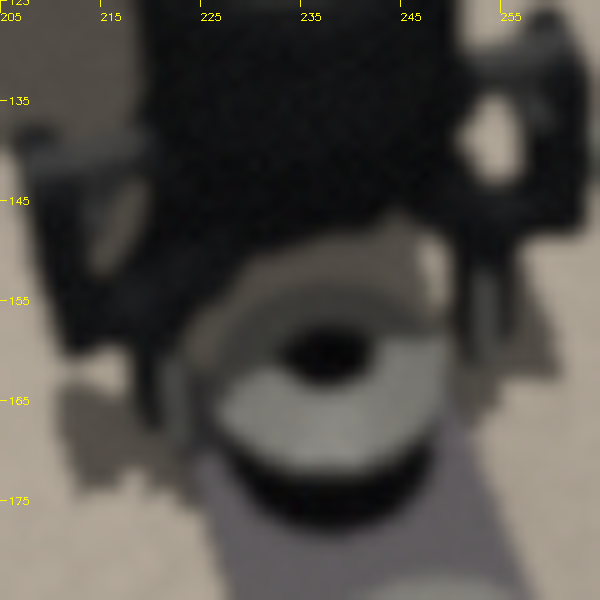

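No contact even at TCP z=10. In the image the tips are about 17 mm above the reported TCP, just below the rim face, so I'll close on the washer.

Request:
drive_tool:
  deltas:
    - {"x": 0, "y": 0, "z": 0, "rx": 0, "ry": 0, "rz": 0}
    - {"x": 0, "y": 0, "z": 0, "rx": 0, "ry": 0, "rz": 0}
    - {"x": 0, "y": 0, "z": 0, "rx": 0, "ry": 0, "rz": 0}
    - {"x": 0, "y": 0, "z": 0, "rx": 0, "ry": 0, "rz": 0}
  fingers: 1

```text
clock: 5.15
position: [430.7, 11.5, 11.4]
tcp_rot: [1.0, 0.001, -0.001, 0.001]
contact_force: [-3.5, 0.2, 14.2]
finger_gap: 0.662
```

```bash
python3 g.py 431 11.4 110 -90 0
python3 - <<'E'
from h import *
c=ctrl.capture("scene");crop(c,205,125,60,60,10,"p9.png")
E
```

```text
17.0
t 5.15 pos [430.7  11.5  11.4] yaw -89.8 tiltz [-0.002 -0.002 -1.   ] gap 0.662 F [-3.5  0.2 14.2] q [ 0.43  0.51 -0.61  2.21  0.55  0.57 -2.15]
delta m [ 0.0001  0.0002 -0.0986] rot [0.0016 0.0016 0.0026] rows 2.0
```

View pics/p9.png

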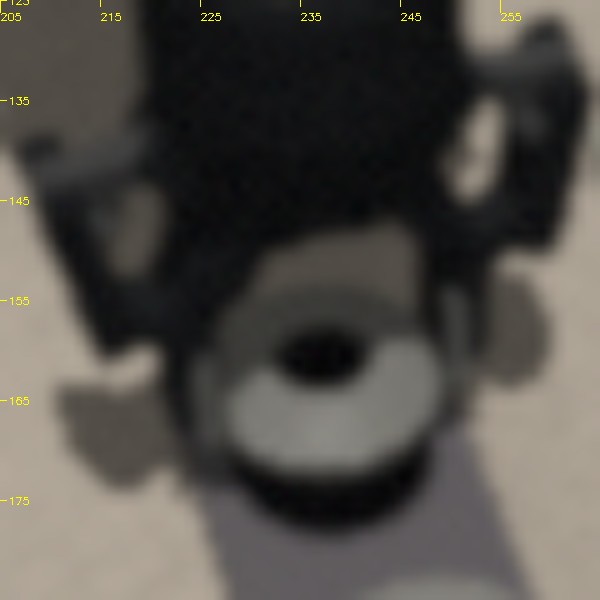

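Request:
drive_tool:
  deltas:
    - {"x": 0, "y": 0, "z": -0.02, "rx": 0, "ry": 0, "rz": 0}
    - {"x": 0, "y": 0, "z": -0.06, "rx": 0, "ry": 0, "rz": 0}
    - {"x": 0, "y": 0, "z": -0.1, "rx": 0, "ry": 0, "rz": 0}
    - {"x": 0, "y": 0, "z": -0.1, "rx": 0, "ry": 0, "rz": 0}

```text
clock: 5.6
position: [434.6, 12.0, 115.7]
tcp_rot: [1.0, 0.001, 0.003, 0.001]
contact_force: [1.4, 0.4, -1.5]
finger_gap: 0.667
```

```bash
python3 g.py 511 298 150 -90 0
python3 - <<'E'
from h import *
c=ctrl.capture("scene");crop(c,195,80,80,80,8,"p10.png")
E
```

```text
17.0
t 5.6 pos [434.6  12.  115.7] yaw -89.8 tiltz [ 0.007 -0.003 -1.   ] gap 0.667 F [ 1.4  0.4 -1.5] q [ 0.6   0.32 -0.78  2.15  0.32  0.78 -1.96]
delta m [ 0.0774 -0.2857 -0.0346] rot [ 0.0028 -0.0067  0.0027] rows 6.0
```

View pics/p10.png

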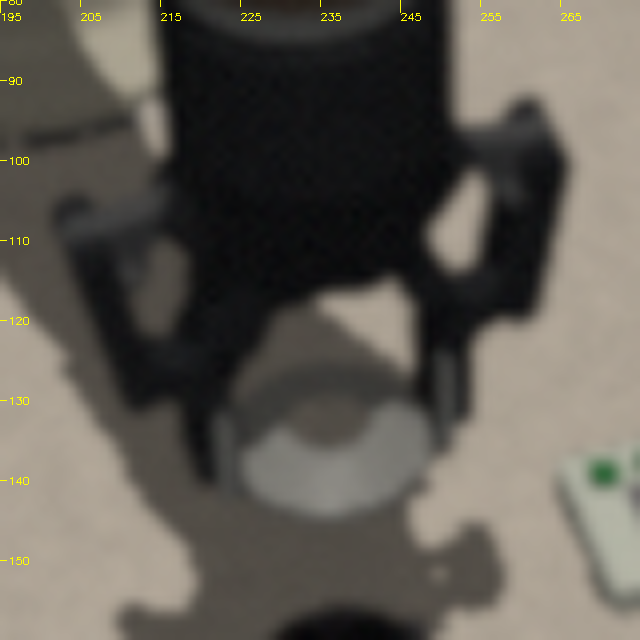

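```bash
python3 - <<'E'
from ov import *
c=ctrl.capture("scene")
x,y,z=ctrl.observe()["position"]
L=[circ(x,y,140.3,30),circ(x,y,145.3,30),circ(x,y,153.3,13)]
for zz in (140,130,120):
  for s in (-1,1): L.append(np.array([[x-11,y+30*s,zz],[x+11,y+30*s,zz]]))
overlay(c,L,195,80,80,80,8,"p11.png")
E
```

```text
(no output)
```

View pics/p11.png

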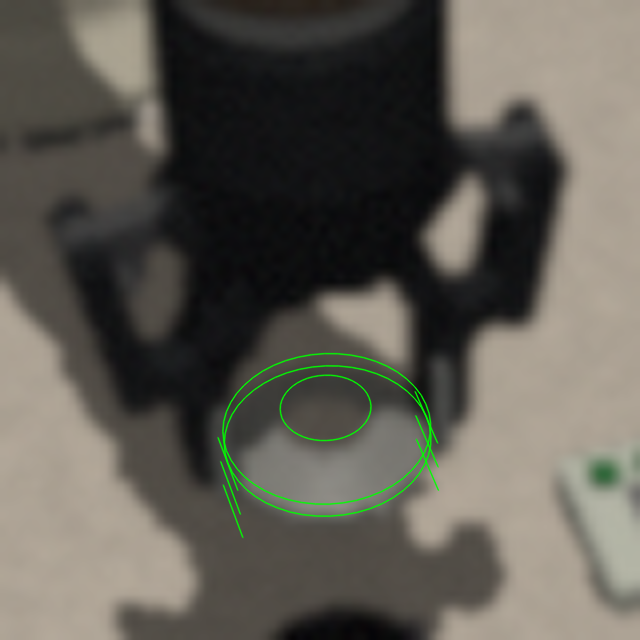

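The washer is held with the fingertips about 5 mm below its rim face. Empirically the rim face sits at reported TCP z + 24.6. I'll carry it to the arbor.

Request:
drive_tool:
  deltas:
    - {"x": 0.0768, "y": -0.286, "z": 0, "rx": 0.003, "ry": -0.006, "rz": 0}
    - {"x": 0.0768, "y": -0.286, "z": 0, "rx": 0.003, "ry": -0.006, "rz": 0}
    - {"x": 0.0768, "y": -0.286, "z": 0, "rx": 0.003, "ry": -0.006, "rz": 0}
    - {"x": 0.0768, "y": -0.286, "z": 0, "rx": 0.003, "ry": -0.006, "rz": 0}
    - {"x": 0.0768, "y": -0.286, "z": 0, "rx": 0.003, "ry": -0.006, "rz": 0}

```text
clock: 6.2
position: [495.1, 254.0, 109.4]
tcp_rot: [1.0, 0.001, -0.004, 0.001]
contact_force: [2.0, -0.5, 0.4]
finger_gap: 0.662
```

```bash
python3 g.py 511 298 75 -90 0
```

```text
17.0
t 6.2 pos [495.1 254.  109.4] yaw -89.9 tiltz [-0.008 -0.002 -1.   ] gap 0.662 F [ 2.  -0.5  0.4] q [ 0.06  0.55 -0.74  1.86  0.46  0.92 -2.47]
delta m [ 0.0163 -0.044   0.0342] rot [0.0017 0.0081 0.0017] rows 1.2
```

Request:
drive_tool:
  deltas:
    - {"x": 0, "y": 0, "z": 0, "rx": 0, "ry": 0.008, "rz": -0.14}
    - {"x": 0, "y": 0, "z": 0, "rx": 0, "ry": 0.008, "rz": -0.28}
    - {"x": 0.016, "y": -0.044, "z": 0, "rx": 0, "ry": 0.008, "rz": -0.42}
    - {"x": 0.016, "y": -0.044, "z": 0, "rx": 0, "ry": 0.008, "rz": -0.56}
    - {"x": 0.016, "y": -0.044, "z": 0, "rx": 0, "ry": 0.008, "rz": -0.7}

```text
clock: 6.7
position: [509.4, 299.4, 107.0]
tcp_rot: [0.938, 0.348, -0.002, -0.001]
contact_force: [-0.4, -0.8, -1.0]
finger_gap: 0.659
```

```bash
python3 g.py 511 298 75 -50 0; python3 - <<'E'
from h import *
c=ctrl.capture("scene");crop(c,310,80,80,100,6,"p12.png")
c=ctrl.capture("top");crop(c,130,170,70,70,8,"p12t.png")
E
```

```text
17.0
t 6.7 pos [509.4 299.4 107. ] yaw -49.3 tiltz [-0.004  0.001 -1.   ] gap 0.659 F [-0.4 -0.8 -1. ] q [ 0.07  0.66 -0.89  1.78  0.6   1.   -1.91]
delta m [0.0004 0.0022 0.032 ] rot [-0.0031  0.0027  0.012 ] rows 0.6
```

View pics/p12.png

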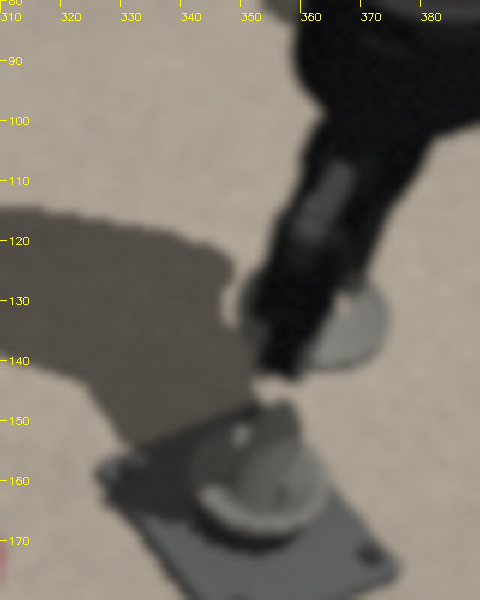

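View pics/p12t.png

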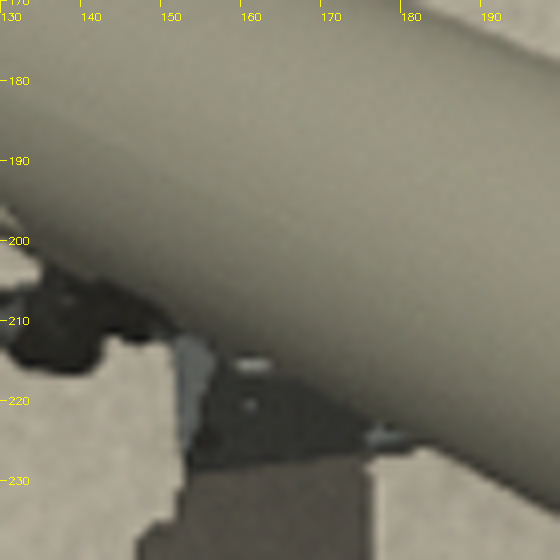

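```bash
python3 - <<'E'
from ov import *
c=ctrl.capture("scene")
o=ctrl.observe();x,y,z=o["position"];print(x,y,z)
L=[circ(x,y,z+24.6,30),circ(x,y,z+29.6,30),circ(511,298,80,6)]
overlay(c,L,325,110,60,60,10,"p13.png")
E
```

```text
509.7698945178342 297.4956707783537 107.16227848596996
```

View pics/p13.png

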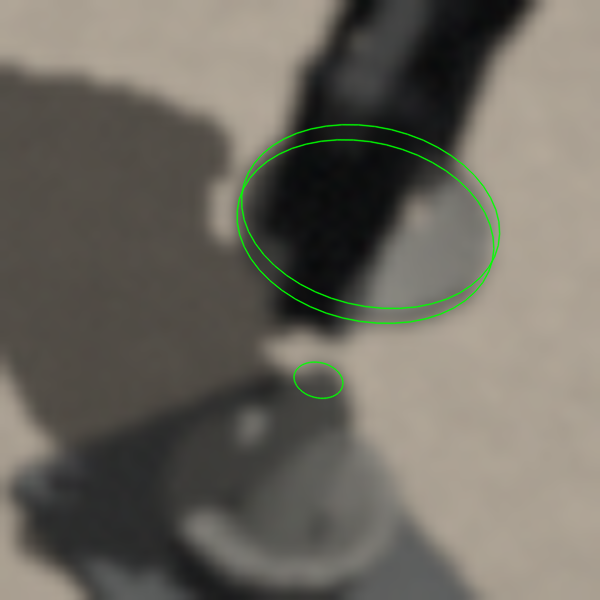

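```bash
python3 g.py 511 298 45 -50 0
```

```text
17.0
t 6.85 pos [509.8 297.5 107.2] yaw -49.9 tiltz [-0.004 -0.    -1.   ] gap 0.661 F [-0.7 -0.2 -1.3] q [ 0.07  0.66 -0.88  1.78  0.6   1.   -1.92]
delta m [0.0015 0.0006 0.0622] rot [-0.0026  0.0032  0.0009] rows 1.2
```

Request:
drive_tool:
  deltas:
    - {"x": 0.001, "y": 0.0005, "z": 0.02, "rx": -0.002, "ry": 0.003, "rz": 0}
    - {"x": 0.0015, "y": 0.0005, "z": 0.04, "rx": -0.002, "ry": 0.003, "rz": 0}
    - {"x": 0.0015, "y": 0.0005, "z": 0.055, "rx": -0.002, "ry": 0.003, "rz": 0}
    - {"x": 0.0015, "y": 0.0005, "z": 0.062, "rx": -0.002, "ry": 0.003, "rz": 0}
    - {"x": 0.0015, "y": 0.0005, "z": 0.062, "rx": -0.002, "ry": 0.003, "rz": 0}

```text
clock: 7.35
position: [510.2, 297.5, 44.0]
tcp_rot: [0.94, 0.342, -0.001, -0.0]
contact_force: [0.2, -0.2, -0.8]
finger_gap: 0.662
```

```bash
python3 g.py 511 298 22 -50 0; python3 - <<'E'
from ov import *
c=ctrl.capture("scene")
o=ctrl.observe();x,y,z=o["position"];print(x,y,z)
L=[circ(x,y,z+24.6,30),circ(511,298,80,6)]
overlay(c,L,325,125,60,60,10,"p14.png")
E
```

```text
17.0
t 7.35 pos [510.2 297.5  44. ] yaw -50.0 tiltz [-0.002 -0.001 -1.   ] gap 0.662 F [ 0.2 -0.2 -0.8] q [ 0.02  0.74 -0.82  1.81  0.68  0.9  -1.98]
delta m [0.001  0.0002 0.022 ] rot [-0.0009  0.0023 -0.0001] rows 0.4
510.7507783973325 298.0621372364725 44.94706329906962
```

View pics/p14.png

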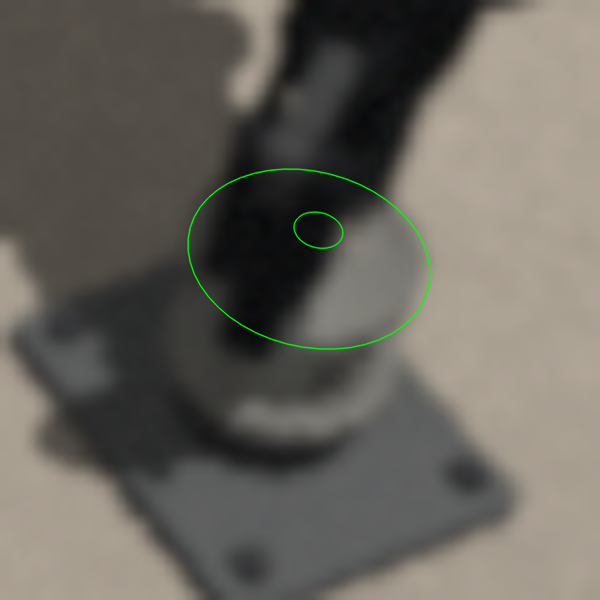

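Request:
drive_tool:
  deltas:
    - {"x": 0.0005, "y": 0, "z": 0.01, "rx": 0, "ry": 0.002, "rz": 0}
    - {"x": 0.0005, "y": 0, "z": 0.018, "rx": 0, "ry": 0.002, "rz": 0}
    - {"x": 0.0005, "y": 0, "z": 0.023, "rx": 0, "ry": 0.002, "rz": 0}
    - {"x": 0.0005, "y": 0, "z": 0.023, "rx": 0, "ry": 0.002, "rz": 0}

```text
clock: 7.8
position: [510.8, 298.2, 21.2]
tcp_rot: [0.94, 0.342, 0.0, -0.001]
contact_force: [-0.3, 0.3, -0.9]
finger_gap: 0.659
```

```bash
python3 g.py 511 298 20 -50 0; python3 - <<'E'
from ov import *
c=ctrl.capture("scene")
o=ctrl.observe();x,y,z=o["position"];print(x,y,z)
overlay(c,[],325,125,60,60,10,"p15.png")
E
```

```text
17.0
t 7.8 pos [510.8 298.2  21.2] yaw -50.0 tiltz [-0.     0.001 -1.   ] gap 0.659 F [-0.3  0.3 -0.9] q [ 0.01  0.77 -0.79  1.82  0.71  0.86 -2.  ]
delta m [0.     0.0003 0.0012] rot [-0.0012 -0.0004  0.0001] rows 0.0
510.8920399455509 298.3265844602625 21.579496959973042
```

View pics/p15.png

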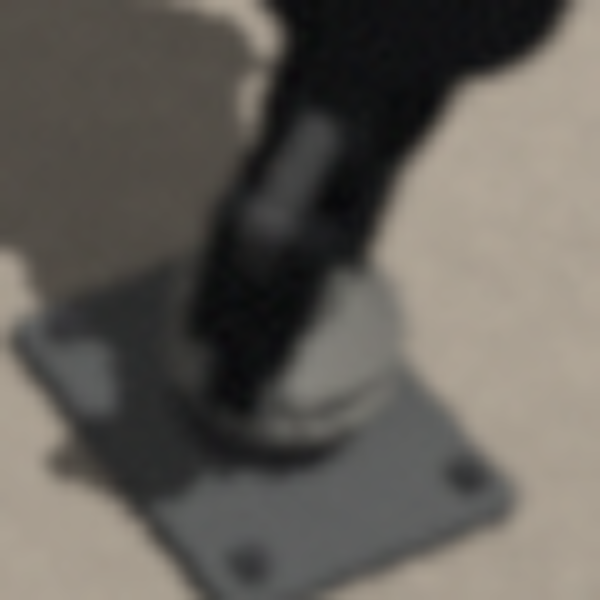

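Request:
drive_tool:
  deltas:
    - {"x": 0, "y": 0, "z": 0, "rx": 0, "ry": 0, "rz": 0}
    - {"x": 0, "y": 0, "z": 0, "rx": 0, "ry": 0, "rz": 0}
    - {"x": 0, "y": 0, "z": 0, "rx": 0, "ry": 0, "rz": 0}
    - {"x": 0, "y": 0, "z": -0.05, "rx": 0, "ry": 0, "rz": 0}
    - {"x": 0, "y": 0, "z": -0.1, "rx": 0, "ry": 0, "rz": 0}
  fingers: 0.05

```text
clock: 8.35
position: [509.5, 297.5, 121.3]
tcp_rot: [0.94, 0.342, -0.002, -0.001]
contact_force: [1.9, 0.3, 1.3]
finger_gap: 0.952
```

```bash
python3 g.py 511 298 200 -50 0; python3 - <<'E'
from ov import *
c=ctrl.capture("scene")
overlay(c,[circ(511,298,38,30),circ(511,298,51,18)],325,125,60,60,10,"p16.png")
E
```

```text
17.0
t 8.35 pos [509.5 297.5 121.3] yaw -50.0 tiltz [-0.004  0.    -1.   ] gap 0.952 F [1.9 0.3 1.3] q [ 0.08  0.64 -0.9   1.77  0.58  1.02 -1.91]
delta m [ 0.0012  0.0004 -0.0787] rot [-0.0027  0.0031  0.0006] rows 1.6
```

View pics/p16.png

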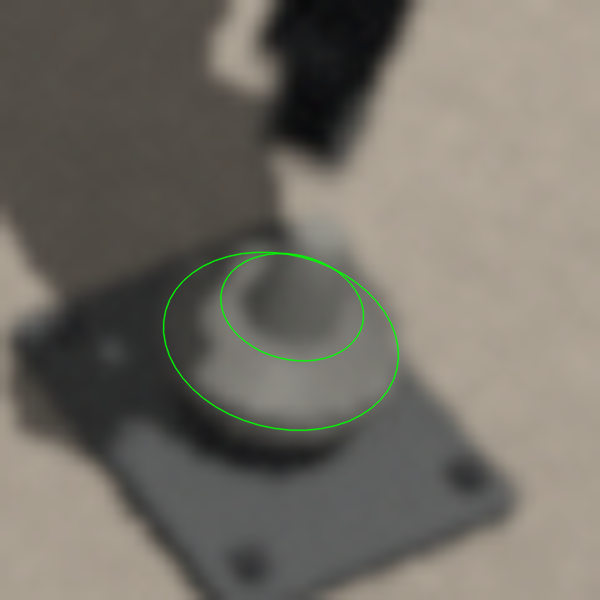

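The first washer is seated rim on rim and level (p16), with the fingers clear. Next is the far washer. I'll approach with jaws near x and a 45° tilt.

```bash
python3 g.py 600 100 180 -7 -20;python3 g.py 600 100 180 -7 -45;
```

```text
17.0
t 8.4 pos [513.9 301.8 130.9] yaw -49.9 tiltz [ 0.008  0.006 -1.   ] gap 0.946 F [0.8 2.  4.7] q [ 0.08  0.63 -0.91  1.76  0.58  1.02 -1.91]
delta m [-0.0635  0.2099 -0.0497] rot [-0.127  -0.3421 -0.7424] rows 5.5
17.0
t 8.4 pos [513.9 301.8 130.9] yaw -49.9 tiltz [ 0.008  0.006 -1.   ] gap 0.946 F [0.8 2.  4.7] q [ 0.08  0.63 -0.91  1.76  0.58  1.02 -1.91]
delta m [-0.0635  0.2099 -0.0497] rot [-0.2905 -0.7571 -0.7116] rows 7.2
```

Request:
drive_tool:
  deltas:
    - {"x": -0.012, "y": 0.04, "z": -0.03, "rx": 0, "ry": 0, "rz": -0.12}
    - {"x": -0.025, "y": 0.08, "z": -0.06, "rx": -0.04, "ry": -0.1, "rz": -0.25}
    - {"x": -0.037, "y": 0.12, "z": -0.07, "rx": -0.08, "ry": -0.2, "rz": -0.4}
    - {"x": -0.05, "y": 0.16, "z": -0.07, "rx": -0.12, "ry": -0.3, "rz": -0.5}
    - {"x": -0.063, "y": 0.21, "z": -0.07, "rx": -0.16, "ry": -0.4, "rz": -0.65}

```text
clock: 8.9
position: [600.7, 101.3, 201.9]
tcp_rot: [0.784, 0.592, -0.134, 0.125]
contact_force: [0.4, 0.6, -1.1]
finger_gap: 0.948
```

```bash
python3 g.py 631 9 150 -7 -45
```

```text
17.0
t 8.9 pos [600.7 101.3 201.9] yaw -15.5 tiltz [-0.062 -0.355 -0.933] gap 0.948 F [ 0.4  0.6 -1.1] q [ 0.19  0.7  -0.9   1.53  0.78  1.51 -1.14]
delta m [-0.0562  0.0518  0.0793] rot [-0.0495 -0.4153 -0.1455] rows 3.0
```

Request:
drive_tool:
  deltas:
    - {"x": -0.02, "y": 0.018, "z": 0.02, "rx": -0.012, "ry": -0.1, "rz": -0.04}
    - {"x": -0.04, "y": 0.036, "z": 0.04, "rx": -0.025, "ry": -0.2, "rz": -0.08}
    - {"x": -0.055, "y": 0.052, "z": 0.06, "rx": -0.04, "ry": -0.3, "rz": -0.12}
    - {"x": -0.055, "y": 0.052, "z": 0.06, "rx": -0.05, "ry": -0.41, "rz": -0.145}

```text
clock: 9.3
position: [633.6, 10.7, 167.0]
tcp_rot: [0.694, 0.609, -0.288, 0.254]
contact_force: [0.6, -0.4, -0.3]
finger_gap: 0.949
```

```bash
python3 g.py 631 9 150 -7 -45
python3 - <<'E'
from h import *
c=ctrl.capture("scene");cv2.imwrite("pics/p17.png",cv2.resize(c["image"][60:300,150:400,::-1],None,fx=3,fy=2.5*1.0,interpolation=cv2.INTER_CUBIC)) if 0 else crop(c,200,90,130,140,4,"p17.png")
crop(ctrl.capture("top"),200,90,130,140,4,"p17t.png")
E
```

```text
17.0
t 9.3 pos [633.6  10.7 167. ] yaw -7.4 tiltz [-0.09  -0.703 -0.705] gap 0.949 F [ 0.6 -0.4 -0.3] q [ 0.01  0.87 -0.71  1.45  1.04  1.73 -1.04]
delta m [ 0.0106 -0.0024  0.0135] rot [-0.0031  0.0027 -0.0055] rows 0.3
```

View pics/p17.png

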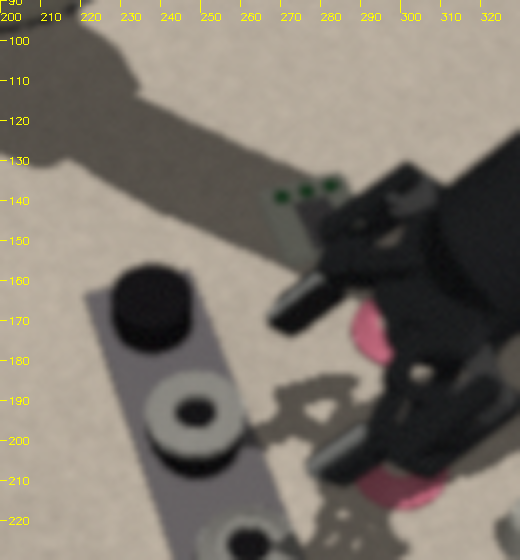

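View pics/p17t.png

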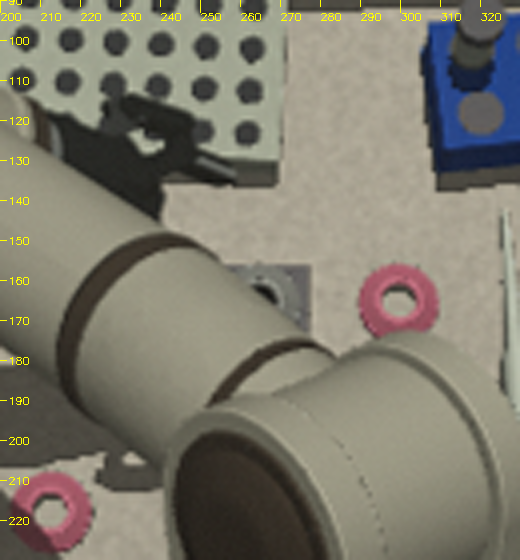

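```bash
cat >> h.py <<'E'
def tri(c,us,t,ut):
    A=[];b=[]
    for C,uv in((c,us),(t,ut)):
        o=np.array(C["T"])[:3,3];d=ray(C,*uv,0)-o;d/=np.linalg.norm(d)
        P=np.eye(3)-np.outer(d,d);A.append(P);b.append(P@o)
    s=np.linalg.lstsq(np.vstack(A),np.hstack(b),rcond=None);return np.round(s[0],1),s[1]**.5
E
python3 - <<'E'
from h import *
c=ctrl.capture("scene");t=ctrl.capture("top")
crop(c,255,155,50,60,10,"p18.png");crop(t,225,105,50,40,10,"p18t.png")
print(tri(c,(279,210),t,(257.5,134)))
print(ctrl.observe()["position"])
E
```

```text
(array([679.8,  26.7, 179.7]), array([2.45986008]))
[632.54124179  18.54284353 167.02139397]
```

View pics/p18.png

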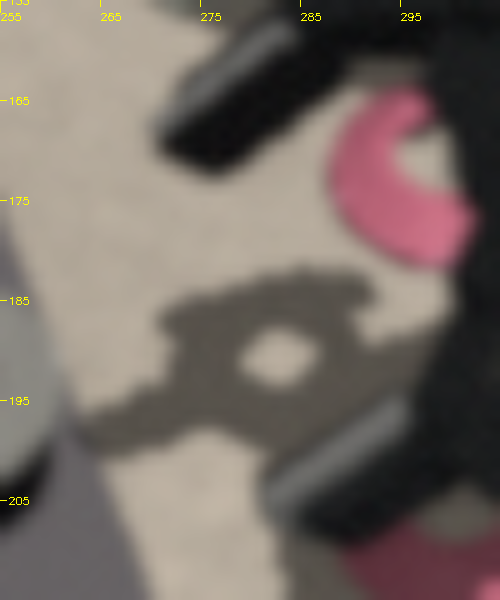

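View pics/p18t.png

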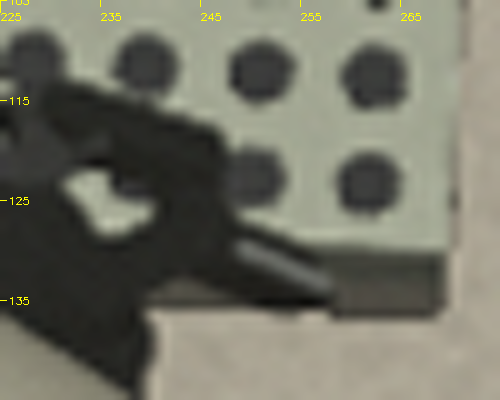

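Triangulating the tip puts the offset in the tool frame: the tips are about 18 mm behind the reported TCP along tool z. I'll use grip point = TCP − 27 mm along tool z.

```bash
cat > gg.py <<'E'
# gg.py gx gy gz yaw tilt off : move grip point (TCP-27 along z) to g, backed off along tool z by off
import sys
from g import *
gx,gy,gz,yaw,tilt,off=map(float,sys.argv[1:7])
z=target(yaw,tilt)[:,2];p=np.array([gx,gy,gz])+z*(27-off)
o=ctrl.observe();Rc=R.from_quat(o["tcp_rot"]).as_matrix()
print("G now",np.round(o["position"]-27*Rc[:,2],1), "tcp target",np.round(p,1))
main(*p,yaw,tilt)
E
python3 gg.py 631 9 38.5 -7 -45 60
```

```text
G now [634.8  37.3 186.3] tcp target [633.8  32.2  61.8]
t 9.5 pos [632.5  18.5 167. ] yaw -6.9 tiltz [-0.084 -0.696 -0.713] gap 0.948 F [ 0.6 -0.3  0.8] q [ 0.01  0.87 -0.72  1.45  1.03  1.72 -1.05]
delta m [ 0.0835 -0.0004  0.0654] rot [ 0.0015 -0.0079  0.0007] rows 2.1
```

Request:
drive_tool:
  deltas:
    - {"x": 0.04, "y": 0, "z": 0.03, "rx": 0, "ry": -0.008, "rz": 0}
    - {"x": 0.07, "y": 0, "z": 0.055, "rx": 0, "ry": -0.008, "rz": 0}
    - {"x": 0.0835, "y": 0, "z": 0.065, "rx": 0, "ry": -0.008, "rz": 0}
    - {"x": 0.0835, "y": 0, "z": 0.065, "rx": 0, "ry": -0.008, "rz": 0}
  fingers: 0.12

```text
clock: 9.9
position: [633.5, 31.6, 61.0]
tcp_rot: [0.692, 0.613, -0.287, 0.253]
contact_force: [-0.0, -0.5, 0.6]
finger_gap: 0.881
```

```bash
python3 gg.py 631 9 38.5 -7 -45 20
python3 - <<'E'
from h import *
crop(ctrl.capture("scene"),220,160,85,80,8,"p19.png")
E
```

```text
G now [635.8  50.5  80.1] tcp target [630.4   4.1  33.6]
t 9.9 pos [633.5  31.6  61. ] yaw -7.0 tiltz [-0.087 -0.702 -0.707] gap 0.881 F [-0.  -0.5  0.6] q [-0.04  1.02 -0.67  1.44  1.09  1.65 -1.15]
delta m [-0.0002  0.0004  0.0389] rot [-0.001   0.0001  0.0018] rows 0.8
```

View pics/p19.png

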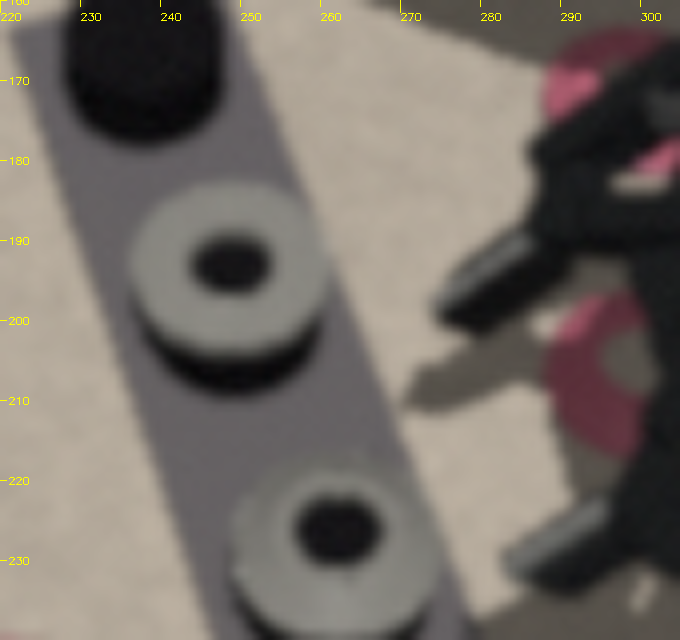

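```bash
python3 - <<'E'
from h import *
c=ctrl.capture("scene")
print(proj(c,(635.2,44.9,74.4)),proj(c,(635.8,50.5,80)),proj(c,(631,9,38.5)), proj(c,(635.2+37.5,44.9-4.5,74.4)),proj(c,(635.2-37.5,44.9+4.5,74.4)))
E
```

```text
[277.89660948 216.79183152] [280.55002558 215.00064151] [261.45076883 227.72850747] [282.01217821 231.82572403] [274.00048834 202.55956617]
```

Request:
drive_tool:
  deltas:
    - {"x": 0, "y": 0.0005, "z": 0.02, "rx": 0, "ry": 0, "rz": 0}
    - {"x": 0, "y": 0.0005, "z": 0.04, "rx": 0, "ry": 0, "rz": 0}
    - {"x": 0, "y": 0.0005, "z": 0.052, "rx": 0, "ry": 0, "rz": 0}
    - {"x": 0, "y": 0.0005, "z": 0.06, "rx": 0, "ry": 0, "rz": 0}
    - {"x": 0, "y": 0.0005, "z": 0.06, "rx": 0, "ry": 0, "rz": 0}

```text
clock: 10.5
position: [629.9, -12.3, 20.7]
tcp_rot: [0.693, 0.611, -0.287, 0.254]
contact_force: [-0.0, 0.1, -0.7]
finger_gap: 0.878
```

```bash
python3 gg.py 631 9 38.5 -7 -45 0
python3 - <<'E'
from h import *
crop(ctrl.capture("scene"),225,185,70,65,10,"p20.png")
crop(ctrl.capture("top"),235,130,70,60,10,"p20t.png")
E
```

```text
G now [632.2   6.7  39.8] tcp target [628.7  -9.9  19.4]
t 10.5 pos [629.9 -12.3  20.7] yaw -7.1 tiltz [-0.087 -0.702 -0.707] gap 0.878 F [-0.   0.1 -0.7] q [ 0.01  1.05 -0.65  1.49  1.13  1.57 -1.17]
delta m [ 0.0024 -0.0015 -0.0006] rot [-0.0004  0.0007 -0.002 ] rows 0.1
```

View pics/p20.png

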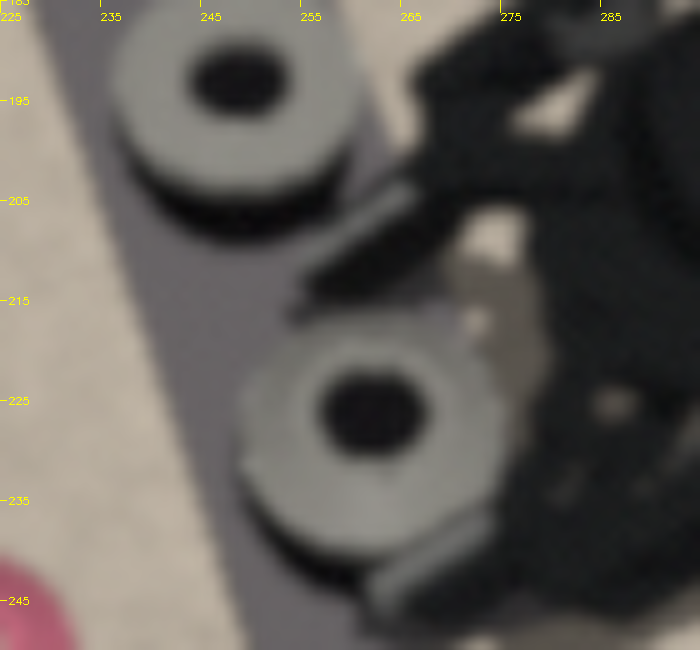

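View pics/p20t.png

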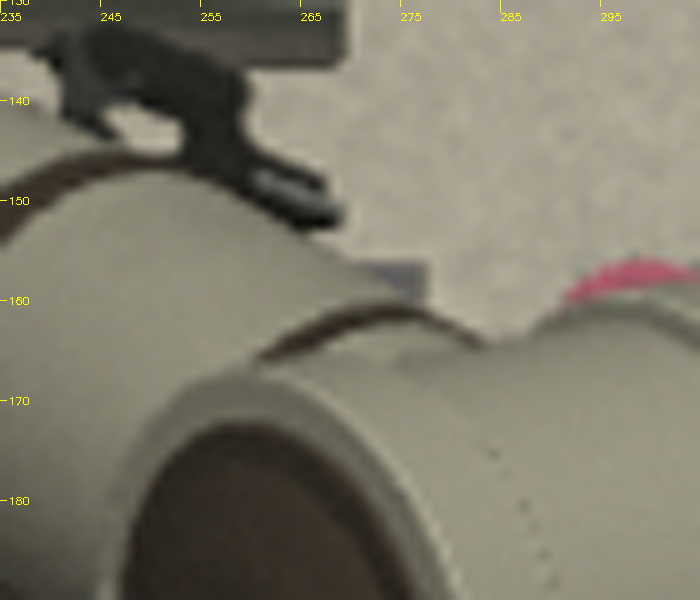

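Request:
drive_tool:
  deltas:
    - {"x": 0.001, "y": -0.0015, "z": 0, "rx": 0, "ry": 0, "rz": 0}
    - {"x": 0.001, "y": -0.0015, "z": 0, "rx": 0, "ry": 0, "rz": 0}
    - {"x": 0.001, "y": -0.0015, "z": 0, "rx": 0, "ry": 0, "rz": 0}
    - {"x": 0.001, "y": -0.0015, "z": 0, "rx": 0, "ry": 0, "rz": 0}
  fingers: 1

```text
clock: 11.0
position: [629.7, -7.7, 21.7]
tcp_rot: [0.692, 0.612, -0.285, 0.254]
contact_force: [-0.7, 2.6, 5.5]
finger_gap: 0.661
```

```bash
python3 gg.py 631 9 38.5 -7 -45 0
python3 - <<'E'
from h import *
crop(ctrl.capture("scene"),225,185,70,65,10,"p21.png")
E
```

```text
G now [631.9  11.2  40.8] tcp target [628.7  -9.9  19.4]
t 11.0 pos [629.7  -7.7  21.7] yaw -6.9 tiltz [-0.083 -0.701 -0.709] gap 0.661 F [-0.7  2.6  5.5] q [ 0.    1.04 -0.65  1.5   1.13  1.57 -1.17]
delta m [-0.0001 -0.0007  0.0032] rot [ 0.0033 -0.0024 -0.0015] rows 0.1
```

View pics/p21.png

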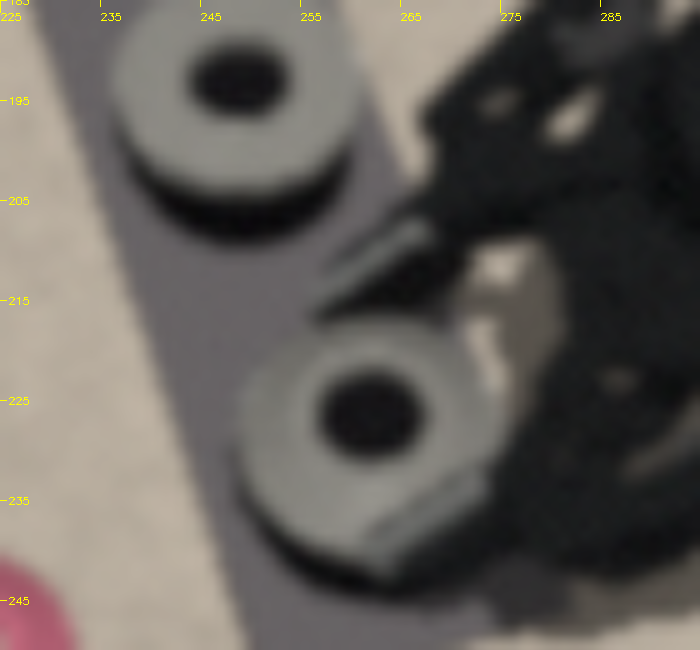

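Gripped: the gap is 0.661, the same as the first time. Now I'll lift straight up in world z.

```bash
python3 g.py 630 -8 170 -7 -45
```

```text
17.0
t 11.05 pos [629.7  -7.9  21.7] yaw -6.9 tiltz [-0.083 -0.701 -0.709] gap 0.66 F [0.1 2.9 6.1] q [ 0.    1.04 -0.65  1.5   1.13  1.57 -1.17]
delta m [-0.1047  0.0008 -0.105 ] rot [ 0.0032 -0.0023 -0.0016] rows 3.0
```

Request:
drive_tool:
  deltas:
    - {"x": -0.015, "y": 0, "z": -0.015, "rx": 0, "ry": 0, "rz": 0}
    - {"x": -0.045, "y": 0, "z": -0.045, "rx": 0, "ry": 0, "rz": 0}
    - {"x": -0.08, "y": 0, "z": -0.08, "rx": 0, "ry": 0, "rz": 0}
    - {"x": -0.105, "y": 0.001, "z": -0.105, "rx": 0, "ry": 0, "rz": 0}
    - {"x": -0.105, "y": 0.001, "z": -0.105, "rx": 0, "ry": 0, "rz": 0}

```text
clock: 11.55
position: [632.7, -7.3, 175.7]
tcp_rot: [0.694, 0.611, -0.281, 0.256]
contact_force: [0.6, 0.4, -0.2]
finger_gap: 0.656
```

```bash
python3 gg.py 511 -296 180 -7 20 0
python3 - <<'E'
from h import *
crop(ctrl.capture("scene"),215,120,80,80,8,"p22.png")
E
```

```text
G now [634.8  11.6 194.9] tcp target [ 512.1 -286.8  154.6]
t 11.55 pos [632.7  -7.3 175.7] yaw -7.0 tiltz [-0.077 -0.699 -0.711] gap 0.656 F [ 0.6  0.4 -0.2] q [ 0.04  0.84 -0.72  1.48  1.04  1.7  -1.03]
delta m [-0.1935 -0.086   0.2197] rot [ 0.0125  1.1293 -0.0021] rows 7.5
```

View pics/p22.png

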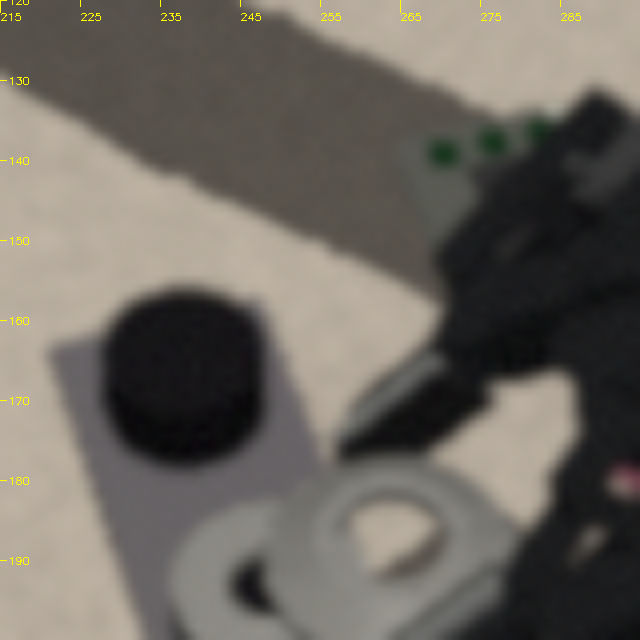

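```bash
sed -i 's/(27-off)/(24-off)/;s/-27\*Rc/-24*Rc/' gg.py; python3 gg.py 540 -120 180 -7 -5 0
```

```text
G now [633.4   8.9 189.8] tcp target [ 539.7 -122.1  156.1]
t 11.6 pos [631.5  -7.8 172.7] yaw -7.0 tiltz [-0.079 -0.7   -0.71 ] gap 0.657 F [-0.1 -1.1 -0.4] q [ 0.04  0.84 -0.72  1.48  1.04  1.7  -1.03]
delta m [-0.0772 -0.0774  0.099 ] rot [ 0.0081  0.6938 -0.003 ] rows 4.6
```

Request:
drive_tool:
  deltas:
    - {"x": -0.016, "y": -0.016, "z": 0.02, "rx": 0.001, "ry": 0.14, "rz": 0}
    - {"x": -0.031, "y": -0.031, "z": 0.04, "rx": 0.003, "ry": 0.28, "rz": 0}
    - {"x": -0.047, "y": -0.047, "z": 0.06, "rx": 0.005, "ry": 0.42, "rz": 0}
    - {"x": -0.062, "y": -0.062, "z": 0.08, "rx": 0.007, "ry": 0.56, "rz": 0}
    - {"x": -0.077, "y": -0.077, "z": 0.099, "rx": 0.008, "ry": 0.69, "rz": 0}

```text
clock: 12.1
position: [539.8, -121.8, 155.1]
tcp_rot: [0.749, 0.661, -0.035, 0.031]
contact_force: [0.7, -0.8, -1.6]
finger_gap: 0.658
```

```bash
python3 gg.py 512 -292 150 -7 30 0
```

```text
G now [ 540.1 -119.6  179. ] tcp target [ 513.5 -280.1  129.2]
t 12.1 pos [ 539.8 -121.8  155.1] yaw -7.2 tiltz [-0.011 -0.093 -0.996] gap 0.658 F [ 0.7 -0.8 -1.6] q [ 0.89  0.58 -1.03  1.85  0.66  1.1  -0.54]
delta m [-0.1573 -0.0064  0.0407] rot [ 0.0014  0.617  -0.0029] rows 4.1
```

Request:
drive_tool:
  deltas:
    - {"x": -0.032, "y": -0.001, "z": 0.008, "rx": 0, "ry": 0.125, "rz": 0}
    - {"x": -0.063, "y": -0.003, "z": 0.016, "rx": 0, "ry": 0.25, "rz": 0}
    - {"x": -0.095, "y": -0.005, "z": 0.024, "rx": 0, "ry": 0.37, "rz": 0}
    - {"x": -0.126, "y": -0.006, "z": 0.032, "rx": 0.001, "ry": 0.5, "rz": -0.002}
    - {"x": -0.157, "y": -0.0065, "z": 0.041, "rx": 0.001, "ry": 0.617, "rz": -0.003}

```text
clock: 12.6
position: [511.9, -282.6, 127.4]
tcp_rot: [0.724, 0.638, 0.196, -0.173]
contact_force: [1.8, -0.8, 0.3]
finger_gap: 0.657
```

```bash
python3 gg.py 512 -292 130 -7 45 0
```

```text
G now [ 510.3 -294.6  148.1] tcp target [ 514.1 -275.2  113. ]
t 12.6 pos [ 511.9 -282.6  127.4] yaw -7.2 tiltz [ 0.064  0.501 -0.863] gap 0.657 F [ 1.8 -0.8  0.3] q [ 1.41  0.99 -1.14  1.56  0.39  1.26  0.16]
delta m [-0.0007  0.0013  0.0162] rot [ 0.0023  0.2561 -0.0025] rows 1.7
```

Request:
drive_tool:
  deltas:
    - {"x": 0, "y": 0.001, "z": 0.008, "rx": 0, "ry": 0.13, "rz": 0}
    - {"x": -0.001, "y": 0.001, "z": 0.016, "rx": 0.002, "ry": 0.256, "rz": -0.002}
    - {"x": -0.001, "y": 0.001, "z": 0.016, "rx": 0.002, "ry": 0.256, "rz": -0.002}

```text
clock: 12.9
position: [509.6, -277.5, 103.4]
tcp_rot: [0.695, 0.606, 0.288, -0.259]
contact_force: [-0.9, 0.5, -2.8]
finger_gap: 0.663
```

```bash
python3 gg.py 512 -292 85 -7 45 0
cat > o3.py <<'E'
from ov import *
from scipy.spatial.transform import Rotation as R
import sys
# overlay stand + held washer model; arg: W offset
t=ctrl.capture("top");s=ctrl.capture("scene")
o=ctrl.observe();Rc=R.from_quat(o["tcp_rot"]).as_matrix();W=o["position"]-24*Rc[:,2]
n=np.cos(np.pi/4)*(-Rc[:,2])-np.sin(np.pi/4)*Rc[:,0]*float(sys.argv[2])
n/=np.linalg.norm(n);e1=Rc[:,1];e2=np.cross(n,e1);a=np.linspace(0,2*np.pi,49)
ring=lambda r,h:W+n*h+r*(np.outer(np.cos(a),e1)+np.outer(np.sin(a),e2))
sa=np.radians(83);sx,sy=511.5,-296
L=[ring(30,-2.5),ring(30,2.5),ring(18,10.5),box(sx,sy,sa,4,26,38,13),box(sx,sy,sa,4,26,38,-13)]
print("n",np.round(n,3),"W",np.round(W,1))
a=overlay(s,L,90,150,80,95,6,"a.png");b=overlay(t,L,330,165,55,80,5,"b.png")
b=cv2.copyMakeBorder(b,0,570-b.shape[0],0,0,cv2.BORDER_CONSTANT)
ra=overlay(s,[],90,150,80,95,6,"x.png")
cv2.imwrite("pics/"+sys.argv[1],np.hstack([a,b]));cv2.imwrite("pics/r"+sys.argv[1],ra)
E
python3 o3.py p23.png 1
```

```text
G now [ 507.5 -294.5  120.2] tcp target [ 514.1 -275.2   68. ]
t 12.9 pos [ 509.6 -277.5  103.4] yaw -7.5 tiltz [ 0.085  0.709 -0.7  ] gap 0.663 F [-0.9  0.5 -2.8] q [ 1.44  1.19 -1.14  1.45  0.29  1.36  0.26]
delta m [-0.0232  0.0045  0.0268] rot [-0.0019 -0.0098 -0.0141] rows 0.7
n [-0.123 -0.992 -0.002] W [ 511.1 -291.   128.2]
```

View pics/p23.png

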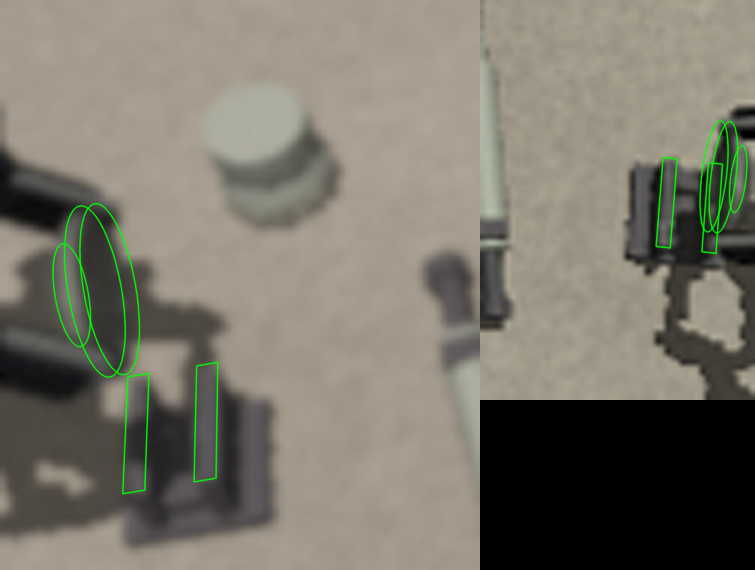

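View pics/rp23.png

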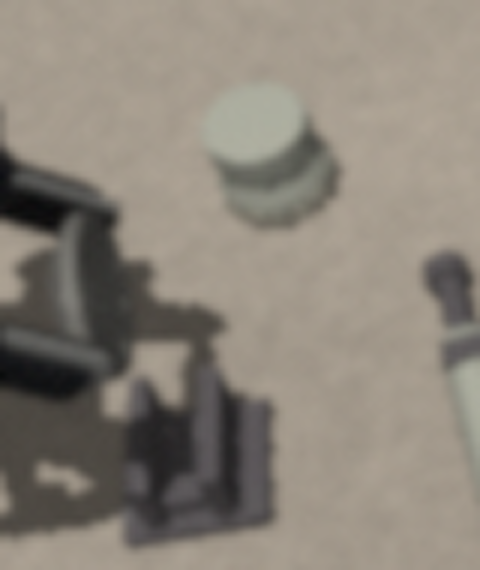

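```bash
python3 gg.py 512 -291.5 76 -7 45 0
```

```text
G now [ 511.1 -291.   128.2] tcp target [ 514.1 -274.7   59. ]
t 13.0 pos [ 513.1 -274.2  111.2] yaw -7.1 tiltz [ 0.085  0.703 -0.706] gap 0.658 F [1.  0.2 0.4] q [ 1.44  1.18 -1.15  1.45  0.29  1.36  0.26]
delta m [-0.0373  0.0011  0.0366] rot [-0.0011 -0.002  -0.0025] rows 1.0
```

Request:
drive_tool:
  deltas:
    - {"x": -0.015, "y": 0.001, "z": 0.015, "rx": 0, "ry": 0, "rz": 0}
    - {"x": -0.03, "y": 0.001, "z": 0.03, "rx": 0, "ry": 0, "rz": 0}
    - {"x": -0.037, "y": 0.001, "z": 0.0365, "rx": 0, "ry": 0, "rz": 0}
    - {"x": -0.037, "y": 0.001, "z": 0.0365, "rx": 0, "ry": 0, "rz": 0}

```text
clock: 13.4
position: [513.2, -273.7, 58.1]
tcp_rot: [0.692, 0.612, 0.285, -0.256]
contact_force: [0.1, -0.1, -0.9]
finger_gap: 0.658
```

```bash
python3 gg.py 512 -291.5 45 -7 45 0;python3 o3.py p24.png 1
```

```text
G now [ 511.2 -290.6   75.1] tcp target [ 514.1 -274.7   28. ]
t 13.4 pos [ 513.2 -273.7   58.1] yaw -6.9 tiltz [ 0.082  0.703 -0.707] gap 0.658 F [ 0.1 -0.1 -0.9] q [ 1.42  1.24 -1.11  1.45  0.33  1.31  0.29]
delta m [-0.0219  0.0011  0.0207] rot [-0.0039 -0.0007 -0.0026] rows 0.6
n [-0.122 -0.993 -0.001] W [ 512.3 -291.2   77. ]
```

View pics/p24.png

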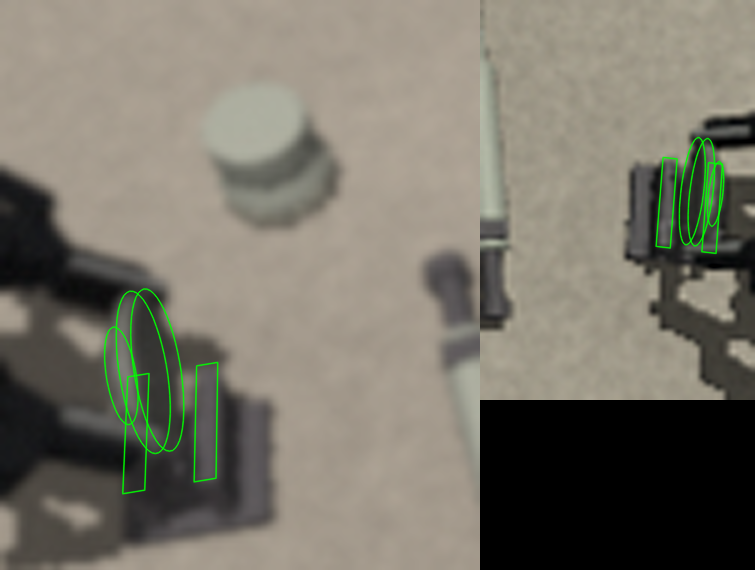

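View pics/rp24.png

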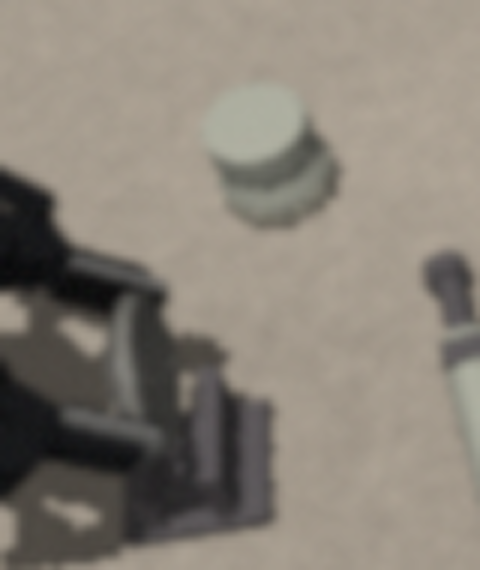

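Request:
drive_tool:
  deltas:
    - {"x": -0.005, "y": 0.0005, "z": 0.005, "rx": 0, "ry": 0, "rz": 0}
    - {"x": -0.011, "y": 0.0005, "z": 0.011, "rx": 0, "ry": 0, "rz": 0}
    - {"x": -0.015, "y": 0.0005, "z": 0.015, "rx": 0, "ry": 0, "rz": 0}
    - {"x": -0.015, "y": 0.0005, "z": 0.015, "rx": 0, "ry": 0, "rz": 0}

```text
clock: 13.9
position: [514.1, -274.1, 37.5]
tcp_rot: [0.692, 0.611, 0.286, -0.255]
contact_force: [0.0, -0.2, 0.4]
finger_gap: 0.656
```

```bash
python3 gg.py 512 -291.5 44 -7 45 0;python3 o3.py p25.png 1
```

```text
G now [ 512.1 -291.    54.5] tcp target [ 514.1 -274.7   27. ]
t 13.9 pos [ 514.1 -274.1   37.5] yaw -7.0 tiltz [ 0.084  0.703 -0.706] gap 0.656 F [ 0.  -0.2  0.4] q [ 1.42  1.26 -1.09  1.45  0.34  1.29  0.3 ]
delta m [-0.0078  0.0001  0.007 ] rot [-0.0023 -0.0018 -0.0027] rows 0.2
n [-0.122 -0.992 -0.002] W [ 512.7 -291.    55.6]
```

View pics/p25.png

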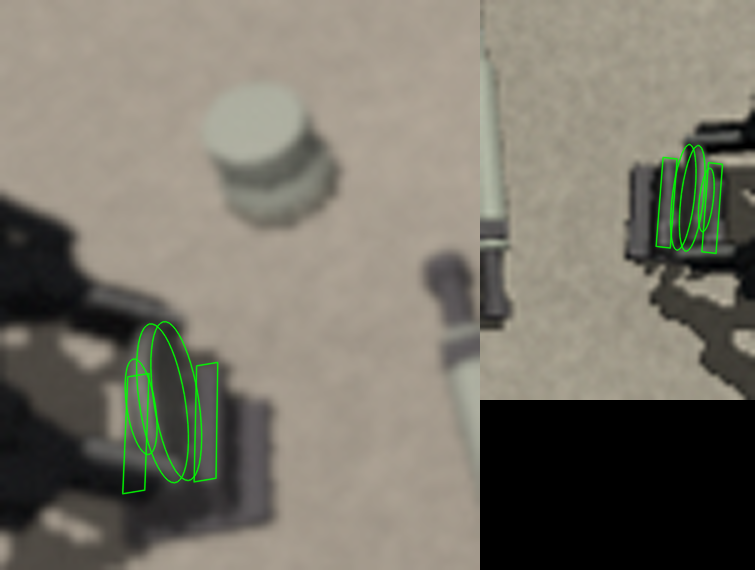

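The washer is in the slot with no contact force. I'll lower the last 11 mm.

Request:
drive_tool:
  deltas:
    - {"x": -0.004, "y": 0, "z": 0.004, "rx": 0, "ry": 0, "rz": 0}
    - {"x": -0.0075, "y": 0, "z": 0.007, "rx": 0, "ry": 0, "rz": 0}
    - {"x": -0.0075, "y": 0, "z": 0.007, "rx": 0, "ry": 0, "rz": 0}

```text
clock: 14.3
position: [514.1, -274.4, 27.4]
tcp_rot: [0.692, 0.611, 0.286, -0.255]
contact_force: [-0.4, 0.6, -1.4]
finger_gap: 0.659
```

```bash
python3 gg.py 512 -291.5 43 -7 45 0;python3 o3.py p26.png 1
```

```text
G now [ 512.1 -291.3   44.3] tcp target [ 514.1 -274.7   26. ]
t 14.3 pos [ 514.1 -274.4   27.4] yaw -7.0 tiltz [ 0.084  0.704 -0.706] gap 0.659 F [-0.4  0.6 -1.4] q [ 1.41  1.27 -1.08  1.44  0.35  1.29  0.31]
delta m [-0.0011 -0.      0.0008] rot [-0.0021 -0.0021 -0.0027] rows 0.0
n [-0.122 -0.992 -0.002] W [ 512.5 -291.3   45.1]
```

View pics/p26.png

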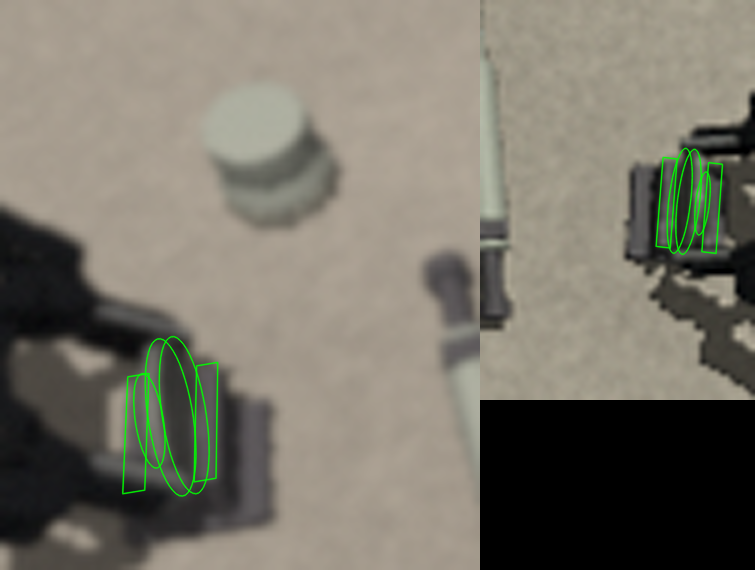

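Open and back off along tool −z.

Request:
drive_tool:
  deltas:
    - {"x": -0.0005, "y": 0, "z": 0.0005, "rx": 0, "ry": 0, "rz": 0}
    - {"x": -0.0005, "y": 0, "z": 0.0005, "rx": 0, "ry": 0, "rz": 0}
    - {"x": -0.0005, "y": 0, "z": 0.0005, "rx": 0, "ry": 0, "rz": 0}
    - {"x": 0, "y": 0, "z": -0.04, "rx": 0, "ry": 0, "rz": 0}
    - {"x": 0, "y": 0, "z": -0.085, "rx": 0, "ry": 0, "rz": 0}
  fingers: 0.08

```text
clock: 14.9
position: [506.6, -332.7, 88.1]
tcp_rot: [0.691, 0.612, 0.287, -0.257]
contact_force: [0.3, -1.0, 0.0]
finger_gap: 0.921
```

```bash
python3 gg.py 512 -292 130 -7 0 0;python3 o3.py p27.png 1
python3 - <<'E'
from h import *
crop(ctrl.capture("scene"),85,195,60,60,10,"p27s.png")
E
```

```text
G now [ 504.6 -349.7  105. ] tcp target [ 512. -292.  106.]
t 14.9 pos [ 506.6 -332.7   88.1] yaw -6.8 tiltz [ 0.081  0.706 -0.704] gap 0.921 F [ 0.3 -1.   0. ] q [ 1.43  1.23 -1.11  1.32  0.32  1.45  0.34]
delta m [0.0416 0.0005 0.0166] rot [-0.0054 -0.7902  0.001 ] rows 5.3
n [-0.13  -0.991  0.003] W [ 507.  -357.5  109.5]
```

View pics/p27s.png

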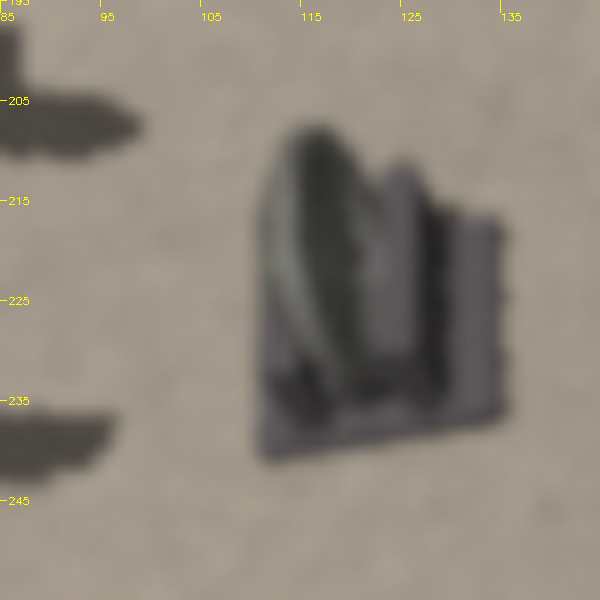

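```bash
cat > o4.py <<'E'
from ov import *
import sys
x,y,z,d,yaw=map(float,sys.argv[1:6]);d=np.radians(d)
t=ctrl.capture("top");s=ctrl.capture("scene")
a=np.radians(yaw+90);xh=np.array([np.cos(a),np.sin(a),0]);k=np.array([0,0,1.])
n=-xh*np.cos(d)-k*np.sin(d);e1=np.cross(xh,k);e2=np.cross(n,e1);th=np.linspace(0,2*np.pi,49);W=np.array([x,y,z])
ring=lambda r,h:W+n*h+r*(np.outer(np.cos(th),e1)+np.outer(np.sin(th),e2))
L=[ring(30,-2.5),ring(30,2.5),ring(18,10.5),ring(13,10.5)]
A=overlay(s,L,100,195,45,50,9,"a.png");B=overlay(t,L,350,185,40,45,9,"b.png")
A0=overlay(s,[],100,195,45,50,9,"a.png");B0=overlay(t,[],350,185,40,45,9,"b.png")
g=lambda I:cv2.copyMakeBorder(I,0,450-I.shape[0],0,410-I.shape[1],cv2.BORDER_CONSTANT)
M=np.vstack([np.hstack([g(A),g(B)]),np.hstack([g(A0),g(B0)])])
cv2.imwrite("pics/"+sys.argv[6],cv2.resize(M,None,fx=.66,fy=.66,interpolation=cv2.INTER_AREA))
E
python3 o4.py 512 -293 42.5 12 -7 p28.png
```

```text
(no output)
```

View pics/p28.png

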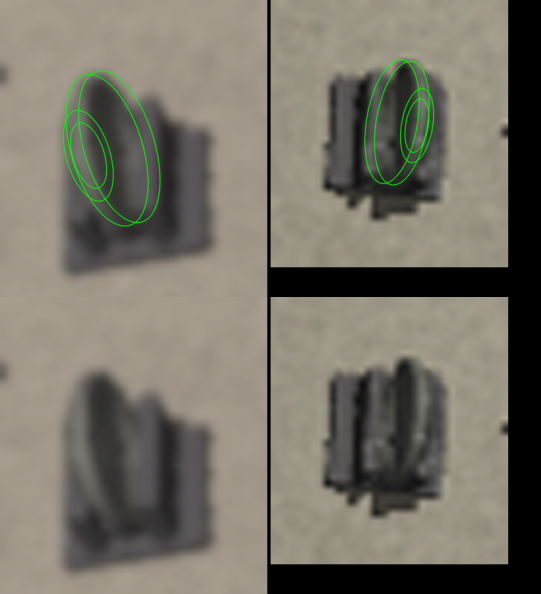

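```bash
python3 o4.py 512 -298 42.5 8 -7 p29.png; python3 o4.py 512 -298 42.5 15 -7 p30.png;cd pics; python3 -c "
import cv2,numpy as np
a=cv2.imread('p29.png');b=cv2.imread('p30.png');cv2.imwrite('p31.png',np.vstack([a[:297],b[:297]]))"
```

```text
(no output)
```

View pics/p31.png

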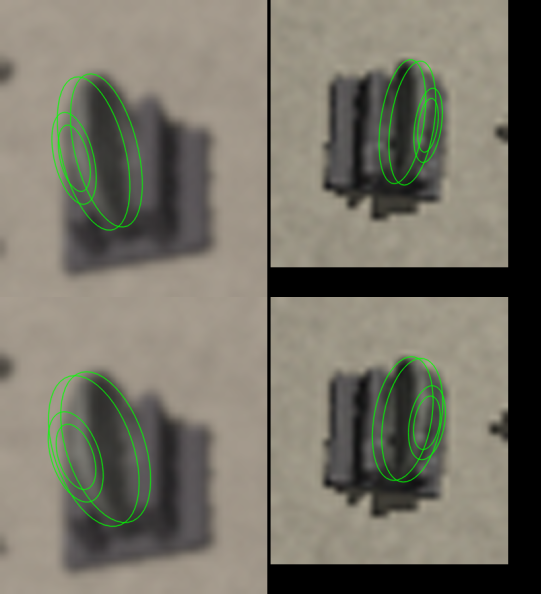

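```bash
sed -i 's/fx=.66,fy=.66/fx=1,fy=1/;s/M=np.vstack.*/M=np.vstack([np.hstack([A,A0])]) if len(sys.argv)<8 else np.hstack([B,B0])/' o4.py; python3 o4.py 512 -295.5 42.5 5 -7 p32.png; python3 o4.py 512 -295.5 42.5 5 -7 p33.png t;cd pics; python3 -c "
import cv2,numpy as np
a=cv2.imread('p32.png');b=cv2.imread('p33.png');print(a.shape,b.shape)
b=cv2.copyMakeBorder(b,0,0,0,a.shape[1]-b.shape[1],cv2.BORDER_CONSTANT);m=np.vstack([a,b]);cv2.imwrite('p34.png',cv2.resize(m,None,fx=.7,fy=.7,interpolation=cv2.INTER_AREA))"
```

```text
(450, 810, 3) (405, 720, 3)
```

View pics/p34.png

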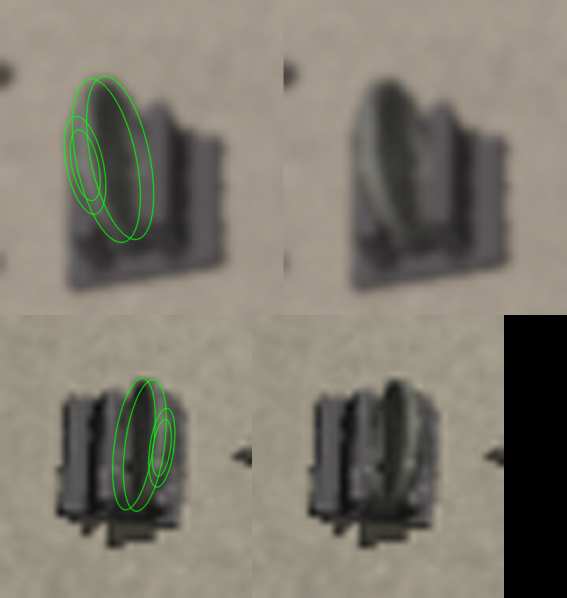

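```bash
cat > cmp.sh <<'E'
python3 o4.py $1 $2 $3 $4 -7 a1.png; python3 o4.py $1 $2 $3 $4 -7 a2.png t;cd pics; python3 -c "
import cv2,numpy as np
a=cv2.imread('a1.png');b=cv2.imread('a2.png')
b=cv2.copyMakeBorder(b,0,0,0,a.shape[1]-b.shape[1],cv2.BORDER_CONSTANT);m=np.vstack([a,b]);cv2.imwrite('$5',cv2.resize(m,None,fx=.7,fy=.7,interpolation=cv2.INTER_AREA))"
E
bash cmp.sh 512 -296.5 42.5 -2 p35.png
```

```text
(no output)
```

View pics/p35.png

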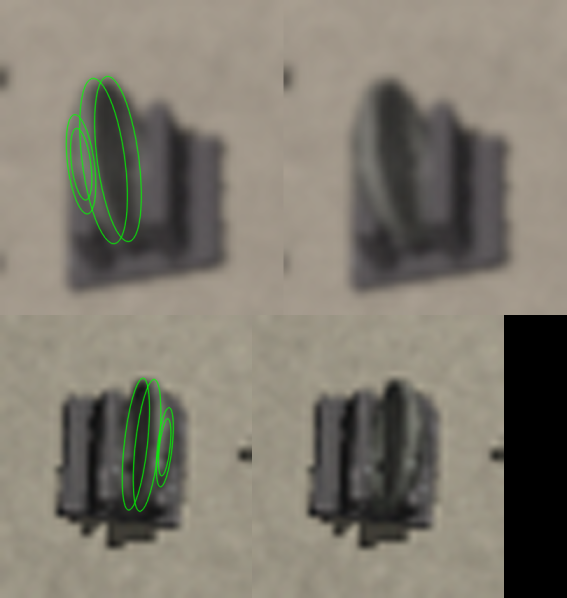

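The washer stands nearly upright in the slot: W ≈ (512,−295,42.5), lean within a few degrees, narrow end toward −y. I'll swing over it to regrip from the other side.

```bash
python3 gg.py 512 -292 165 -7 5 0; python3 gg.py 512 -295 42.5 -7 -45 110
```

```text
G now [ 505.3 -351.   105.1] tcp target [ 512.3 -289.9  141.1]
t 15.75 pos [ 507.4 -334.1   88.1] yaw -7.0 tiltz [ 0.085  0.704 -0.705] gap 0.921 F [-0.  -1.2  0.5] q [ 1.43  1.23 -1.11  1.32  0.32  1.45  0.33]
delta m [ 0.0689 -0.0007 -0.0059] rot [-0.0022 -0.7004 -0.0015] rows 4.7
G now [ 505.3 -351.   105.1] tcp target [ 519.4 -234.6  103.3]
t 15.75 pos [ 507.4 -334.1   88.1] yaw -7.0 tiltz [ 0.085  0.704 -0.705] gap 0.921 F [-0.  -1.2  0.5] q [ 1.43  1.23 -1.11  1.32  0.32  1.45  0.33]
delta m [ 0.0814 -0.0002  0.0603] rot [-2.9000e-03 -1.5731e+00 -4.0000e-04] rows 10.5
```

Request:
drive_tool:
  deltas:
    - {"x": 0.025, "y": 0, "z": -0.02, "rx": 0, "ry": -0.1, "rz": 0}
    - {"x": 0.05, "y": 0, "z": -0.03, "rx": 0, "ry": -0.24, "rz": 0}
    - {"x": 0.065, "y": -0.0005, "z": -0.025, "rx": 0, "ry": -0.38, "rz": 0}
    - {"x": 0.07, "y": -0.0005, "z": -0.015, "rx": 0, "ry": -0.53, "rz": 0}
    - {"x": 0.07, "y": -0.0005, "z": -0.01, "rx": 0, "ry": -0.68, "rz": 0}

```text
clock: 16.25
position: [513.2, -291.1, 146.6]
tcp_rot: [0.748, 0.662, 0.039, -0.033]
contact_force: [0.7, -0.0, -0.4]
finger_gap: 0.922
```

```bash
python3 gg.py 512 -295 42.5 -7 -45 110
```

```text
G now [ 512.8 -293.5  170.5] tcp target [ 519.4 -234.6  103.3]
t 16.25 pos [ 513.2 -291.1  146.6] yaw -7.0 tiltz [ 0.013  0.101 -0.995] gap 0.922 F [ 0.7 -0.  -0.4] q [ 1.27  0.72 -1.07  1.72  0.58  1.12 -0.08]
delta m [ 0.0521 -0.0007  0.0488] rot [ 1.400e-03 -8.873e-01  3.000e-04] rows 5.9
```

Request:
drive_tool:
  deltas:
    - {"x": 0.015, "y": 0, "z": -0.01, "rx": 0, "ry": -0.15, "rz": 0}
    - {"x": 0.03, "y": 0, "z": -0.01, "rx": 0, "ry": -0.3, "rz": 0}
    - {"x": 0.045, "y": 0, "z": 0, "rx": 0, "ry": -0.45, "rz": 0}
    - {"x": 0.052, "y": -0.0005, "z": 0.015, "rx": 0, "ry": -0.6, "rz": 0}
    - {"x": 0.052, "y": -0.0005, "z": 0.03, "rx": 0, "ry": -0.75, "rz": 0}

```text
clock: 16.75
position: [521.6, -234.8, 124.5]
tcp_rot: [0.709, 0.629, -0.235, 0.214]
contact_force: [0.7, -0.8, -1.8]
finger_gap: 0.918
```

```bash
python3 gg.py 512 -295 42.5 -7 -45 80
```

```text
G now [ 523.1 -220.4  143.6] tcp target [ 516.8 -255.7   82.1]
t 16.75 pos [ 521.6 -234.8  124.5] yaw -6.7 tiltz [-0.064 -0.6   -0.797] gap 0.918 F [ 0.7 -0.8 -1.8] q [ 0.55  0.64 -0.75  1.93  1.13  1.28 -0.93]
delta m [ 0.0086 -0.0026  0.0466] rot [ 0.0091 -0.1372 -0.0022] rows 0.9
```

Request:
drive_tool:
  deltas:
    - {"x": 0.008, "y": -0.0015, "z": 0.02, "rx": 0.005, "ry": -0.1, "rz": 0}
    - {"x": 0.0086, "y": -0.0025, "z": 0.035, "rx": 0.009, "ry": -0.137, "rz": 0}
    - {"x": 0.0086, "y": -0.0025, "z": 0.0465, "rx": 0.009, "ry": -0.137, "rz": 0}
    - {"x": 0.0086, "y": -0.0025, "z": 0.0465, "rx": 0.009, "ry": -0.137, "rz": 0}
  fingers: 0.1

```text
clock: 17.15
position: [515.8, -256.6, 81.1]
tcp_rot: [0.693, 0.611, -0.287, 0.253]
contact_force: [-0.7, -0.1, -0.4]
finger_gap: 0.902
```

```bash
python3 gg.py 512 -295 42.5 -7 -45 0
python3 - <<'E'
from h import *
crop(ctrl.capture("scene"),90,170,85,80,8,"p36.png")
crop(ctrl.capture("top"),325,175,75,60,8,"p36t.png")
E
```

```text
G now [ 518.  -239.8   98. ] tcp target [ 509.9 -311.8   25.5]
t 17.15 pos [ 515.8 -256.6   81.1] yaw -7.2 tiltz [-0.089 -0.701 -0.707] gap 0.902 F [-0.7 -0.1 -0.4] q [ 0.45  0.76 -0.65  1.93  1.26  1.34 -1.08]
delta m [-0.      0.0011  0.0785] rot [-0.0028 -0.0005 -0.0015] rows 1.6
```

View pics/p36.png

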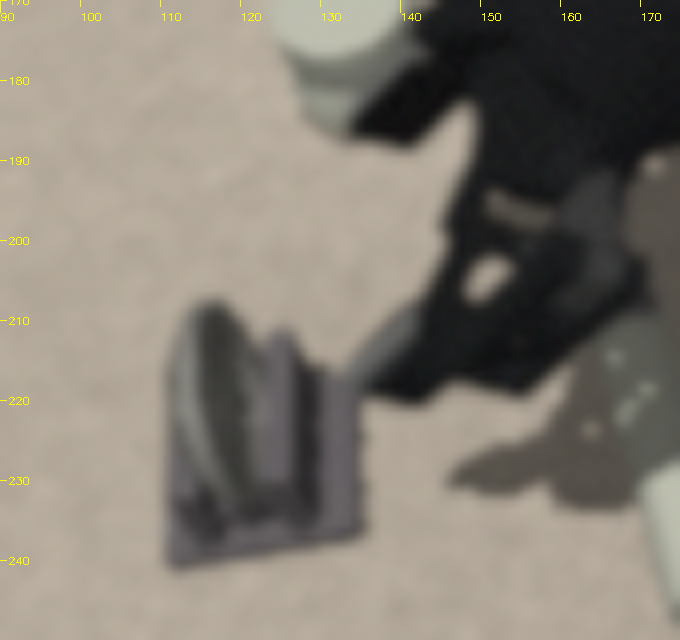

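View pics/p36t.png

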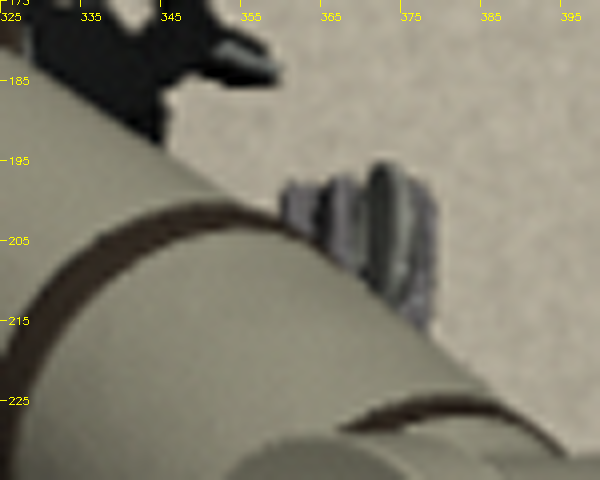

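Request:
drive_tool:
  deltas:
    - {"x": 0, "y": 0.001, "z": 0.02, "rx": 0, "ry": 0, "rz": 0}
    - {"x": 0, "y": 0.001, "z": 0.04, "rx": 0, "ry": 0, "rz": 0}
    - {"x": 0, "y": 0.001, "z": 0.05, "rx": 0, "ry": 0, "rz": 0}
    - {"x": 0, "y": 0.001, "z": 0.05, "rx": 0, "ry": 0, "rz": 0}

```text
clock: 17.65
position: [511.9, -294.6, 47.0]
tcp_rot: [0.695, 0.609, -0.287, 0.253]
contact_force: [-0.3, -0.2, -0.2]
finger_gap: 0.898
```

```bash
python3 gg.py 512 -295 42.5 -7 -45 0
python3 - <<'E'
from h import *
crop(ctrl.capture("scene"),95,185,65,60,10,"p37.png")
crop(ctrl.capture("top"),325,175,75,60,8,"p37t.png")
E
```

```text
G now [ 514.1 -277.7   63.9] tcp target [ 509.9 -311.8   25.5]
t 17.65 pos [ 511.9 -294.6   47. ] yaw -7.5 tiltz [-0.091 -0.701 -0.707] gap 0.898 F [-0.3 -0.2 -0.2] q [ 0.48  0.81 -0.61  1.94  1.33  1.29 -1.1 ]
delta m [0.0029 0.0003 0.0274] rot [-0.0047  0.0002 -0.0067] rows 0.6
```

View pics/p37.png

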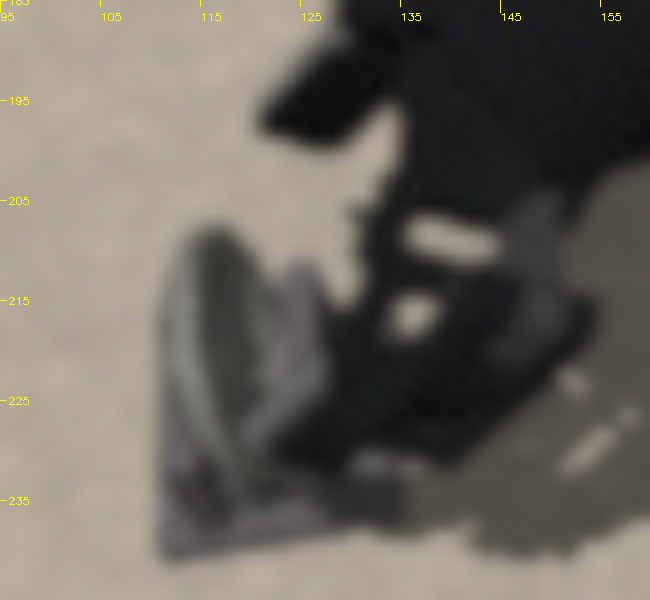

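View pics/p37t.png

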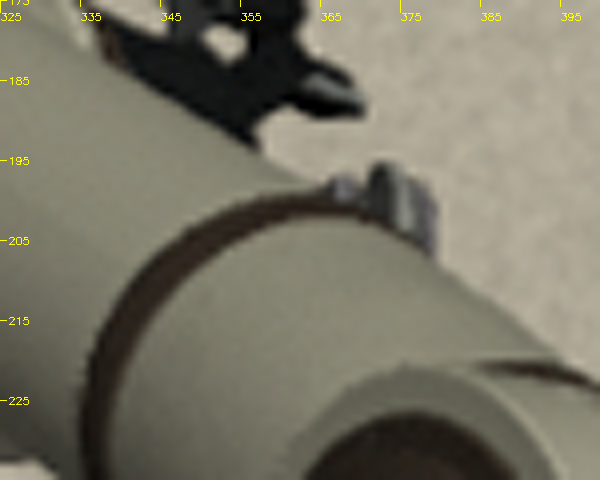

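Request:
drive_tool:
  deltas:
    - {"x": 0.001, "y": 0, "z": 0.01, "rx": -0.004, "ry": 0, "rz": -0.006}
    - {"x": 0.0025, "y": 0, "z": 0.02, "rx": -0.004, "ry": 0, "rz": -0.006}
    - {"x": 0.003, "y": 0, "z": 0.0275, "rx": -0.004, "ry": 0, "rz": -0.006}
    - {"x": 0.003, "y": 0, "z": 0.0275, "rx": -0.004, "ry": 0, "rz": -0.006}

```text
clock: 18.15
position: [510.2, -310.5, 25.2]
tcp_rot: [0.692, 0.613, -0.286, 0.253]
contact_force: [-0.2, -0.1, 0.4]
finger_gap: 0.901
```

```bash
python3 gg.py 512 -295 42.5 -7 -45 0
python3 - <<'E'
from h import *
crop(ctrl.capture("scene"),95,185,65,60,10,"p38.png")
crop(ctrl.capture("top"),335,175,75,60,8,"p38t.png")
E
```

```text
G now [ 512.3 -293.6   42.1] tcp target [ 509.9 -311.8   25.5]
t 18.15 pos [ 510.2 -310.5   25.2] yaw -7.0 tiltz [-0.086 -0.702 -0.707] gap 0.901 F [-0.2 -0.1  0.4] q [ 0.49  0.84 -0.58  1.94  1.38  1.26 -1.11]
delta m [-0.0013 -0.0001  0.0007] rot [ 0.0005 -0.0005  0.0007] rows 0.0
```

View pics/p38.png

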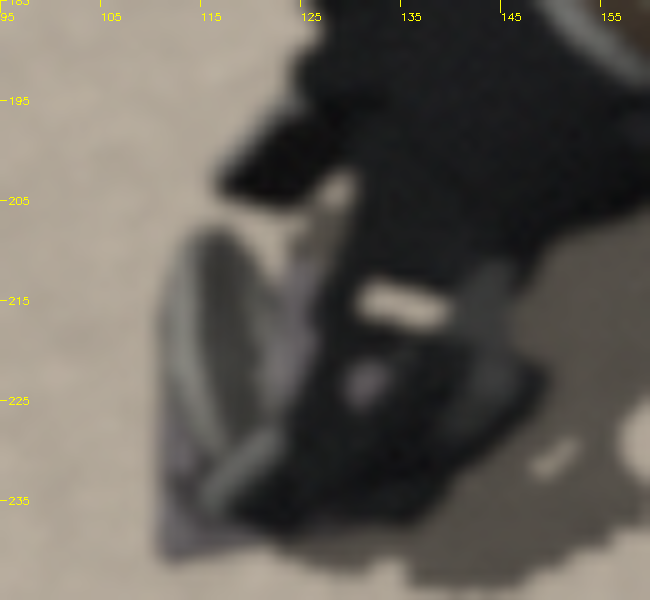

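View pics/p38t.png

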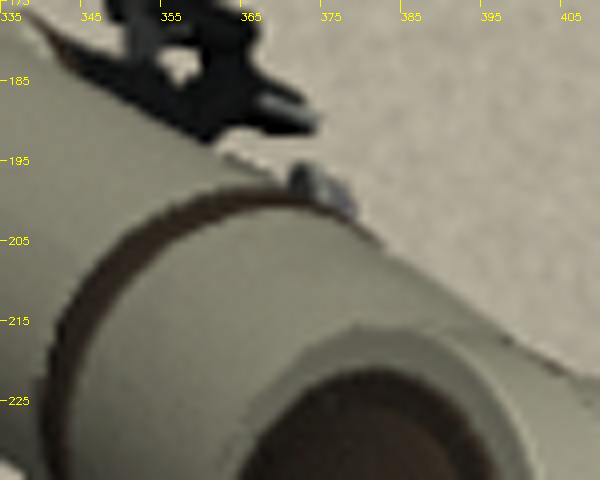

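```bash
python3 - <<'E'
from h import *
c=ctrl.capture("scene");t=ctrl.capture("top")
for y in(-292,-295,-298):
  print(y,[np.round(proj(c,(512+s*30*.993,y-s*30*.122,42.5)),1).tolist() for s in(-1,1)],np.round(proj(c,(512,y,72.5)),1),np.round(proj(t,(512,y,72.5)),1),np.round(proj(t,(542,y-4,42.5)),1))
E
```

```text
-292 [[119.5, 208.4], [118.9, 230.8]] [115.  212.4] [372.7 203.2] [371.2 194.8]
-295 [[118.2, 208.7], [117.5, 231.2]] [113.6 212.8] [373.8 203.2] [372.3 194.8]
-298 [[116.9, 209.0], [116.2, 231.5]] [112.2 213.1] [374.9 203.2] [373.3 194.7]
```

Request:
drive_tool:
  deltas:
    - {"x": -0.001, "y": 0, "z": 0.003, "rx": 0, "ry": 0, "rz": 0}
    - {"x": -0.001, "y": 0, "z": 0.003, "rx": 0, "ry": 0, "rz": 0}
    - {"x": -0.001, "y": 0, "z": 0.003, "rx": 0, "ry": 0, "rz": 0}
    - {"x": -0.001, "y": 0, "z": 0.003, "rx": 0, "ry": 0, "rz": 0}
    - {"x": -0.001, "y": 0, "z": 0.003, "rx": 0, "ry": 0, "rz": 0}
  fingers: 1

```text
clock: 18.85
position: [510.7, -311.3, 25.2]
tcp_rot: [0.692, 0.613, -0.286, 0.254]
contact_force: [-3.4, 3.8, 5.3]
finger_gap: 0.658
```

```bash
python3 gg.py 512 -295 42.5 -7 -45 0
python3 - <<'E'
from h import *
crop(ctrl.capture("scene"),95,185,65,60,10,"p39.png")
E
```

```text
G now [ 512.7 -294.4   42.2] tcp target [ 509.9 -311.8   25.5]
t 18.85 pos [ 510.7 -311.3   25.2] yaw -6.9 tiltz [-0.084 -0.701 -0.708] gap 0.658 F [-3.4  3.8  5.3] q [ 0.5   0.84 -0.58  1.94  1.38  1.25 -1.11]
delta m [-0.0007 -0.0007  0.0003] rot [ 0.0024 -0.0012  0.0009] rows 0.0
```

View pics/p39.png

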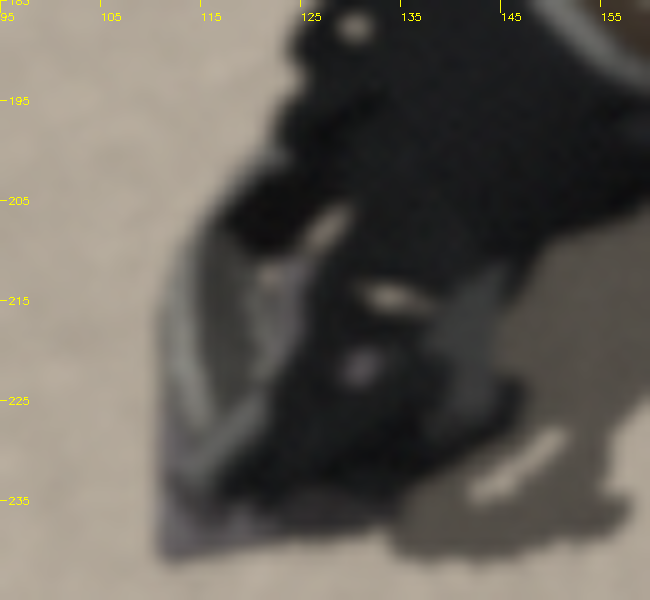

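Gripped: gap 0.658. I'll lift it straight up and check.

Request:
drive_tool:
  deltas:
    - {"x": -0.01, "y": 0, "z": -0.01, "rx": 0, "ry": 0, "rz": 0}
    - {"x": -0.025, "y": 0, "z": -0.025, "rx": 0, "ry": 0, "rz": 0}
    - {"x": -0.05, "y": 0, "z": -0.05, "rx": 0, "ry": 0, "rz": 0}
    - {"x": -0.08, "y": 0, "z": -0.08, "rx": 0, "ry": 0, "rz": 0}
    - {"x": -0.1, "y": 0, "z": -0.1, "rx": 0, "ry": 0, "rz": 0}

```text
clock: 19.4
position: [511.5, -311.5, 170.3]
tcp_rot: [0.692, 0.613, -0.285, 0.255]
contact_force: [1.0, -0.2, -0.5]
finger_gap: 0.656
```

```bash
python3 gg.py 512 -295 200 -7 -45 0
cat > o5.py <<'E'
from ov import *
from scipy.spatial.transform import Rotation as R
import sys
# washer regripped; beta = washer angle in tool: n = cos(b)*(-x')... at grip tilt -45, n=-xh (delta=0)
b=np.radians(float(sys.argv[2]));dz=float(sys.argv[3]);u0,v0,w,h,sc=map(int,sys.argv[4:9]);cam=sys.argv[9]
c=ctrl.capture(cam);o=ctrl.observe();Rc=R.from_quat(o["tcp_rot"]).as_matrix();W=o["position"]+dz*Rc[:,2]
# at tilt -45: xh = cos45*x_tool... x_tool=xh*cos+k*sin(tilt..); -xh = -(x cos45 - z... ) solved numerically
th=np.radians(-45)
# tool axes at tilt: z=-k cos+xh sin ; x = xh cos + k sin -> xh = x cos + z sin ; k = x sin - z cos
xh=Rc[:,0]*np.cos(th)+Rc[:,2]*np.sin(th);k=Rc[:,0]*np.sin(th)-Rc[:,2]*np.cos(th)
n=-xh*np.cos(b)-k*np.sin(b);e1=Rc[:,1];e2=np.cross(n,e1);a=np.linspace(0,2*np.pi,49)
ring=lambda r,hh:W+n*hh+r*(np.outer(np.cos(a),e1)+np.outer(np.sin(a),e2))
print("W",np.round(W,1),"n",np.round(n,3))
A=overlay(c,[ring(30,-2.5),ring(30,2.5),ring(18,10.5),ring(24,-2.5)],u0,v0,w,h,sc,"x.png");B=overlay(c,[],u0,v0,w,h,sc,"x.png")
cv2.imwrite("pics/"+sys.argv[1],np.hstack([A,B]))
E
python3 o5.py p40.png 0 -24 95 130 65 80 6 scene;
```

```text
G now [ 513.5 -294.6  187.2] tcp target [ 509.9 -311.8  183. ]
t 19.4 pos [ 511.5 -311.5  170.3] yaw -6.8 tiltz [-0.081 -0.702 -0.707] gap 0.656 F [ 1.  -0.2 -0.5] q [ 0.57  0.59 -0.68  1.93  1.2   1.32 -0.87]
delta m [-0.0094 -0.0015 -0.0086] rot [ 0.005  -0.0003 -0.0008] rows 0.3
W [ 515.5 -295.   191.6] n [-0.119 -0.993  0.002]
```

View pics/p40.png

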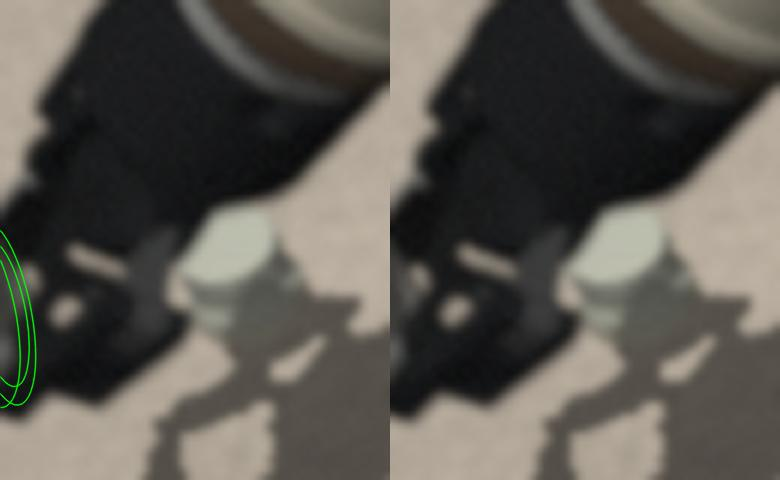

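```bash
python3 gg.py 540 -60 200 -7 -5 0
python3 o5.py p40.png 0 -24 60 130 65 80 6 scene;
```

```text
G now [ 515.5 -295.   191.6] tcp target [539.7 -62.1 176.1]
t 19.45 pos [ 513.6 -311.9  174.7] yaw -6.8 tiltz [-0.077 -0.704 -0.706] gap 0.66 F [ 0.8 -0.   3.2] q [ 0.57  0.58 -0.68  1.92  1.2   1.33 -0.87]
delta m [ 0.1762 -0.0037 -0.179 ] rot [ 0.0102  0.7001 -0.0013] rows 5.0
W [ 515.2 -295.   189.4] n [-0.119 -0.993  0.001]
```

View pics/p40.png

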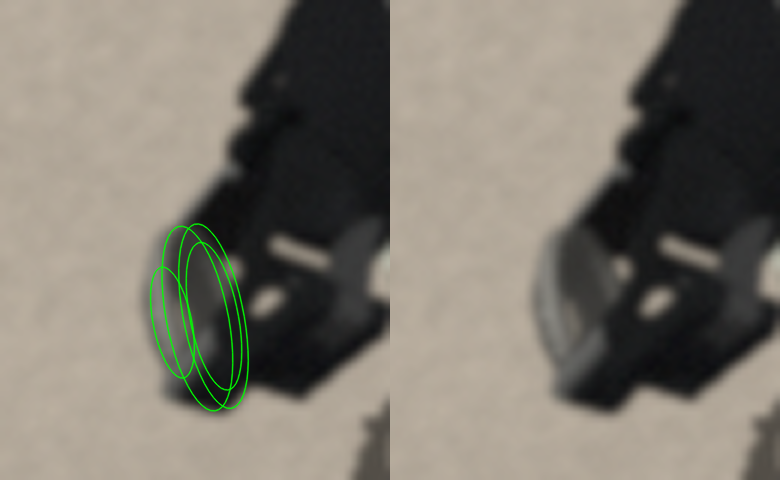

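```bash
sed -i 's/W=o\["position"\]+dz\*Rc\[:,2\]/W=o["position"]+dz*Rc[:,2]+DX*Rc[:,0]/; s/^b=/DX=float(sys.argv[10]);b=/' o5.py
python3 o5.py a1.png 0 -21.5 75 155 35 50 11 scene -2.5; python3 o5.py a2.png 6 -21.5 75 155 35 50 11 scene -2.5
python3 -c "
import cv2,numpy as np
a=cv2.imread('pics/a1.png');b=cv2.imread('pics/a2.png');m=np.hstack([a,b[:,:385]]);cv2.imwrite('pics/p41.png',cv2.resize(m,None,fx=.69,fy=.69,interpolation=cv2.INTER_AREA))"
```

```text
W [ 513.6 -298.4  186.9] n [-0.12  -0.993 -0.   ]
W [ 512.5 -298.3  185.2] n [-0.119 -0.987 -0.105]
```

View pics/p41.png

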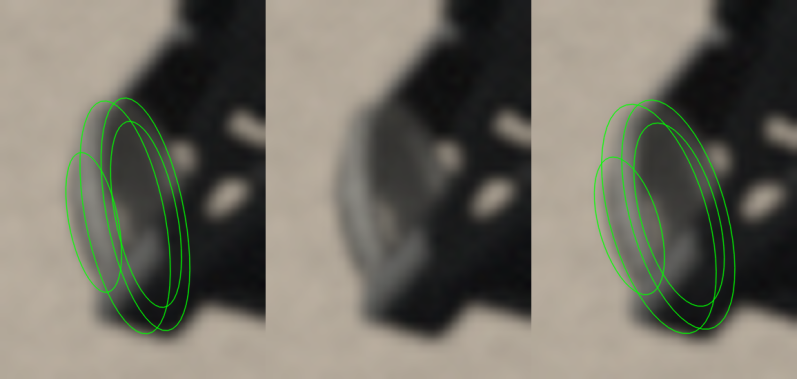

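```bash
cat > gw.py <<'E'
# gw.py wx wy wz yaw tilt [dz dx]: put washer rim-mid W (tool offset dz,dx) at point
import sys
from g import *
a=list(map(float,sys.argv[1:]));dz,dx=(a[5],a[6]) if len(a)>6 else (-21.5,-2.5)
T=target(a[3],a[4]);p=np.array(a[:3])-dz*T[:,2]-dx*T[:,0]
o=ctrl.observe();Rc=R.from_quat(o["tcp_rot"]).as_matrix()
print("W now",np.round(o["position"]+dz*Rc[:,2]+dx*Rc[:,0],1),"tcp target",np.round(p,1))
main(*p,a[3],a[4])
E
python3 gw.py 540 -60 200 -7 -5
```

```text
W now [ 512.5 -298.3  185.2] tcp target [540.1 -59.4 178.4]
t 19.6 pos [ 511.  -311.7  168.2] yaw -6.9 tiltz [-0.082 -0.702 -0.708] gap 0.657 F [ 0.9 -0.1 -0.8] q [ 0.57  0.59 -0.68  1.93  1.2   1.32 -0.87]
delta m [ 0.1725 -0.0013 -0.1867] rot [4.300e-03 6.975e-01 3.000e-04] rows 5.1
```

Request:
drive_tool:
  deltas:
    - {"x": 0.034, "y": 0, "z": -0.037, "rx": 0, "ry": 0.14, "rz": 0}
    - {"x": 0.069, "y": 0, "z": -0.075, "rx": 0.001, "ry": 0.28, "rz": 0}
    - {"x": 0.103, "y": -0.001, "z": -0.112, "rx": 0.002, "ry": 0.42, "rz": 0}
    - {"x": 0.138, "y": -0.001, "z": -0.15, "rx": 0.003, "ry": 0.56, "rz": 0}
    - {"x": 0.172, "y": -0.001, "z": -0.187, "rx": 0.004, "ry": 0.7, "rz": 0}

```text
clock: 20.1
position: [539.9, -61.2, 178.9]
tcp_rot: [0.748, 0.662, -0.03, 0.026]
contact_force: [-0.2, -0.4, -2.5]
finger_gap: 0.651
```

```bash
python3 gw.py 525 180 190 -7 30
```

```text
W now [539.8 -62.  200.5] tcp target [526.6 192.8 172.6]
t 20.1 pos [539.9 -61.2 178.9] yaw -6.9 tiltz [-0.01  -0.079 -0.997] gap 0.651 F [-0.2 -0.4 -2.5] q [ 0.79  0.52 -1.02  1.84  0.58  1.11 -0.58]
delta m [ 0.2503 -0.0439 -0.0136] rot [-4.00e-04  6.03e-01  1.00e-03] rows 5.1
```

Request:
drive_tool:
  deltas:
    - {"x": 0.05, "y": -0.009, "z": -0.003, "rx": 0, "ry": 0.12, "rz": 0}
    - {"x": 0.1, "y": -0.018, "z": -0.006, "rx": 0, "ry": 0.24, "rz": 0}
    - {"x": 0.15, "y": -0.026, "z": -0.009, "rx": 0, "ry": 0.36, "rz": 0}
    - {"x": 0.2, "y": -0.035, "z": -0.012, "rx": 0, "ry": 0.48, "rz": 0}
    - {"x": 0.25, "y": -0.044, "z": -0.014, "rx": 0, "ry": 0.6, "rz": 0.001}

```text
clock: 20.6
position: [526.5, 187.2, 173.0]
tcp_rot: [0.724, 0.639, 0.194, -0.172]
contact_force: [0.8, 0.5, -1.5]
finger_gap: 0.657
```

```bash
python3 gw.py 511 298 150 -7 45
```

```text
W now [525.  174.3 190.3] tcp target [513.1 314.8 136.6]
t 20.6 pos [526.5 187.2 173. ] yaw -7.1 tiltz [ 0.061  0.497 -0.865] gap 0.657 F [ 0.8  0.5 -1.5] q [ 0.9   0.7  -1.27  1.98  0.26  0.73 -0.52]
delta m [ 0.09   -0.029   0.0942] rot [-1.000e-04  2.607e-01 -1.700e-03] rows 2.7
```

```bash
python3 gw.py 511 298 150 -45 45
```

```text
W now [525.  174.3 190.3] tcp target [523.  310.  136.6]
t 20.6 pos [526.5 187.2 173. ] yaw -7.1 tiltz [ 0.061  0.497 -0.865] gap 0.657 F [ 0.8  0.5 -1.5] q [ 0.9   0.7  -1.27  1.98  0.26  0.73 -0.52]
delta m [ 0.0869 -0.0186  0.0924] rot [-0.4053  0.2515  0.5257] rows 4.7
```

Request:
drive_tool:
  deltas:
    - {"x": 0.01, "y": -0.002, "z": 0.01, "rx": -0.08, "ry": 0.05, "rz": 0.105}
    - {"x": 0.03, "y": -0.006, "z": 0.03, "rx": -0.16, "ry": 0.1, "rz": 0.21}
    - {"x": 0.05, "y": -0.01, "z": 0.05, "rx": -0.24, "ry": 0.15, "rz": 0.315}
    - {"x": 0.07, "y": -0.015, "z": 0.07, "rx": -0.32, "ry": 0.2, "rz": 0.42}
    - {"x": 0.087, "y": -0.0186, "z": 0.085, "rx": -0.405, "ry": 0.25, "rz": 0.525}

```text
clock: 21.1
position: [525.2, 243.4, 140.9]
tcp_rot: [0.823, 0.478, 0.274, -0.138]
contact_force: [1.4, -0.4, -0.3]
finger_gap: 0.658
```

```bash
python3 gw.py 511 298 130 -45 45
python3 o5.py p42.png 0 -21.5 320 85 70 85 5 scene -2.5
```

```text
W now [517.3 231.1 156.9] tcp target [523.  310.  116.6]
t 21.1 pos [525.2 243.4 140.9] yaw -30.3 tiltz [ 0.319  0.49  -0.811] gap 0.658 F [ 1.4 -0.4 -0.3] q [ 0.81  0.63 -1.24  2.23  0.72  0.25 -1.39]
delta m [ 0.0323 -0.0364  0.0517] rot [-0.1395  0.1563  0.2174] rows 2.0
W [516.9 231.8 156.7] n [-0.053 -0.156 -0.986]
```

View pics/p42.png

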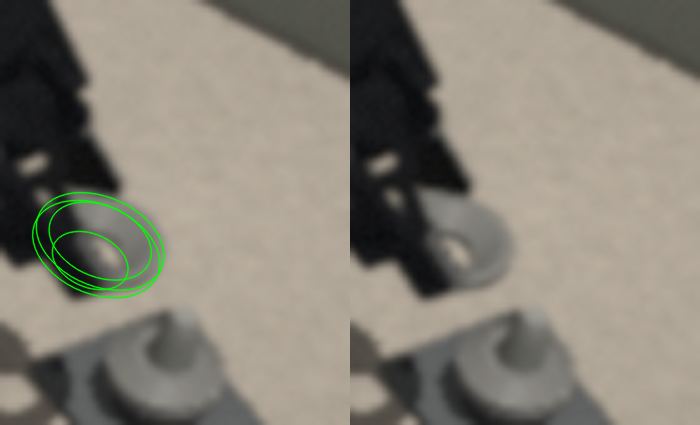

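Outward lean runs joint 6 to its limit. By base symmetry, the pose used at the stand rotated to the arbor (yaw about 53°, tilt 45°) is feasible, so I'm reorienting that way.

```bash
python3 gw.py 515 250 160 5 38; python3 gw.py 511 298 130 50 45
```

```text
W now [516.9 231.8 156.7] tcp target [513.7 265.1 144.6]
t 21.15 pos [524.8 244.1 140.7] yaw -30.5 tiltz [ 0.32   0.489 -0.811] gap 0.655 F [-1.4  0.4 -0.9] q [ 0.81  0.63 -1.24  2.23  0.73  0.25 -1.4 ]
delta m [ 0.0128 -0.0201  0.0036] rot [ 0.3977  0.0487 -0.476 ] rows 4.1
W now [516.9 231.8 156.7] tcp target [498.  308.9 116.6]
t 21.15 pos [524.8 244.1 140.7] yaw -30.5 tiltz [ 0.32   0.489 -0.811] gap 0.655 F [-1.4  0.4 -0.9] q [ 0.81  0.63 -1.24  2.23  0.73  0.25 -1.4 ]
delta m [ 0.0213 -0.0567  0.0428] rot [ 0.9322  0.1578 -1.0535] rows 9.4
```

Request:
drive_tool:
  deltas:
    - {"x": 0.002, "y": -0.004, "z": -0.005, "rx": 0.1, "ry": 0.012, "rz": -0.12}
    - {"x": 0.005, "y": -0.008, "z": -0.005, "rx": 0.2, "ry": 0.024, "rz": -0.24}
    - {"x": 0.008, "y": -0.012, "z": 0, "rx": 0.3, "ry": 0.036, "rz": -0.36}
    - {"x": 0.013, "y": -0.02, "z": 0.003, "rx": 0.4, "ry": 0.049, "rz": -0.476}
    - {"x": 0.013, "y": -0.02, "z": 0.003, "rx": 0.4, "ry": 0.049, "rz": -0.476}

```text
clock: 21.65
position: [514.5, 265.7, 144.5]
tcp_rot: [0.637, 0.697, 0.22, -0.245]
contact_force: [-0.1, -0.2, -0.4]
finger_gap: 0.653
```

```bash
python3 gw.py 512 280 150 45 45
```

```text
W now [515.9 250.4 159.7] tcp target [500.  292.  136.6]
t 21.65 pos [514.5 265.7 144.5] yaw 5.2 tiltz [-0.061  0.619 -0.783] gap 0.653 F [-0.1 -0.2 -0.4] q [ 0.84  1.15 -1.48  1.93  0.68  0.85 -0.69]
delta m [ 0.0166 -0.012   0.0234] rot [ 0.4587  0.1078 -0.5224] rows 4.7
```

Request:
drive_tool:
  deltas:
    - {"x": 0.003, "y": -0.002, "z": 0.002, "rx": 0.09, "ry": 0.02, "rz": -0.1}
    - {"x": 0.006, "y": -0.005, "z": 0.005, "rx": 0.18, "ry": 0.04, "rz": -0.2}
    - {"x": 0.01, "y": -0.008, "z": 0.01, "rx": 0.27, "ry": 0.06, "rz": -0.31}

```text
clock: 21.95
position: [504.9, 278.2, 142.6]
tcp_rot: [0.476, 0.802, 0.178, -0.313]
contact_force: [0.8, 0.3, -1.0]
finger_gap: 0.662
```

```bash
python3 gw.py 512 280 150 45 45
```

```text
W now [512.9 264.  156.9] tcp target [500.  292.  136.6]
t 21.95 pos [504.9 278.2 142.6] yaw 28.9 tiltz [-0.332  0.584 -0.74 ] gap 0.662 F [ 0.8  0.3 -1. ] q [ 0.7   1.3  -1.49  1.69  0.6   1.19 -0.29]
delta m [0.0066 0.0025 0.0142] rot [ 0.1854  0.0463 -0.211 ] rows 1.9
```

Good, the joints are moving into a comfortable range. Continuing.

Request:
drive_tool:
  deltas:
    - {"x": 0.003, "y": 0.001, "z": 0.007, "rx": 0.09, "ry": 0.023, "rz": -0.105}
    - {"x": 0.006, "y": 0.002, "z": 0.014, "rx": 0.185, "ry": 0.046, "rz": -0.21}
    - {"x": 0.006, "y": 0.002, "z": 0.014, "rx": 0.185, "ry": 0.046, "rz": -0.21}

```text
clock: 22.25
position: [498.9, 294.0, 135.3]
tcp_rot: [0.352, 0.854, 0.146, -0.355]
contact_force: [-0.0, 0.4, -0.5]
finger_gap: 0.657
```

```bash
python3 gw.py 511 298 135 50 45
python3 o5.py p43.png 0 -21.5 320 85 70 85 5 scene -2.5
```

```text
W now [510.9 282.  148.7] tcp target [498.  308.9 121.6]
t 22.25 pos [498.9 294.  135.3] yaw 45.2 tiltz [-0.503  0.499 -0.705] gap 0.657 F [-0.   0.4 -0.5] q [ 0.56  1.38 -1.49  1.52  0.59  1.41 -0.07]
delta m [-0.0019  0.01    0.0176] rot [ 0.059  -0.0024 -0.0602] rows 0.6
W [510.8 281.2 149.3] n [-0.002 -0.    -1.   ]
```

View pics/p43.png

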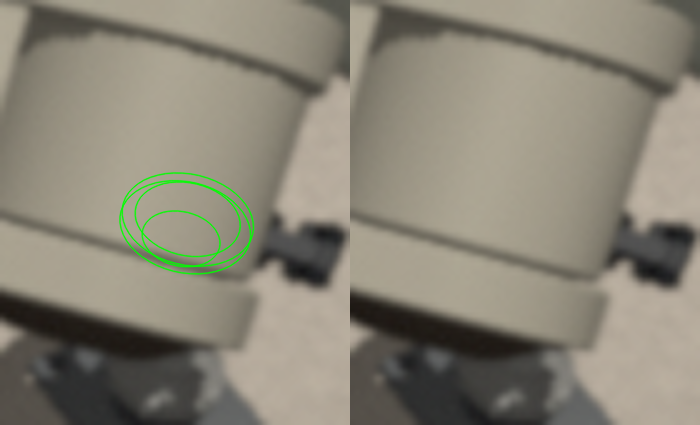

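```bash
python3 o5.py p44.png 0 -21.5 130 160 60 75 6 top -2.5; python3 - <<'E'
from h import *
cv2.imwrite("pics/p45.png",cv2.resize(ctrl.capture("scene")["image"][:,:,::-1],None,fx=1.2,fy=1.2))
E
```

```text
W [510.9 280.2 149.8] n [-0.001 -0.001 -1.   ]
```

View pics/p44.png

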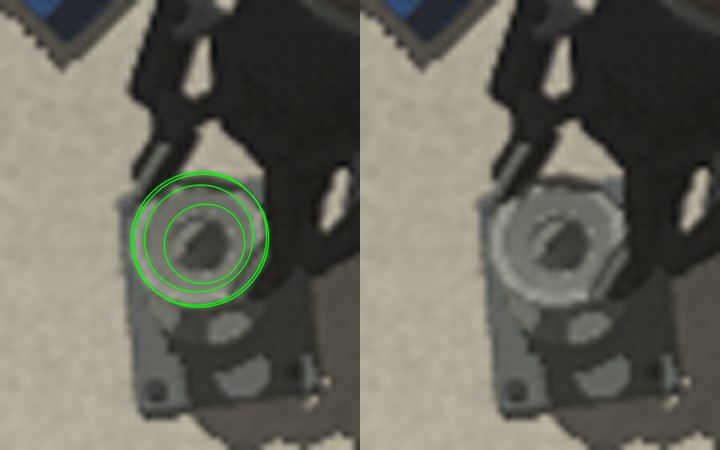

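View pics/p45.png

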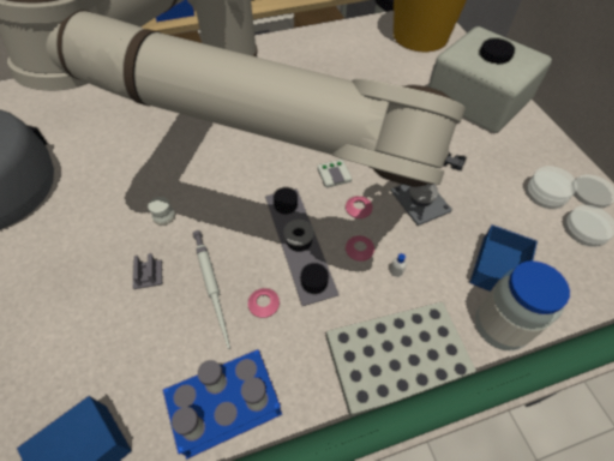

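The top view confirms the washer is hollow side up, and the model outline matches it. Next is moving over the post.

```bash
python3 gw.py 511 298 110 50 45
```

```text
W now [511.2 279.3 150. ] tcp target [498.  308.9  96.6]
t 22.4 pos [499.2 291.3 136.6] yaw 44.8 tiltz [-0.499  0.501 -0.708] gap 0.654 F [-0.6 -1.1  0.1] q [ 0.56  1.37 -1.5   1.53  0.59  1.41 -0.07]
delta m [-0.0188  0.0116  0.0377] rot [ 0.0631  0.0009 -0.0641] rows 0.9
```

Request:
drive_tool:
  deltas:
    - {"x": 0.001, "y": 0.011, "z": 0.01, "rx": 0.03, "ry": 0, "rz": -0.03}
    - {"x": -0.009, "y": 0.0116, "z": 0.022, "rx": 0.063, "ry": 0.001, "rz": -0.064}
    - {"x": -0.0188, "y": 0.0116, "z": 0.0377, "rx": 0.063, "ry": 0.001, "rz": -0.064}
    - {"x": -0.0188, "y": 0.0116, "z": 0.0377, "rx": 0.063, "ry": 0.001, "rz": -0.064}

```text
clock: 22.8
position: [496.5, 307.6, 93.8]
tcp_rot: [0.317, 0.868, 0.129, -0.36]
contact_force: [-0.8, 0.5, -0.4]
finger_gap: 0.655
```

```bash
python3 gw.py 511 298 85 50 45;python3 o5.py p46.png 0 -21.5 142 185 40 45 9 top -2.5
```

```text
W now [509.6 296.7 107.2] tcp target [498.  308.9  71.6]
t 22.8 pos [496.5 307.6  93.8] yaw 49.9 tiltz [-0.543  0.453 -0.707] gap 0.655 F [-0.8  0.5 -0.4] q [ 0.49  1.43 -1.46  1.47  0.63  1.43 -0.  ]
delta m [-0.0159  0.0021  0.0155] rot [-0.0017  0.0002 -0.004 ] rows 0.4
W [510.1 296.8 108.8] n [-0.002 -0.002 -1.   ]
```

View pics/p46.png

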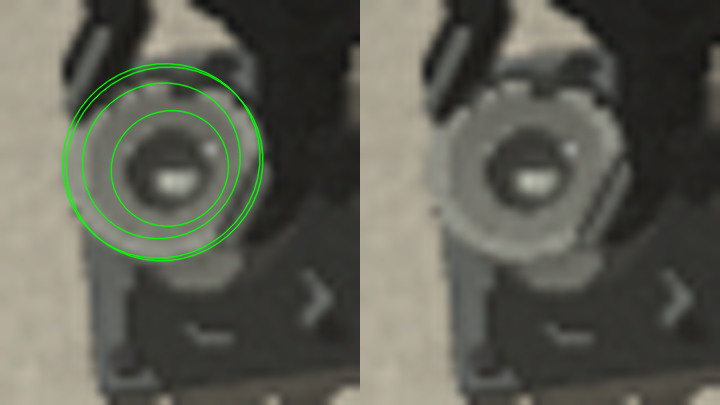

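```bash
python3 - <<'E'
from h import *
t=ctrl.capture("top")
print(ray(t,160.1,203.8,98.2),ray(t,161.2,203.9,80),ray(t,161.0,204.6,80))
E
python3 gw.py 511 298 108 50 45
```

```text
[508.38908043 297.509757    98.2       ] [511.37549202 298.1106582   80.        ] [509.39225972 298.60592117  80.        ]
W now [510.7 297.1 109.9] tcp target [498.  308.9  94.6]
t 22.9 pos [497.7 308.   96.5] yaw 49.9 tiltz [-0.541  0.455 -0.707] gap 0.66 F [ 0.5 -0.9  0.5] q [ 0.49  1.43 -1.46  1.47  0.63  1.43 -0.  ]
delta m [-0.0011  0.0009  0.0016] rot [ 0.001  -0.0004 -0.0023] rows 0.0
```

```bash
python3 gw.py 512.8 298 94 50 45
```

```text
W now [510.7 297.1 109.9] tcp target [499.8 308.9  80.6]
t 22.9 pos [497.7 308.   96.5] yaw 49.9 tiltz [-0.541  0.455 -0.707] gap 0.66 F [ 0.5 -0.9  0.5] q [ 0.49  1.43 -1.46  1.47  0.63  1.43 -0.  ]
delta m [-0.012   0.0021  0.0105] rot [ 0.001  -0.0004 -0.0023] rows 0.3
```

Request:
drive_tool:
  deltas:
    - {"x": -0.006, "y": 0.002, "z": 0.005, "rx": 0, "ry": 0, "rz": 0}
    - {"x": -0.012, "y": 0.002, "z": 0.0105, "rx": 0, "ry": 0, "rz": 0}
    - {"x": -0.012, "y": 0.002, "z": 0.0105, "rx": 0, "ry": 0, "rz": 0}

```text
clock: 23.2
position: [499.8, 308.1, 79.1]
tcp_rot: [0.318, 0.867, 0.13, -0.36]
contact_force: [-0.2, -0.7, -1.1]
finger_gap: 0.659
```

```bash
python3 gw.py 512.8 298 75 50 45;python3 o5.py p47.png 0 -21.5 142 185 40 45 9 top -2.5
```

```text
W now [512.7 297.1  92.6] tcp target [499.8 308.9  61.6]
t 23.2 pos [499.8 308.1  79.1] yaw 49.8 tiltz [-0.542  0.455 -0.707] gap 0.659 F [-0.2 -0.7 -1.1] q [ 0.48  1.45 -1.44  1.47  0.64  1.42  0.01]
delta m [-0.0121  0.0007  0.0128] rot [ 0.0005 -0.0004 -0.0041] rows 0.4
W [512.7 297.5  93.3] n [-0.002 -0.001 -1.   ]
```

View pics/p47.png

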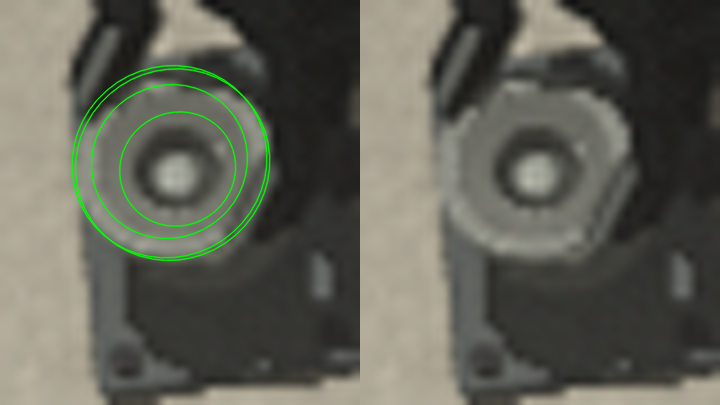

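The post tip is centred in the washer's hole. Lowering.

Request:
drive_tool:
  deltas:
    - {"x": -0.006, "y": 0, "z": 0.006, "rx": 0, "ry": 0, "rz": 0}
    - {"x": -0.0125, "y": 0, "z": 0.0125, "rx": 0, "ry": 0, "rz": 0}
    - {"x": -0.0125, "y": 0, "z": 0.0125, "rx": 0, "ry": 0, "rz": 0}

```text
clock: 23.55
position: [499.2, 308.1, 60.2]
tcp_rot: [0.318, 0.867, 0.13, -0.361]
contact_force: [0.2, -0.2, -1.0]
finger_gap: 0.66
```

```bash
python3 gw.py 512.8 298 65 50 45;python3 o5.py p48.png 0 -21.5 142 185 40 45 9 top -2.5
```

```text
W now [512.2 297.1  73.6] tcp target [499.8 308.9  51.6]
t 23.55 pos [499.2 308.1  60.2] yaw 49.8 tiltz [-0.543  0.455 -0.706] gap 0.66 F [ 0.2 -0.2 -1. ] q [ 0.48  1.47 -1.43  1.47  0.66  1.41  0.02]
delta m [-0.0061  0.0011  0.0061] rot [-0.0006 -0.0013 -0.0049] rows 0.2
W [512.2 297.4  74.6] n [-0.003 -0.001 -1.   ]
```

View pics/p48.png

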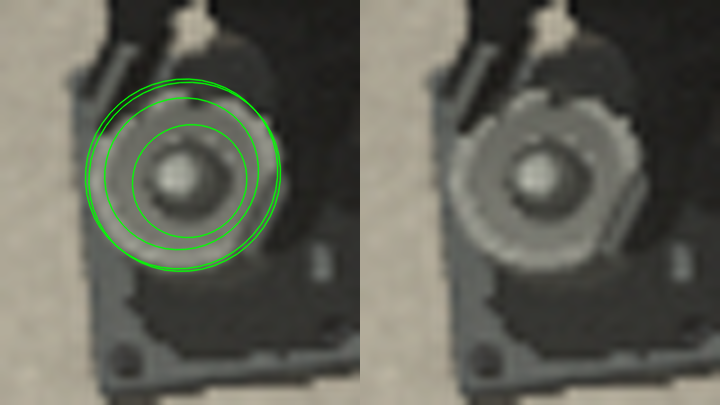

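Request:
drive_tool:
  deltas:
    - {"x": -0.004, "y": 0, "z": 0.004, "rx": 0, "ry": 0, "rz": 0}
    - {"x": -0.0068, "y": 0.0005, "z": 0.0068, "rx": 0, "ry": 0, "rz": 0}
    - {"x": -0.0068, "y": 0.0005, "z": 0.0068, "rx": 0, "ry": 0, "rz": 0}

```text
clock: 23.9
position: [499.3, 308.5, 50.7]
tcp_rot: [0.318, 0.867, 0.13, -0.361]
contact_force: [-0.6, -0.6, -0.5]
finger_gap: 0.656
```

```bash
python3 gw.py 512.8 298 62 50 45;python3 o5.py p49.png 0 -21.5 142 185 40 45 9 top -2.5
```

```text
W now [512.3 297.6  64.1] tcp target [499.8 308.9  48.6]
t 23.9 pos [499.3 308.5  50.7] yaw 49.8 tiltz [-0.543  0.455 -0.706] gap 0.656 F [-0.6 -0.6 -0.5] q [ 0.48  1.48 -1.42  1.46  0.66  1.4   0.03]
delta m [-0.0017  0.0006  0.0014] rot [-0.0009 -0.0018 -0.0049] rows 0.0
W [512.3 297.7  64.6] n [-0.004 -0.002 -1.   ]
```

View pics/p49.png

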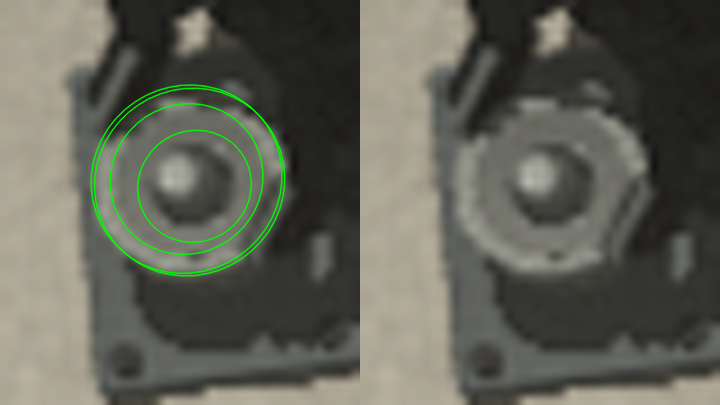

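Request:
drive_tool:
  deltas:
    - {"x": -0.001, "y": 0, "z": 0.001, "rx": 0, "ry": 0, "rz": 0}
    - {"x": -0.0018, "y": 0, "z": 0.0018, "rx": 0, "ry": 0, "rz": 0}
    - {"x": -0.0018, "y": 0, "z": 0.0018, "rx": 0, "ry": 0, "rz": 0}

```text
clock: 24.25
position: [499.3, 308.7, 48.6]
tcp_rot: [0.318, 0.867, 0.13, -0.361]
contact_force: [-0.3, 0.2, -0.7]
finger_gap: 0.662
```

```bash
python3 gw.py 512.8 298 62 50 45
```

```text
W now [512.3 297.7  62. ] tcp target [499.8 308.9  48.6]
t 24.25 pos [499.3 308.7  48.6] yaw 49.8 tiltz [-0.543  0.455 -0.706] gap 0.662 F [-0.3  0.2 -0.7] q [ 0.48  1.48 -1.42  1.46  0.66  1.4   0.03]
delta m [-0.0002  0.0005 -0.0002] rot [-0.0007 -0.0019 -0.0046] rows 0.0
```

Release and back away along tool −z.

Request:
drive_tool:
  deltas:
    - {"x": 0, "y": 0, "z": 0, "rx": 0, "ry": 0, "rz": 0}
    - {"x": 0, "y": 0, "z": 0, "rx": 0, "ry": 0, "rz": 0}
    - {"x": 0, "y": 0, "z": 0, "rx": 0, "ry": 0, "rz": 0}
    - {"x": 0, "y": 0, "z": 0, "rx": 0, "ry": 0, "rz": 0}
  fingers: 0

```text
clock: 24.65
position: [499.3, 308.7, 48.7]
tcp_rot: [0.318, 0.867, 0.13, -0.361]
contact_force: [-0.7, 0.5, 0.2]
finger_gap: 1.002
```

```bash
python3 gw.py 512.8 298 62 50 45;python3 o5.py p50.png 0 -21.5 142 185 40 45 9 top -2.5
```

```text
W now [512.4 297.7  62.1] tcp target [499.8 308.9  48.6]
t 24.65 pos [499.3 308.7  48.7] yaw 49.8 tiltz [-0.543  0.455 -0.706] gap 1.002 F [-0.7  0.5  0.2] q [ 0.48  1.48 -1.42  1.46  0.66  1.4   0.03]
delta m [-0.0002  0.0005 -0.0001] rot [-0.0006 -0.0019 -0.0046] rows 0.0
W [512.4 297.7  62.1] n [-0.004 -0.002 -1.   ]
```

View pics/p50.png

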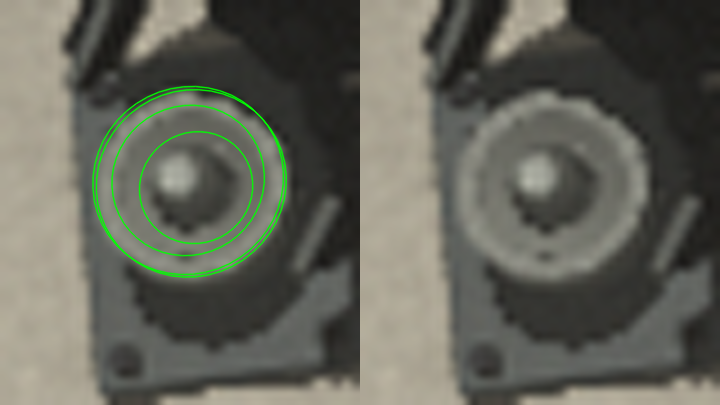

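Request:
drive_tool:
  deltas:
    - {"x": 0, "y": 0, "z": -0.02, "rx": 0, "ry": 0, "rz": 0}
    - {"x": 0, "y": 0, "z": -0.05, "rx": 0, "ry": 0, "rz": 0}
    - {"x": 0, "y": 0, "z": -0.09, "rx": 0, "ry": 0, "rz": 0}
    - {"x": 0, "y": 0, "z": -0.13, "rx": 0, "ry": 0, "rz": 0}
    - {"x": 0.02, "y": 0, "z": -0.15, "rx": 0, "ry": 0, "rz": 0}

```text
clock: 25.2
position: [573.9, 246.7, 169.3]
tcp_rot: [0.321, 0.866, 0.131, -0.36]
contact_force: [0.7, 0.0, 0.5]
finger_gap: 0.999
```

```bash
python3 g.py 560 0 300 50 0; python3 - <<'E'
from ov import *
c=ctrl.capture("scene");t=ctrl.capture("top")
L=[circ(511,298,38,30),circ(511,298,43,30),circ(511,298,64,30),circ(511,298,51,18),circ(511,298,80,6)]
A=overlay(t,L[2:3],142,185,40,45,9,"p51t.png");B=overlay(t,[],142,185,40,45,9,"x.png");cv2.imwrite("pics/p51t.png",np.hstack([A,B]))
A=overlay(c,L[:3],330,125,45,55,9,"p51.png");B=overlay(c,[],330,125,45,55,9,"x.png");cv2.imwrite("pics/p51.png",np.hstack([A,B])[:, :800])
E
```

```text
17.0
t 25.2 pos [573.9 246.7 169.3] yaw 49.4 tiltz [-0.539  0.458 -0.706] gap 0.999 F [0.7 0.  0.5] q [ 0.48  1.35 -1.47  1.25  0.55  1.64  0.1 ]
delta m [-0.0139 -0.1969 -0.1979] rot [ 5.000e-04 -7.863e-01 -1.120e-02] rows 5.6
```

View pics/p51t.png

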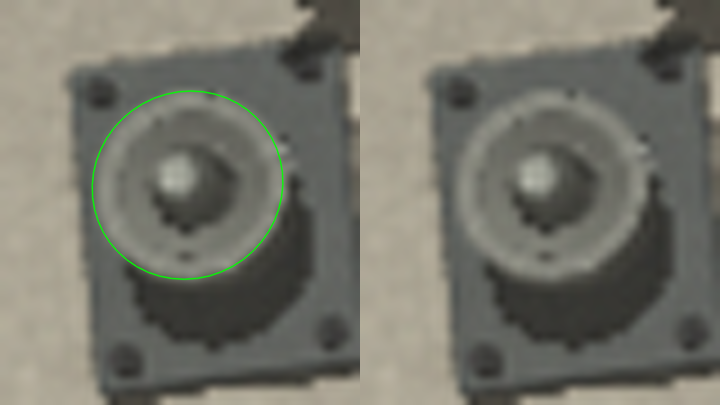

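View pics/p51.png

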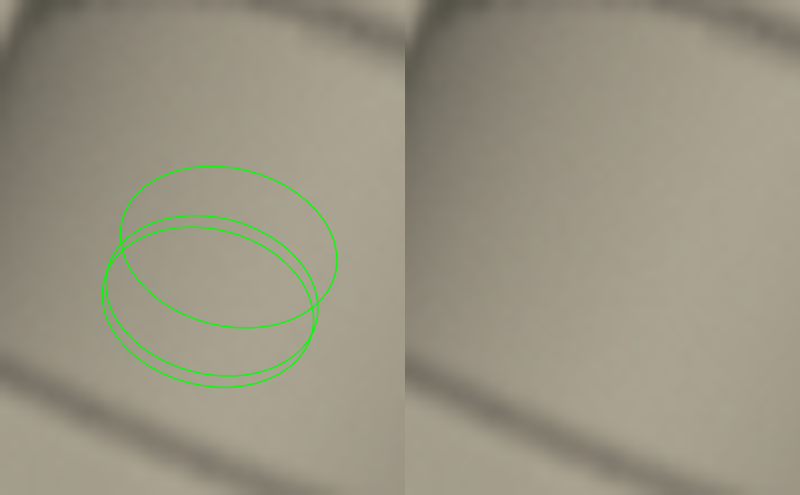

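Request:
drive_tool:
  deltas:
    - {"x": 0.03, "y": -0.01, "z": -0.03, "rx": 0, "ry": 0, "rz": 0}
    - {"x": 0.05, "y": -0.05, "z": -0.07, "rx": 0, "ry": -0.1, "rz": 0}
    - {"x": 0.03, "y": -0.09, "z": -0.11, "rx": 0, "ry": -0.2, "rz": 0}
    - {"x": 0.01, "y": -0.13, "z": -0.15, "rx": 0, "ry": -0.33, "rz": 0}
    - {"x": 0, "y": -0.17, "z": -0.18, "rx": 0, "ry": -0.45, "rz": 0}

```text
clock: 25.8
position: [559.7, 64.2, 293.2]
tcp_rot: [0.339, 0.926, 0.058, -0.154]
contact_force: [-0.5, 0.1, 1.7]
finger_gap: 1.004
```

```bash
python3 g.py 560 0 300 50 0; python3 - <<'E'
from ov import *
c=ctrl.capture("scene")
cv2.imwrite("pics/p52f.png",cv2.resize(c["image"][:,:,::-1],None,fx=1.2,fy=1.2))
L=[circ(511,298,38,30),circ(511,298,43,30),circ(511,298,64,30)]
A=overlay(c,L[:3],330,130,44,50,9,"p52.png");B=overlay(c,[],330,130,44,50,9,"x.png");cv2.imwrite("pics/p52.png",np.hstack([A,B]))
E
```

```text
17.0
t 25.8 pos [559.7  64.2 293.2] yaw 49.8 tiltz [-0.247  0.211 -0.946] gap 1.004 F [-0.5  0.1  1.7] q [ 0.79  0.92 -1.5   1.46  0.59  1.65  0.2 ]
delta m [-0.0372 -0.0488 -0.02  ] rot [ 0.0028 -0.3308 -0.0036] rows 2.2
```

View pics/p52.png

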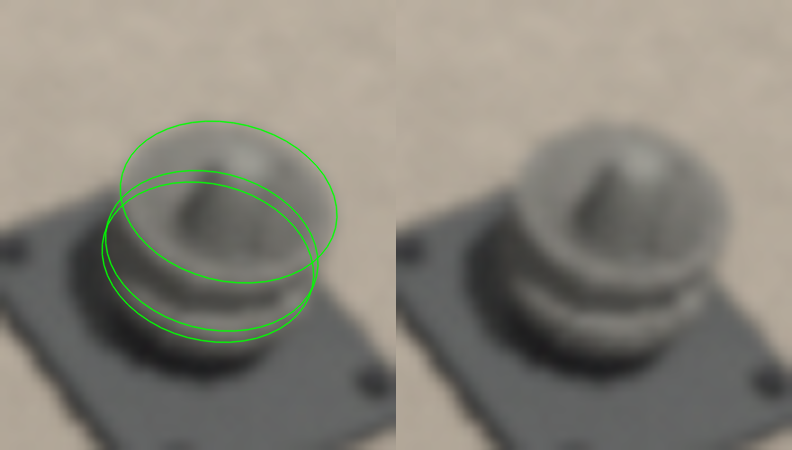

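View pics/p52f.png

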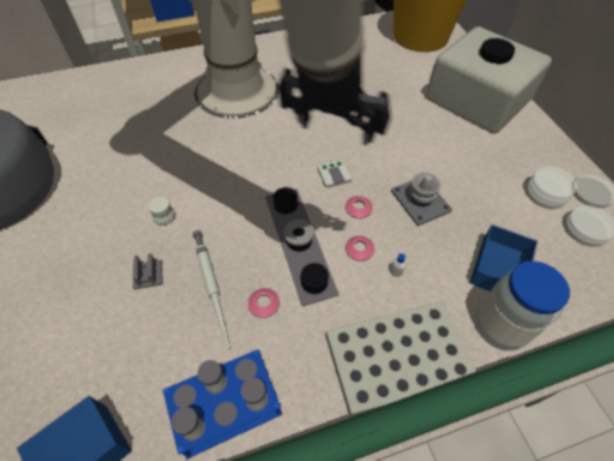

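The pack is complete: bottom washer, middle washer hollow down, top washer hollow up, with the top rim circle coinciding with the z=64 model. The flat ring and the bystanders are where they were. Handing in.

```bash
python3 -c "
from bench import ctrl
print(ctrl.sign_off())"
```

```text
the job is handed in; nothing more can be done
None
```

The spring pack is finished and handed in, at about 26 s of the 72 s allowed; the sign-off gave no verdict.

**What I did:**
- **Second washer:** I took the near-rest washer with the tool pointing down and lowered it hollow side down onto the fitted washer's rim.
- **Third washer:** I gripped the far-rest washer at a 45° tilt and stood it on edge in the stand. I regripped it from the other side, turned it hollow side up and lowered it over the post onto the narrow end.

**Last checks:**
- **Top view:** the upper rim's outline coincides with the expected circle at the seated height of 64 mm, centred on the post.
- **Scene view:** the stack looks level and alternating. It sits about 1 mm off my model, the same small offset I saw between the cameras from the start.
- **Rest of the bench:** the flat ring and the bystanders look unmoved. The gripper is open, clear of everything, with no contact force.

**What disagreed:** the fingertips did not stand 17 mm ahead of the reported TCP as described. In the images they were about 18 mm behind it. I used the offset measured from the images for every grasp. My estimate of the third washer's lean in the stand was also rough, but the top view showed it level before I lowered it.

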